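# Load a detector into the dark box past its folding lid stay

### The job

Load the aluminium detector head into the dark box for its dark reading: raise the lid by its front handle until the folding stay on the right end locks and carries the lid by itself, without forcing the stay once it comes up tight, or its clamped foot will slip. Stand the detector in the ring on the box floor, then break the stay at its knob and let the lid down under control until it is fully shut, without letting it fall. Work gently, and leave everything else where it is.

Things in the scene. Friction and masses are not known exactly. Their poses are not given: they have to be found in the camera images.
- dark_box: Dark box: fixed, heavy, dark steel sheet, 190 mm deep (x), 240 wide (y), 105 high, walls and floor 4 mm. Origin under its middle; -x is its front (lid handle, towards the robot), y to its left, z up. The folding lid stay is on the outside of its right end (-y).
- lid_hinge (a point): Middle of the lid's hinge line, on the rim of the box's back wall, 105 mm above the table; the line runs along the box's y. Axes are the box's.
- lid (a joint): Lid angle (rad): 0 shut, grows as the front edge rises. Flat steel cap, 0.6 to 1.0 kg, top face 14 mm above the rim; turns freely and falls if nothing carries it. The straight stay stops it somewhere between 1.25 and 1.48, by how its foot is set; from there it settles back by about 0.06 onto the locked stay.
- lid_handle (a point): Middle of the lid's handle: round steel bar, 12 mm diameter, 120 mm long, parallel to the hinge, 236 mm in front of it and 6 mm above it with the lid shut; posts at its ends, 35 mm free between bar and lid edge. Can be pinched from above across the bar (fingers closing along box x); it turns in the fingers as the lid rises. Axes are the lid's.
- stay: Upper of the stay's two steel links, each 84.5 mm between pivots; it carries the knob, its origin is at the knuckle between the links. Folded when the lid is shut. Only the links' weight takes the knuckle past the line: raise the lid until the stay comes up tight, then ease it down some 15 mm and the knuckle drops backwards into its lock. Let down before that, the stay folds and the lid falls.
- stay_knob (a point): Middle of the black round knob on the stay's knuckle: 16 mm diameter, axis along box y, 38 mm proud of the links; this point is 36 mm outside the box's end wall. Drawn forwards (box -x) by 2 to 4 N it unlocks; past the line the lid's weight folds it on the same way with up to 10 N: hold it back all the way. A gripper leaning out to box -y by 25 degrees clears the lid's sweep.
- stay_bracket (a point): Middle of the upright slotted bracket on the end wall, 50 mm below the rim, taken in the knob's mid plane. The lower link's pivot is set up to 6 mm above or below it (not measured). The knob circles that pivot, radius 84.5 mm, in the box's x-z plane: locked it is above and a little behind, with the lid shut it is about level, in front. Axes are the box's.
- stay_clamp (a joint): How far the stay's foot has slipped along the bracket's slot from where it was set (m): 0 at the start, up positive. The clamp holds by friction: about 40 N on the stay, or 12 N of lifting at the handle with the stay tight, drags it along and spoils the setting.
- nest_floor (a point): Centre of the box floor inside the aluminium locating ring for the detector, 4 mm above the table. Ring: inner diameter 42 mm, outer 54, 12 high. Axes are the box's.
- detector_center (a point): Centre of the detector head, half-way up (25 mm above its foot): plain aluminium cylinder standing upright, 36 mm diameter up to 34 mm, 32 mm above that, 50 mm tall, about 150 g, round glass window in its top.
- detector: The detector head as a whole; origin under its foot.
- objective: Bystander: microscope objective, steel, 34 mm diameter, 78 mm tall, conical nose up, standing on the table; origin under its foot.
- pot: Bystander: black plastic pot with screw cap, 51 mm diameter, 76 mm tall, standing on the table; origin under its foot.
- wash_bottle: Bystander: white plastic bottle, 68 mm diameter, 170 mm tall; origin under its foot.
- meter: Bystander: grey hand meter lying flat, 130 x 70 x 30 mm (its x, y, z); origin under its middle.
- driver: Bystander: screwdriver lying on the table, 150 mm long along its own x; origin under its middle.
- fixture: Bystander: small brass test fixture, 30 x 50 x 18 mm, lying on the floor inside the dark box near its right end; origin under its middle.
There are look-alikes about, which are no part of the job. Of the things shaped like the detector, the aluminium one is meant.

How it is judged:
By the outcome, as a careful person would: the job done as asked, in the order asked, and still so for the second after the job is handed in, with the robot touching nothing.
It also fails if it takes over 72 s, if anything falls off the work surface, if the arm or the gripper's body presses on something with over 40 N, if the wrist force passes 120 N, or if a joint passes its speed limit or range.

### The arm

A 6-joint arm with a two-finger parallel gripper is mounted at the origin on the work surface. World frame = base frame: x ahead of the robot, y to its left, z up, the work surface at z = 0. Lengths are in mm, angles in rad, forces in N, time in s.
With the tool pointing down it reaches from about 325 to 1000 mm from the base axis. Payload 5.1 kg.
Tool frame: the origin (TCP) lies between the finger pads; the fingertips stand 17 mm ahead of it and the grasp point (between the pads) lies 2 mm behind it; x points along the fingers, y is the direction in which the jaws open and shut, and the axes are right-handed (so a half turn about x gives the same grasp; the last joint's range is limited). The gripper opens to 85 mm and grips with 20 to 120 N. Pads are 22 mm wide; open, the fingers measure 114 mm over their backs; the gripper's body (76 mm by 85 mm) begins 54 mm behind the grasp point. The pads swing forward as they close: fully open they stand 13 mm farther back than shut.
Start: joints at [1.057, 0.124, 1.65, -0, 1.367, -0.083], TCP at [271.457, 590.589, 227.522] pointing down, gripper open.
Joint ranges: [-2.61, 2.61], [-1.02, 2.33], [0.03, 2.71], [-1.35, 4.49], [0.32, 2.68], [-2.91, 2.91]. Speed limits (rad/s): [2.57, 2.57, 3.14, 3.14, 3.14, 3.14].

### API

Orientations are given as [roll, pitch, yaw] about the fixed x, y, z axes, in that order (R = Rz(yaw) Ry(pitch) Rx(roll)).
In Python, from bench import arm gives the robot as it stands. The module is installed in compiled form; this text tells all that it offers.
- The arm moves only by the shell command python3 -m crank 'ROWS'. ROWS is JSON, a list of rows, each a list of 3 entries, a list of its own where there are three numbers: the turn, a rotation vector about the tool's x, y, z in degrees, then the shift along the tool's x, y, z in cm, then the closure, from -1 (fully open) to 1 (shut). A call has 1 to 5 rows; each row is the pose to reach, as a shift and turn from the pose commanded when the call began, along the tool's axes at that moment; what a row does not reach only later rows make up. A row lasts 1/12 s, in which the tool goes at most 41.7 mm and 7.16 degrees, less where a joint would pass 70% of its speed; a pose out of reach is approached as far as the arm can. A call with a gripper value outside its range is refused whole. The fingers move at their own pace and stop on an object; the grip force is fixed at half the most. Time passes only in rows, so rows that repeat a pose let the fingers close. It gives the time, the measured TCP pose, the force and the opening at its end, in the units of the state.
- arm.read_state(): the state, without advancing time (a new reading comes with each control period).
- arm.camera(name): name is "scene" or "top"; returns a dict with "image" (480x640x3 uint8, red, green, blue), "camera_matrix" (3x3 intrinsics, pixels), "dist_coeffs" ([k1, k2, p1, p2, k3] as OpenCV has them; the pictures are not rectified), "eye" and "orientation" of the camera in the world. Camera axes: x right, y down, z forward; pixel columns grow to the right and rows downward; lengths in mm; the calibration is good to about 2 mm. A picture is of the moment at which its call begins. There is no depth.
- arm.sign_off(): hands the job in, once; it reports no verdict.
The state is a dict: "t": time; "joint_pos": joint angles; "qvel": joint speeds; "joint_efforts": joint torques, N m; "tool_pos": TCP position; "orientation": TCP orientation; "force": force on the tool from outside, world axes, zero at the start; "wrist_torque": the same for the moment, N m; "width": finger opening in mm.
Only numpy, scipy, OpenCV 4.12 (cv2) and the standard library are available. Lean on these libraries where they do the work, as an engineer would, in place of code of your own. Each camera call takes 0.05 s, during which the arm holds its last target.

## Working session

There is one attempt and no reset: what is moved stays moved. The work goes in short steps, Python scripts to look and compute and a shell command to move; the robot and the scene stay as the last step left them, time stands still between calls to the robot, and variables do not carry over. Pictures are saved under pics/ and viewed, and the job is handed in when it is done.

```bash
mkdir -p pics; ls; python3 - <<'E'
from bench import arm
import cv2, numpy as np
s=arm.read_state(); print({k:np.round(v,3).tolist() for k,v in s.items()})
for n in ("scene","top"):
    c=arm.camera(n); cv2.imwrite(f"pics/{n}0.png",c["image"][:,:,::-1]); print(n,np.round(c["camera_matrix"],2).tolist(),c["dist_coeffs"],c["eye"],c["orientation"])
E
```

```text
pics
{'t': 0.0, 'joint_pos': [1.057, 0.125, 1.652, 0.0, 1.368, -0.083], 'qvel': [0.002, 0.0, 0.001, 0.001, -0.001, -0.0], 'joint_efforts': [-0.002, -42.359, -36.546, -0.0, 0.007, 0.0], 'tool_pos': [271.162, 590.064, 226.238], 'orientation': [-1.671, 1.569, -2.102], 'force': [0.049, -0.096, 0.363], 'wrist_torque': [0.018, 0.02, 0.08], 'width': 84.966}
scene [[497.7, 0.0, 323.19], [0.0, 497.7, 244.54], [0.0, 0.0, 1.0]] [0.04417056 0.         0.         0.         0.        ] [1014.69900245  490.87852016  930.66177816] [-2.46641025 -0.01496061  2.38336576]
top [[505.7, 0.0, 323.86], [0.0, 505.7, 240.19], [0.0, 0.0, 1.0]] [-0.04872318  0.          0.          0.          0.        ] [ 334.98440551   25.28009205 1170.27125182] [-2.94066108e+00  2.71530782e-03 -1.65986149e+00]
```

View pics/scene0.png

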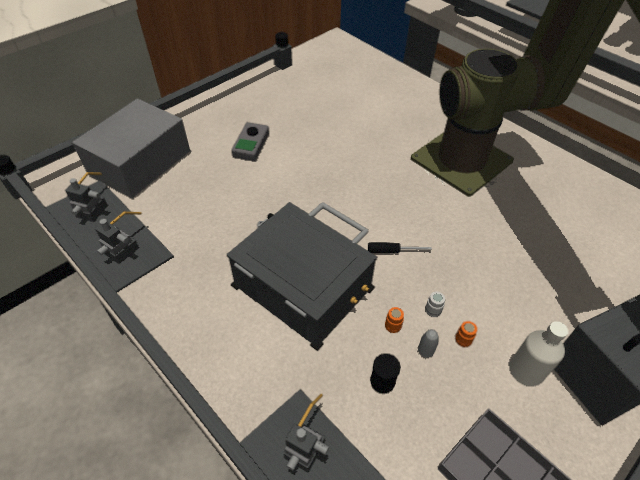

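View pics/top0.png

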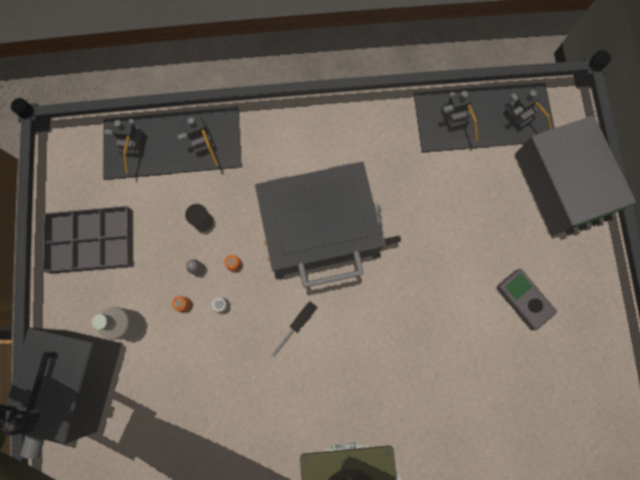

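```bash
cat > h.py <<'E'
import numpy as np, cv2
from scipy.spatial.transform import Rotation as R
from bench import arm
def cam(n,save=None):
    c=arm.camera(n)
    if save: cv2.imwrite(f"pics/{save}.png",c["image"][:,:,::-1])
    return c
def ray(c,px):
    p=cv2.undistortPoints(np.array([[px]],float),np.array(c["camera_matrix"]),np.array(c["dist_coeffs"]))[0,0]
    d=R.from_euler('xyz',c["orientation"]).apply([p[0],p[1],1.]); return np.array(c["eye"]),d/np.linalg.norm(d)
def onz(c,px,z):
    e,d=ray(c,px); return e+d*(z-e[2])/d[2]
def proj(c,P):
    P=np.atleast_2d(np.array(P,float)); r=R.from_euler('xyz',c["orientation"])
    q=r.inv().apply(P-np.array(c["eye"]))
    return cv2.projectPoints(q,np.zeros(3),np.zeros(3),np.array(c["camera_matrix"]),np.array(c["dist_coeffs"]))[0][:,0]
def tri(c1,p1,c2,p2):
    A=np.zeros((3,3));b=np.zeros(3)
    rs=[ray(c1,p1),ray(c2,p2)]
    for e,d in rs:
        M=np.eye(3)-np.outer(d,d);A+=M;b+=M@e
    x=np.linalg.solve(A,b); return x,[float(np.linalg.norm((np.eye(3)-np.outer(d,d))@(x-e))) for e,d in rs]
def crop(c,x0,y0,x1,y1,k,name,gain=1.0):
    im=c["image"][y0:y1,x0:x1,::-1]; im=np.clip(im.astype(float)*gain,0,255).astype(np.uint8)
    cv2.imwrite(f"pics/{name}.png",cv2.resize(im,None,fx=k,fy=k,interpolation=cv2.INTER_CUBIC))
def st():
    s=arm.read_state(); print('t',round(s['t'],2),'tcp',np.round(s['tool_pos'],1),'rpy',np.round(s['orientation'],3),'F',np.round(s['force'],1),'w',round(float(s['width']),1),'q',np.round(s['joint_pos'],2)); return s
def delta(P,Rw):
    """rows shift (cm) and rotvec(deg) from measured pose to world pose"""
    s=arm.read_state(); r=R.from_euler('xyz',s['orientation'])
    print('shift cm',np.round(r.inv().apply(np.array(P)-s['tool_pos'])/10,2),'turn deg',np.round((r.inv()*Rw).as_rotvec(degrees=True),1))
E
python3 - <<'E'
from h import *
c=cam("top");s=cam("scene")
crop(c,240,150,420,300,4,"topbox",1.8)
crop(s,220,195,390,355,4,"scbox",1.8)
crop(s,360,270,500,400,5,"scdet",1.3)
E
```

```text
(no output)
```

View pics/topbox.png

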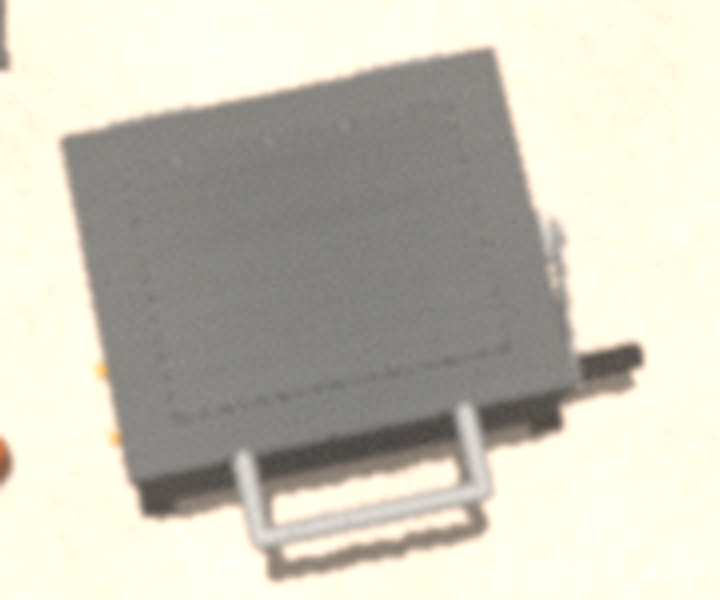

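View pics/scbox.png

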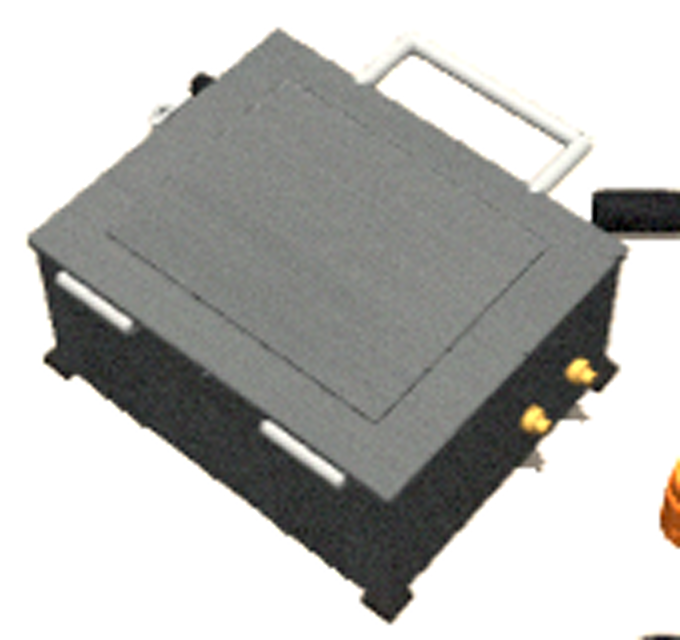

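View pics/scdet.png

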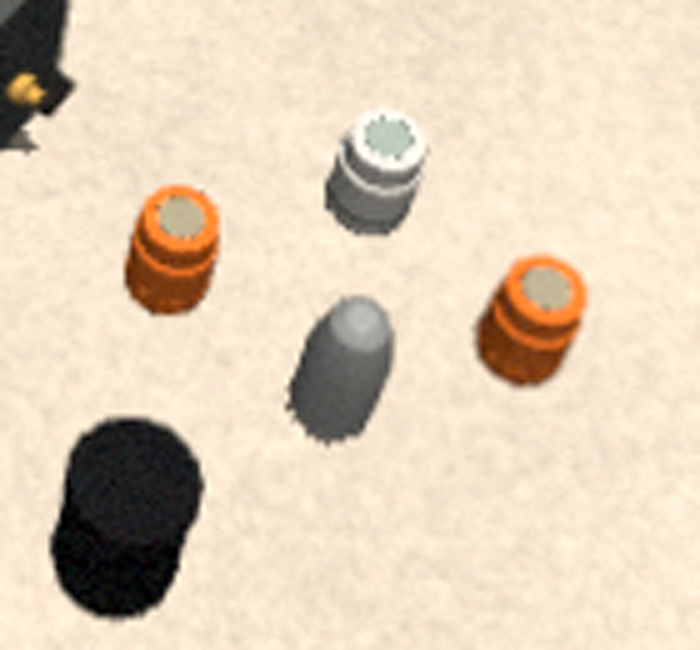

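```bash
python3 - <<'E'
from h import *
c=cam("top");s=cam("scene")
T={'BL':(255.75,184.25),'BR':(363.5,162),'FR':(384.5,246.25),'FL':(273.25,270),'HL':(306.25,285),'HR':(361.75,273.25)}
S={'FR':(289.5,202.5),'FL':(376.75,258.75),'BL':(317.5,320),'BR':(228.25,254.5),'HR':(322,205.5),'HL':(367,231.75)}
for k in T:
    z=119 if k[0]!='H' else 111
    print(k,np.round(onz(c,T[k],z)[:2],1),np.round(onz(s,S[k],z)[:2],1),np.round(tri(c,T[k],s,S[k])[0],1))
# detector via masks: glass window in both
for k,(cc,px) in {'det top':(c,(220,305)),'det sc':(s,(437.5,297.3))}.items(): print(k,np.round(onz(cc,px,50),1))
crop(c,165,190,260,330,5,"topdet",1.6)
E
```

```text
BL [685.4 145.6] [690.4 150.7] [687.6 146.9 111.2]
BR [715.1 -93.1] [719.5 -85.6] [717.1 -93.  110.6]
FR [ 524.  -117.6] [ 531.4 -111.3] [ 525.6 -118.8  109.1]
FL [494.4 120.5] [504.1 128.7] [496.1 122.3 105.7]
HL [457.8  54.4] [460.7  61.2] [457.4  56.2 104.5]
HR [472.1 -64.3] [479.  -60.8] [473.5 -65.5 103.1]
det top [437.4 249.7  50. ]
det sc [441.8 253.   50. ]
```

View pics/topdet.png

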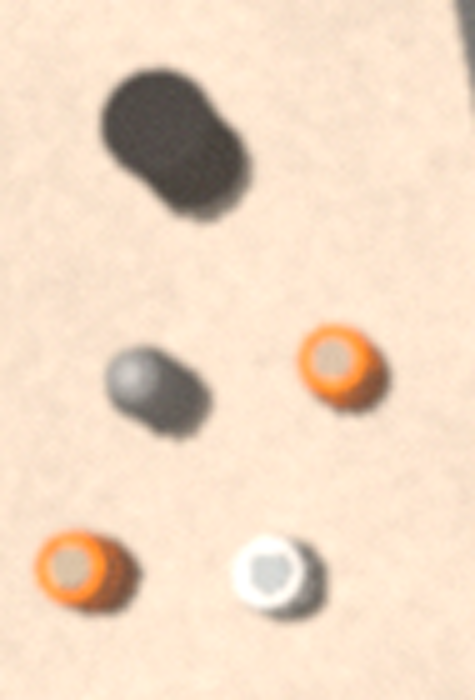

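```bash
cat >> h.py <<'E'
YAW=np.radians(7.0)
def Rdown(yaw,sign=1,lean=0.0):
    """tool x down, tool y along +-(box x at yaw); lean rad: body leans to box -y"""
    bx=np.array([np.cos(yaw),np.sin(yaw),0]);by=np.array([-np.sin(yaw),np.cos(yaw),0])
    x=-np.cos(lean)*np.array([0,0,1.])+np.sin(lean)*by; y=sign*bx; z=np.cross(x,y)
    return R.from_matrix(np.c_[x,y,z])
E
python3 - <<'E'
from h import *
s=st(); r=R.from_euler('xyz',s['orientation']); print(np.round(r.as_matrix(),3))
for sg in (1,-1): delta([467,-2,260],Rdown(YAW,sg))
E
```

```text
t 0.3 tcp [271.3 590.4 227.1] rpy [-1.652  1.57  -2.082] F [ 0.9  0.  -0.6] w 85.1 q [ 1.06  0.12  1.65 -0.    1.37 -0.08]
[[-0.     0.418  0.909]
 [-0.001  0.909 -0.418]
 [-1.    -0.001 -0.   ]]
shift cm [ -3.26 -45.66  42.52] turn deg [58.3  0.   0. ]
shift cm [ -3.26 -45.66  42.52] turn deg [-121.7   -0.     0. ]
```

```bash
python3 -m crank '[[[0,0,0],[-1.5,-3,2.8],-1],[[0,0,0],[-3,-6,5.6],-1],[[0,0,0],[-3.2,-8.5,8],-1],[[0,0,0],[-3.2,-11.4,10.6],-1],[[0,0,0],[-3.2,-14.2,13.2],-1]]'
python3 -m crank '[[[0,0,0],[0,-2.8,2.6],-1],[[0,0,0],[0,-5.6,5.2],-1],[[0,0,0],[0,-8.4,7.8],-1],[[0,0,0],[0,-11.2,10.4],-1],[[0,0,0],[0,-14,13],-1]]'
python3 -m crank '[[[7,0,0],[0,-2.2,2],-1],[[14,0,0],[0,-4.4,4.1],-1],[[21,0,0],[0,-6.6,6.1],-1],[[28,0,0],[0,-8.7,8.2],-1],[[35,0,0],[0,-11,10.2],-1]]'
python3 - <<'E'
from h import *
s=st(); delta([467,-2,200],Rdown(YAW,1))
E
```

```text
t: 0.72
tool_pos: [332.4, 405.0, 260.2]
orientation: [1.104, 1.569, 0.674]
force: [1.0, 0.5, 0.6]
width: 85.3
t: 1.13
tool_pos: [391.8, 223.2, 259.7]
orientation: [0.738, 1.57, 0.307]
force: [0.7, 0.2, 0.4]
width: 85.2
t: 1.55
tool_pos: [438.8, 81.0, 259.7]
orientation: [1.271, 1.57, 0.223]
force: [0.2, 0.4, -0.5]
width: 85.6
t 1.55 tcp [438.8  81.  259.7] rpy [1.271 1.57  0.223] F [ 0.2  0.4 -0.5] w 85.6 q [ 0.06 -0.37  2.04  0.    1.47 -0.46]
shift cm [ 5.97 -1.7   8.6 ] turn deg [23.  0. -0.]
```

```bash
python3 -m crank '[[[5,0,0],[1.2,-0.4,1.8],-1],[[10,0,0],[2.4,-0.8,3.6],-1],[[15,0,0],[3.6,-1.2,5.2],-1],[[20,0,0],[4.8,-1.6,7],-1],[[23,0,0],[6,-1.7,8.6],-1]]'
python3 - <<'E'
from h import *
s=st(); c=cam("top","t1"); d=cam("scene","s1"); delta([467,-2,111],Rdown(YAW,1))
P=np.array(s['tool_pos'])
crop(c,240,180,420,330,4,"t1c",1.6); crop(d,250,130,410,270,4,"s1c",1.3)
r=R.from_euler('xyz',s['orientation'])
# fingertip centres
for k in (-1,1):
    tip=P+r.apply([4,k*42.5,0]); print('tip',k,np.round(proj(c,tip),1),np.round(proj(d,tip),1))
E
```

```text
t: 1.97
tool_pos: [467.3, -1.6, 199.1]
orientation: [0.941, 1.57, -0.507]
force: [0.1, 0.1, -0.0]
width: 85.7
t 1.97 tcp [467.3  -1.6 199.1] rpy [ 0.941  1.57  -0.507] F [ 0.1  0.1 -0. ] w 85.7 q [-0.12 -0.28  2.08 -0.    1.34 -0.24]
shift cm [8.62 0.1  0.03] turn deg [ 0.1 -0.   0.2]
tip -1 [[337.7 294.1]] [[358.5 179.3]]
tip 1 [[328.3 251.7]] [[333.4 201.6]]
```

View pics/t1c.png

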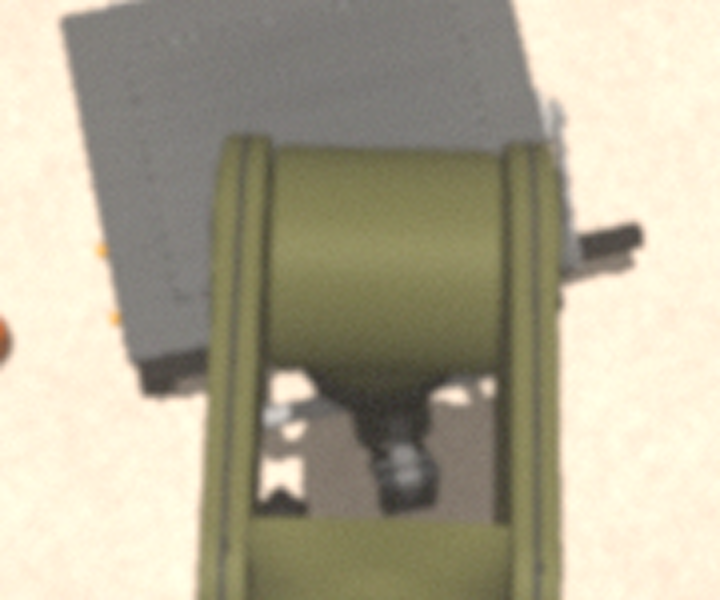

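View pics/s1c.png

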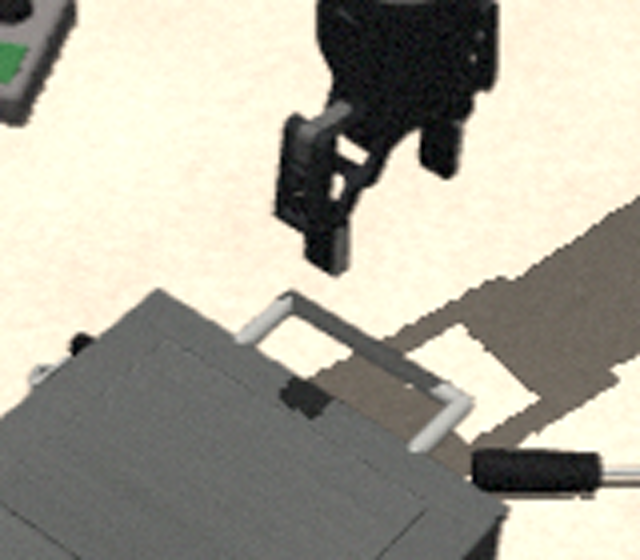

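```bash
python3 -m crank '[[[0,0,0],[1,0,0],0.2],[[0,0,0],[2,0,0],0.2],[[0,0,0],[3,0,0],0.2],[[0,0,0],[4,0,0],0.2],[[0,0,0],[4.8,0,0],0.2]]'
python3 -m crank '[[[0,0,0],[0,0,0],0.2],[[0,0,0],[0,0,0],0.2]]'
python3 - <<'E'
from h import *
s=st(); d=cam("scene","s2"); P=np.array(s['tool_pos'])
crop(d,270,130,410,250,5,"s2c",1.5)
r=R.from_euler('xyz',s['orientation'])
for k in (-1,1):
    tip=P+r.apply([14,k*s['width']/2,0]); print('tip',k,np.round(proj(d,tip),1))
print(proj(d,[467,-2,111]))
E
```

```text
t: 2.48
tool_pos: [466.6, 0.2, 150.1]
orientation: [-1.858, 1.57, 2.984]
force: [0.6, -0.3, 0.6]
width: 34.2
t: 2.65
tool_pos: [466.8, -0.1, 150.8]
orientation: [-1.815, 1.569, 3.026]
force: [0.1, -0.1, -0.1]
width: 34.0
t 2.65 tcp [ 4.668e+02 -1.000e-01  1.508e+02] rpy [-1.815  1.569  3.026] F [ 0.1 -0.1 -0.1] w 34.0 q [-0.12 -0.23  2.12  0.    1.25 -0.24]
tip -1 [[350.3 205.2]]
tip 1 [[340.7 214.1]]
[[344.22733074 217.14714236]]
```

View pics/s2c.png

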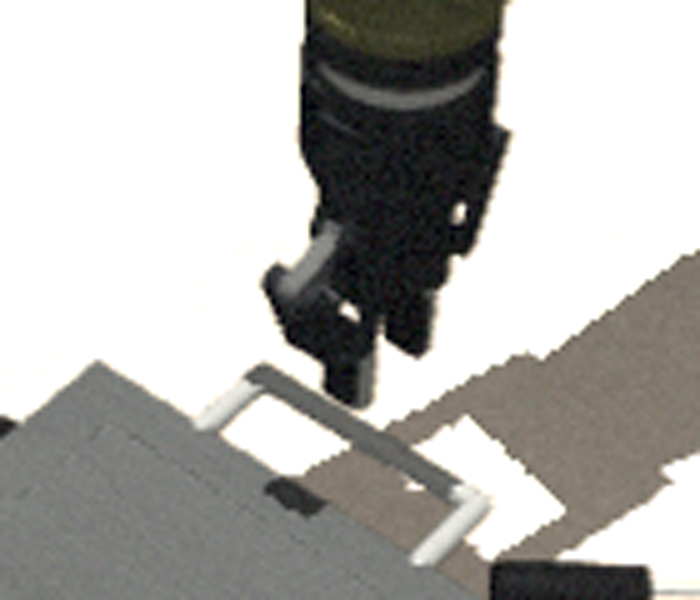

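```bash
python3 -m crank '[[[0,0,0],[0.5,0.1,0],0.2],[[0,0,0],[1,0.3,0],0.2],[[0,0,0],[1.4,0.3,0],0.2],[[0,0,0],[1.4,0.3,0],0.2]]'
python3 - <<'E'
from h import *
s=st(); d=cam("scene","s3"); P=np.array(s['tool_pos'])
crop(d,300,170,400,250,8,"s3c",1.5)
c=cam("top","t3"); crop(c,270,190,400,300,6,"t3c",2)
E
```

```text
t: 3.03
tool_pos: [469.7, 0.0, 136.4]
orientation: [-1.809, 1.569, 3.031]
force: [-0.3, 0.4, -0.4]
width: 34.0
t 3.03 tcp [469.7   0.  136.4] rpy [-1.809  1.569  3.031] F [-0.3  0.4 -0.4] w 34.0 q [-0.11 -0.21  2.13 -0.    1.22 -0.24]
```

View pics/s3c.png

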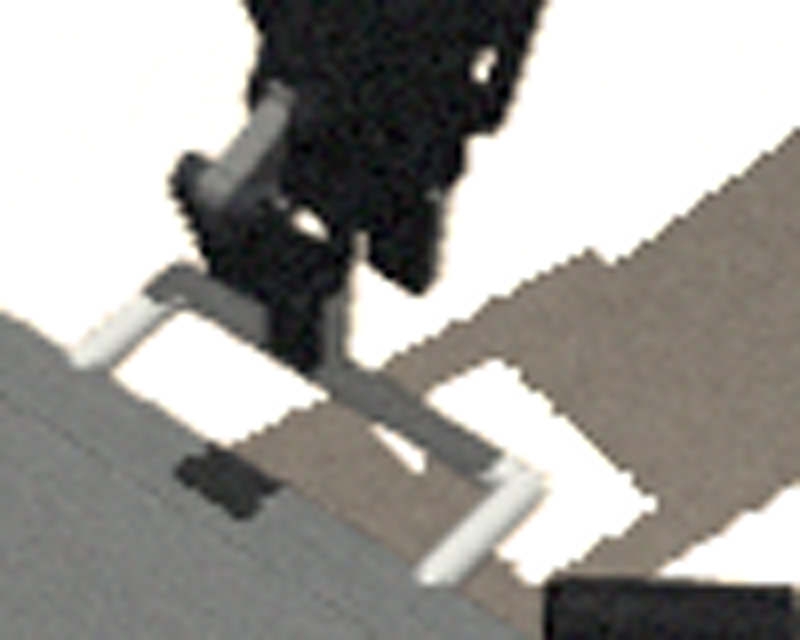

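View pics/t3c.png

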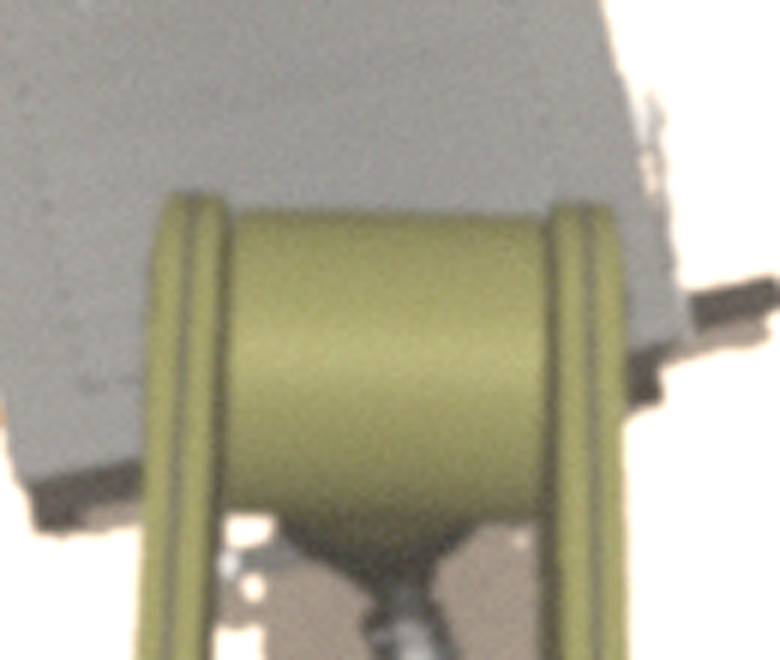

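```bash
python3 -m crank '[[[0,0,0],[0.5,0.1,0],0.2],[[0,0,0],[1,0.2,0],0.2],[[0,0,0],[1.4,0.2,0],0.2],[[0,0,0],[1.4,0.2,0],0.2]]'
python3 - <<'E'
from h import *
s=st(); d=cam("scene","s4"); crop(d,300,170,400,250,8,"s4c",1.5)
E
```

```text
t: 3.47
tool_pos: [471.4, 0.3, 122.1]
orientation: [-1.825, 1.569, 3.015]
force: [0.2, -0.1, 1.0]
width: 34.0
t 3.47 tcp [4.714e+02 3.000e-01 1.221e+02] rpy [-1.825  1.569  3.015] F [ 0.2 -0.1  1. ] w 34.0 q [-0.11 -0.19  2.14  0.    1.19 -0.24]
```

View pics/s4c.png

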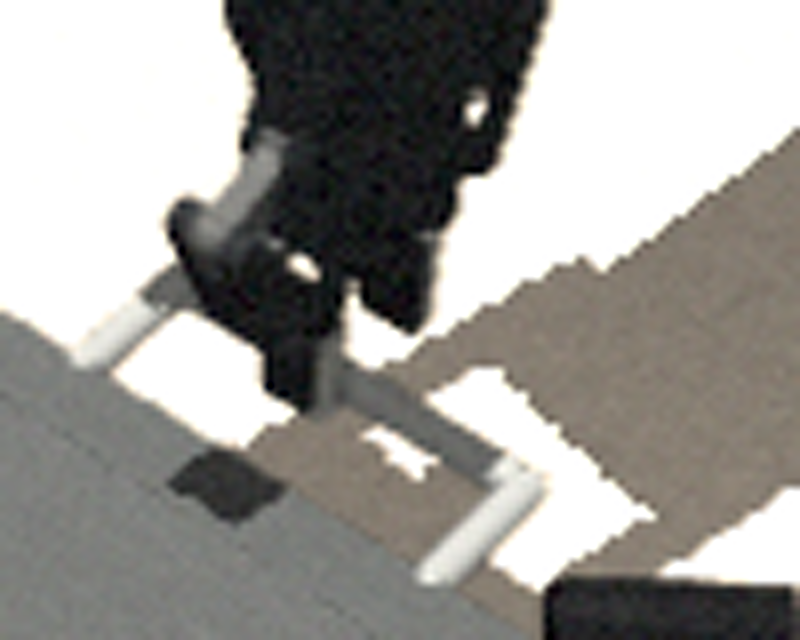

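```bash
python3 -m crank '[[[0,0,0],[0.6,0,0],0.2],[[0,0,0],[1.2,0,0],0.3],[[0,0,0],[1.2,0,0],0.4],[[0,0,0],[1.2,0,0],0.4],[[0,0,0],[1.2,0,0],0.4]]'
python3 - <<'E'
from h import *
s=st(); d=cam("scene","s5"); crop(d,300,170,400,250,8,"s5c",1.5)
E
```

```text
t: 3.93
tool_pos: [472.2, 0.2, 111.4]
orientation: [-1.802, 1.571, 3.038]
force: [0.2, 0.3, 0.0]
width: 25.8
t 3.93 tcp [4.722e+02 2.000e-01 1.114e+02] rpy [-1.802  1.571  3.038] F [0.2 0.3 0. ] w 25.8 q [-0.11 -0.18  2.15 -0.    1.17 -0.24]
```

View pics/s5c.png

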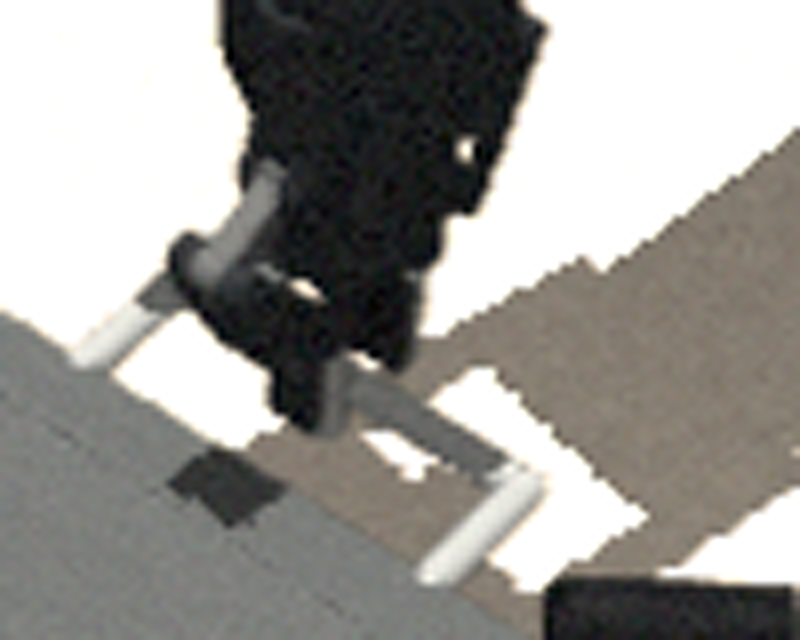

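```bash
python3 -m crank '[[[0,0,0],[0.2,0,0],0.5],[[0,0,0],[0.2,0,0],0.56],[[0,0,0],[0.2,0,0],0.58]]'
python3 -m crank '[[[0,0,0],[0,0,0],0.65],[[0,0,0],[0,0,0],0.7],[[0,0,0],[0,0,0],0.7]]'
```

```text
t: 4.23
tool_pos: [471.2, -0.1, 110.5]
orientation: [-1.503, 1.567, -2.946]
force: [-7.1, -0.6, 7.4]
width: 18.3
t: 4.48
tool_pos: [469.1, -0.3, 110.4]
orientation: [-1.554, 1.561, -2.997]
force: [-15.7, -2.0, 14.9]
width: 13.0
```

```bash
python3 -m crank '[[[0,0,0],[-0.1,-0.2,0],0.7],[[0,0,0],[-0.1,-0.4,0],0.7],[[0,0,0],[-0.1,-0.4,0],0.8],[[0,0,0],[-0.1,-0.4,0],1],[[0,0,0],[-0.1,-0.4,0],1]]'; python3 -m crank '[[[0,0,0],[0,0,0],1]]'
```

```text
t: 4.9
tool_pos: [469.2, -0.6, 112.9]
orientation: [1.028, 1.569, -0.415]
force: [-6.1, -1.5, 13.2]
width: -0.2
t: 4.98
tool_pos: [469.2, -0.6, 113.0]
orientation: [0.98, 1.569, -0.463]
force: [-6.7, -1.2, 11.8]
width: 0.1
```

```bash
python3 - <<'E'
from h import *
s=st(); d=cam("scene","s6"); crop(d,290,160,390,240,8,"s6c",1.5)
E
```

```text
t 4.98 tcp [469.2  -0.6 113. ] rpy [ 0.98   1.569 -0.463] F [-6.7 -1.2 11.8] w 0.1 q [-0.12 -0.19  2.15 -0.    1.17 -0.24]
```

View pics/s6c.png

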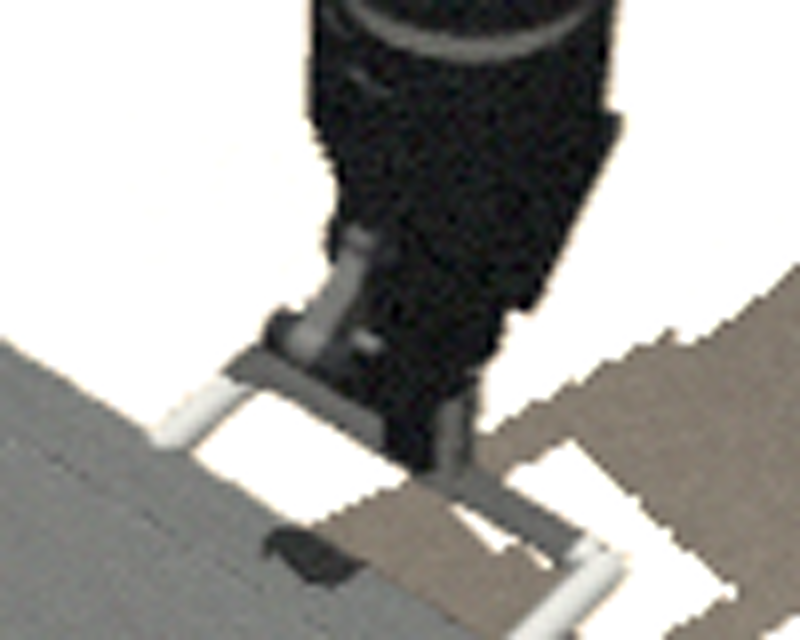

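```bash
python3 -m crank '[[[0,0,0],[-0.6,0,0],1],[[0,0,0],[-0.6,0,0],0.2],[[0,0,0],[-0.6,0,0],0.2],[[0,0,0],[-0.6,0,0],0.2],[[0,0,0],[-0.6,0,0],0.2]]'; python3 -m crank '[[[0,0,0],[0.3,0,0],0.2],[[0,0,0],[0.6,0,0],0.2],[[0,0,0],[1.0,0,0],0.2],[[0,0,0],[1.3,0,0],0.2],[[0,0,0],[1.3,0,0],0.2]]'
python3 - <<'E'
from h import *
s=st(); d=cam("scene","s7"); crop(d,290,160,390,240,8,"s7c",1.5)
E
```

```text
t: 5.45
tool_pos: [467.9, -0.2, 115.9]
orientation: [-1.888, 1.57, 2.952]
force: [-0.4, 0.1, 0.8]
width: 34.5
t: 5.87
tool_pos: [467.4, -0.2, 102.3]
orientation: [-1.819, 1.569, 3.021]
force: [-0.1, -0.8, 0.4]
width: 34.4
t 5.87 tcp [ 4.674e+02 -2.000e-01  1.023e+02] rpy [-1.819  1.569  3.021] F [-0.1 -0.8  0.4] w 34.4 q [-0.12 -0.17  2.16  0.    1.16 -0.24]
```

View pics/s7c.png

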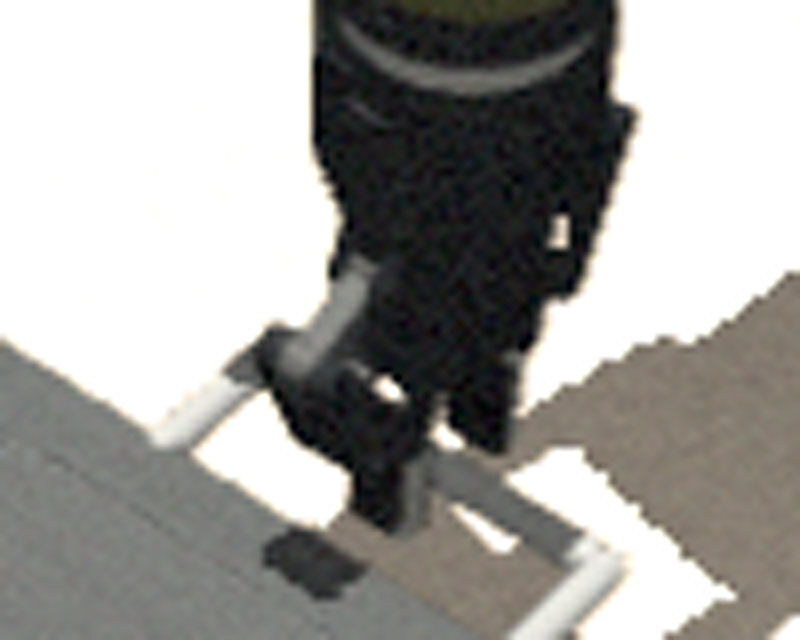

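```bash
python3 -m crank '[[[0,0,0],[0.3,0,0],0.2],[[0,0,0],[0.6,0,0],0.2],[[0,0,0],[0.9,0,0],0.3],[[0,0,0],[0.9,0,0],0.4]]';  python3 -m crank '[[[0,0,0],[0,0,0],0.5],[[0,0,0],[0,0,0],0.55],[[0,0,0],[0,0,0],0.6],[[0,0,0],[0,0,0],0.6]]'
python3 - <<'E'
from h import *
s=st(); d=cam("scene","s8"); crop(d,290,160,390,240,8,"s8c",1.5)
E
```

```text
t: 6.25
tool_pos: [467.7, -0.2, 93.7]
orientation: [-1.813, 1.57, 3.027]
force: [-0.2, -0.2, 0.8]
width: 25.9
t: 6.58
tool_pos: [468.4, -0.3, 94.7]
orientation: [1.358, 1.57, -0.085]
force: [0.8, -0.6, 0.3]
width: 17.5
t 6.58 tcp [ 4.684e+02 -3.000e-01  9.470e+01] rpy [ 1.358  1.57  -0.085] F [ 0.8 -0.6  0.3] w 17.5 q [-0.12 -0.16  2.17  0.    1.14 -0.24]
```

View pics/s8c.png

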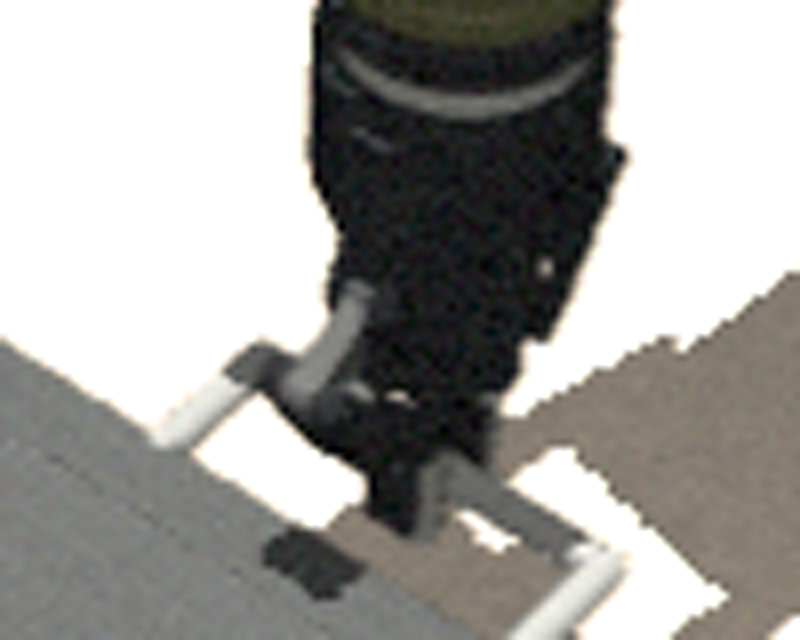

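```bash
python3 -m crank '[[[0,0,0],[0,0,0],0.66],[[0,0,0],[0,0,0],0.69],[[0,0,0],[0,0,0],0.69]]';  python3 -m crank '[[[0,0,0],[0,0,0],0.74],[[0,0,0],[0,0,0],0.74]]'
```

```text
t: 6.88
tool_pos: [467.1, -0.4, 94.4]
orientation: [-1.588, 1.568, -3.031]
force: [-4.3, -0.6, 3.5]
width: 13.4
t: 7.05
tool_pos: [466.3, -0.5, 94.4]
orientation: [-1.588, 1.565, -3.03]
force: [-7.9, -1.0, 6.2]
width: 11.1
```

```bash
python3 - <<'E'
from h import *
s=st(); print(s['wrist_torque']); d=cam("scene","s9"); crop(d,290,160,390,240,8,"s9c",1.5)
c=cam("top","t9"); crop(c,270,190,400,300,6,"t9c",2)
E
```

```text
t 7.05 tcp [466.3  -0.5  94.4] rpy [-1.588  1.565 -3.03 ] F [-7.9 -1.   6.2] w 11.1 q [-0.12 -0.16  2.17 -0.    1.14 -0.24]
[-0.19667731  1.36662833  0.03153895]
```

View pics/s9c.png

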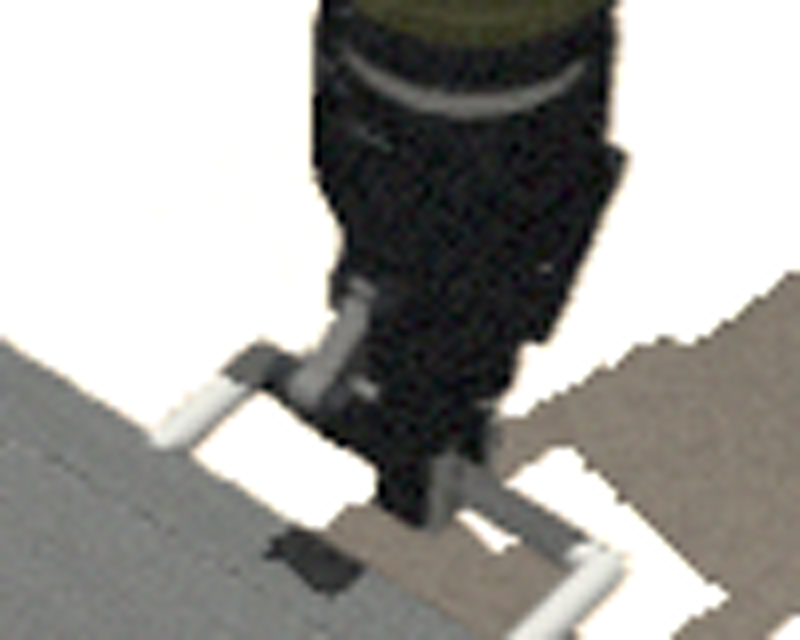

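View pics/t9c.png

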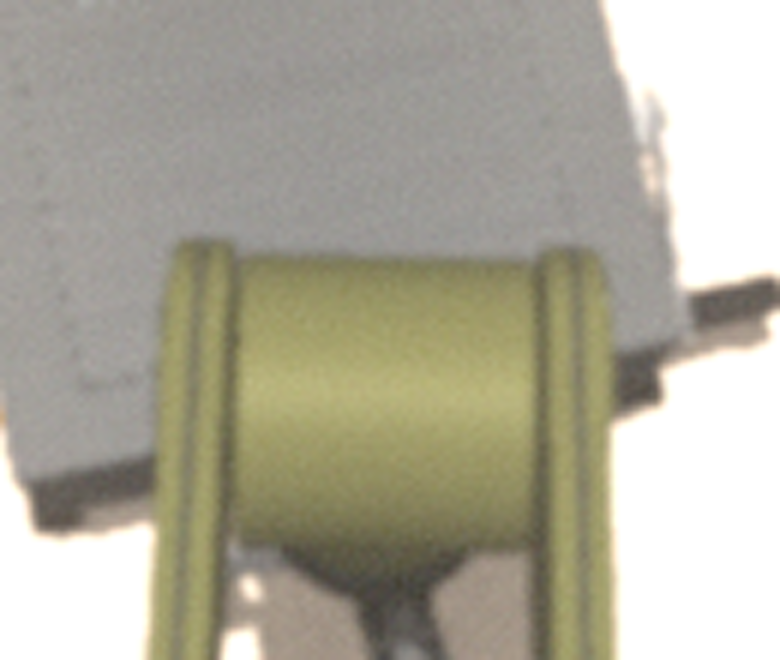

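```bash
python3 -m crank '[[[0,0,0],[0,-0.15,0],0.78],[[0,0,0],[0,-0.2,0],0.82],[[0,0,0],[0,-0.2,0],0.82]]'; python3 -m crank '[[[0,0,0],[0,0,0],0.9],[[0,0,0],[0,0,0],1],[[0,0,0],[0,0,0],1]]'
```

```text
t: 7.4
tool_pos: [466.3, -0.5, 94.6]
orientation: [1.62, 1.57, 0.177]
force: [-0.6, -0.3, 0.7]
width: 9.7
t: 7.65
tool_pos: [466.3, -0.5, 94.6]
orientation: [2.415, 1.571, 0.972]
force: [-1.2, -0.3, 0.9]
width: 10.1
```

```bash
cat >> h.py <<'E'
def hp(a): return np.array([-236*np.cos(a)+6*np.sin(a), 236*np.sin(a)+6*np.cos(a)])
def arc(a0,angs):
    p0=hp(a0)
    print([[round(float(-(hp(a)-p0)[1]/10),2),round(float((hp(a)-p0)[0]/10),2)] for a in angs])
P0=np.array([466.3,-0.5,94.6])
BX=np.array([np.cos(YAW),np.sin(YAW),0])
def lidst():
    s=arm.read_state(); d=np.array(s['tool_pos'])-P0; v=np.array([d@BX,d[2]])-np.array([236,-6])+0*1.0
    v=np.array([d@BX-236,d[2]+6]); a=np.arctan2(v[1],-v[0])-np.arctan2(6,236)
    rad=v/np.linalg.norm(v); tan=np.array([rad[1],-rad[0]])
    f=np.array(s['force']); F=np.array([f@BX,f[2]])
    print('t',round(s['t'],2),'a',round(a,4),'r',round(np.linalg.norm(v)-236.08,2),'lat',round(float(d@np.array([-BX[1],BX[0],0])),1),'Ftan',round(float(F@tan),2),'Frad',round(float(F@rad),2),'w',round(float(s['width']),1))
E
python3 - <<'E'
from h import *
lidst()
for k in range(6):
    a0=0.2*k; arc(a0,[a0+.04*i for i in range(1,6)])
E
```

```text
t 7.65 a -0.0 r -0.0 lat -0.0 Ftan 0.85 Frad 1.24 w 10.1
[[-0.94, 0.04], [-1.88, 0.12], [-2.82, 0.24], [-3.75, 0.4], [-4.68, 0.59]]
[[-0.92, 0.23], [-1.82, 0.5], [-2.72, 0.8], [-3.6, 1.13], [-4.47, 1.51]]
[[-0.85, 0.41], [-1.69, 0.85], [-2.5, 1.32], [-3.3, 1.83], [-4.08, 2.36]]
[[-0.75, 0.57], [-1.49, 1.17], [-2.19, 1.79], [-2.87, 2.45], [-3.53, 3.13]]
[[-0.63, 0.71], [-1.22, 1.44], [-1.79, 2.19], [-2.33, 2.97], [-2.84, 3.77]]
[[-0.47, 0.82], [-0.91, 1.65], [-1.32, 2.5], [-1.69, 3.37], [-2.03, 4.25]]
```

```bash
python3 -m crank '[[[0,0,0],[-0.3,0.01,0],1],[[0,0,0],[-0.95,0.04,0],1],[[0,0,0],[-1.9,0.12,0],1],[[0,0,0],[-2.8,0.24,0],1],[[0,0,0],[-2.8,0.24,0],1]]'; python3 - <<'E'
from h import *
lidst(); arm.read_state()['force']; st(); d=cam("scene","s10"); crop(d,230,120,390,240,5,"s10c",1.5)
E
```

```text
t: 8.07
tool_pos: [468.7, -0.2, 123.9]
orientation: [-1.682, 1.57, -3.125]
force: [0.2, 0.0, -5.1]
width: 9.3
t 8.07 a 0.1244 r 0.15 lat -0.0 Ftan -5.04 Frad -0.94 w 9.3
t 8.07 tcp [ 4.687e+02 -2.000e-01  1.239e+02] rpy [-1.682  1.57  -3.125] F [ 0.2  0.  -5.1] w 9.3 q [-0.12 -0.2   2.14 -0.    1.2  -0.24]
```

View pics/s10c.png

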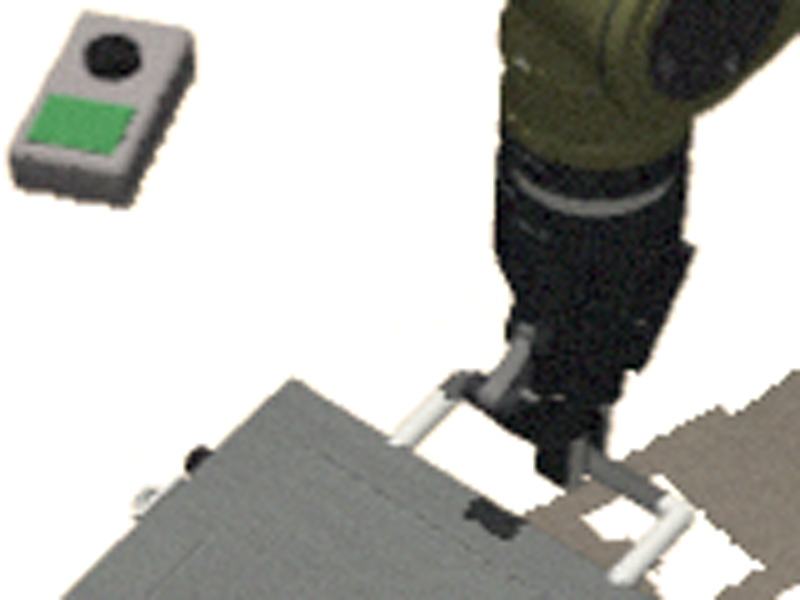

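```bash
python3 - <<'E'
from h import *
a=0.12
while a<1.15:
    arc(a,[a+.04*i for i in range(1,6)]); a+=.2
E
python3 -m crank '[[[0,0,0],[-0.93,0.14,0],1],[[0,0,0],[-1.86,0.31,0],1],[[0,0,0],[-2.78,0.53,0],1],[[0,0,0],[-3.68,0.79,0],1],[[0,0,0],[-4.58,1.08,0],1]]'; python3 -c "
from h import *; lidst()"
```

```text
[[-0.93, 0.16], [-1.86, 0.35], [-2.77, 0.58], [-3.68, 0.84], [-4.57, 1.15]]
[[-0.88, 0.34], [-1.75, 0.71], [-2.6, 1.12], [-3.44, 1.56], [-4.25, 2.03]]
[[-0.8, 0.51], [-1.57, 1.04], [-2.33, 1.61], [-3.06, 2.21], [-3.77, 2.84]]
[[-0.68, 0.65], [-1.34, 1.34], [-1.96, 2.04], [-2.56, 2.77], [-3.13, 3.53]]
[[-0.54, 0.78], [-1.04, 1.57], [-1.52, 2.39], [-1.96, 3.23], [-2.36, 4.08]]
[[-0.37, 0.87], [-0.71, 1.75], [-1.01, 2.64], [-1.28, 3.55], [-1.51, 4.47]]
t: 8.53
tool_pos: [479.4, 1.2, 168.7]
orientation: [-1.632, 1.571, -3.075]
force: [3.9, -0.4, -7.8]
width: 9.9
t 8.53 a 0.3196 r 0.65 lat 0.1 Ftan -6.04 Frad -6.22 w 9.9
```

```bash
python3 -m crank '[[[0,0,0],[-0.88,0.36,0],1],[[0,0,0],[-1.75,0.75,0],1],[[0,0,0],[-2.6,1.18,0],1],[[0,0,0],[-3.44,1.62,0],1],[[0,0,0],[-4.25,2.1,0],1]]'; python3 -c "
from h import *; lidst()"
python3 -m crank '[[[0,0,0],[-0.8,0.51,0],1],[[0,0,0],[-1.57,1.04,0],1],[[0,0,0],[-2.33,1.61,0],1],[[0,0,0],[-3.06,2.21,0],1],[[0,0,0],[-3.77,2.84,0],1]]'; python3 -c "
from h import *; lidst()"
```

```text
t: 8.95
tool_pos: [498.7, 3.6, 211.3]
orientation: [-1.593, 1.565, -3.036]
force: [-6.3, -1.7, -2.7]
width: 9.7
t 8.95 a 0.5175 r 1.43 lat 0.2 Ftan -5.66 Frad 4.13 w 9.7
t: 9.37
tool_pos: [526.3, 7.2, 250.4]
orientation: [-1.568, 1.564, -3.011]
force: [-12.1, -0.5, 3.8]
width: 9.4
t 9.37 a 0.7193 r 2.59 lat 0.3 Ftan -5.36 Frad 11.41 w 9.4
```

```bash
python3 - <<'E'
from h import *
s=st();print(s['wrist_torque']);d=cam("scene","s11"); crop(d,220,60,400,260,4,"s11c",1.5)
d=cam("top","t11"); crop(d,240,140,420,300,4,"t11c",1.8)
E
```

```text
t 9.37 tcp [526.3   7.2 250.4] rpy [-1.568  1.564 -3.011] F [-12.1  -0.5   3.8] w 9.4 q [-0.09 -0.16  1.89 -0.    1.42 -0.22]
[-0.3850718   2.22627085  0.03793847]
```

View pics/s11c.png

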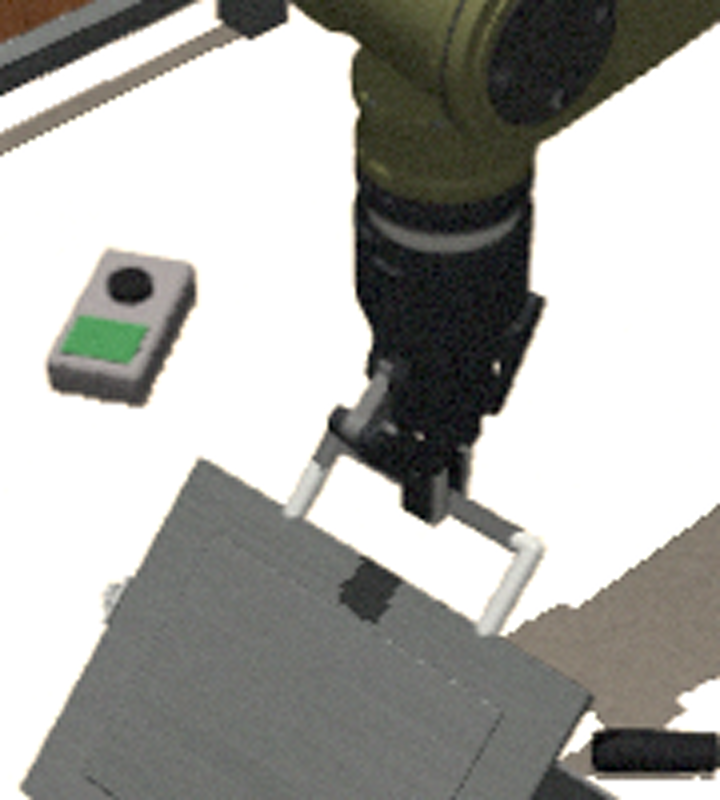

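View pics/t11c.png

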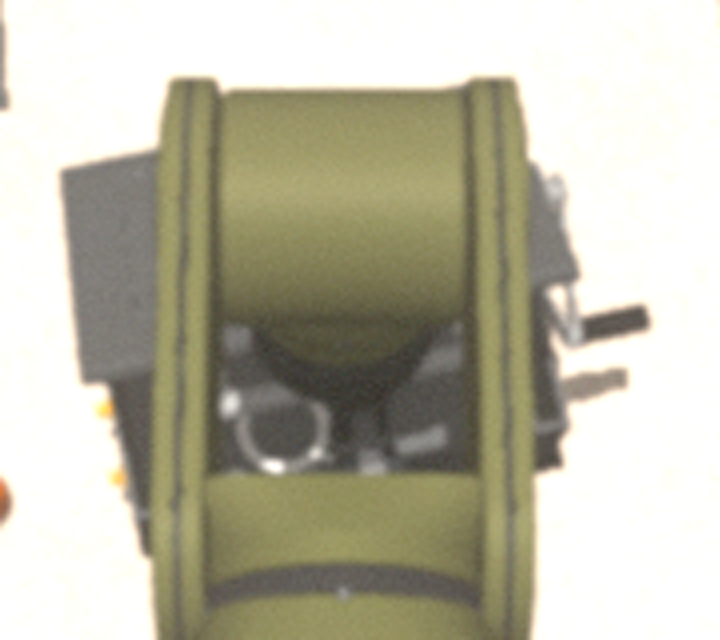

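```bash
cat >> h.py <<'E'
def hp2(a,r=236.,dz=0.5): return np.array([-r*np.cos(a), r*np.sin(a)])
HC=np.array([236.,-0.5])  # hinge rel P0 (box x, z)
def rows2(cmd,angs,r=236.):
    # cmd: commanded (dx,dz) rel P0 in mm
    o=[]
    for a in angs:
        p=HC+hp2(a,r)-np.array(cmd); o.append([round(float(-p[1]/10),2),round(float(p[0]/10),2)])
    print(o)
def lidst2():
    s=arm.read_state(); d=np.array(s['tool_pos'])-P0; v=np.array([d@BX,d[2]])-HC
    a=np.arctan2(v[1],-v[0]); rad=v/np.linalg.norm(v); tan=np.array([rad[1],-rad[0]])
    f=np.array(s['force']); F=np.array([f@BX,f[2]])
    print('t',round(s['t'],2),'a',round(a,4),'r',round(np.linalg.norm(v),2),'Ftan',round(float(F@tan),2),'Frad',round(float(F@rad),2),'Fy',round(float(f[1]),1),'w',round(float(s['width']),1),'d',np.round([d@BX,d[2]],1))
E
python3 - <<'E'
from h import *
lidst2(); rows2([62.6,154.0],[.74,.78,.82,.86,.9]); rows2(HC+hp2(.9),[.94,.98,1.02,1.06,1.1])
rows2(HC+hp2(1.1),[1.12,1.14,1.16,1.18,1.2])
E
```

```text
t 9.47 a 0.7364 r 234.95 Ftan -5.09 Frad 11.67 Fy -1.0 w 9.3 d [ 61.9 157.3]
[[-0.46, -0.09], [-1.15, 0.56], [-1.81, 1.24], [-2.44, 1.94], [-3.04, 2.67]]
[[-0.57, 0.75], [-1.11, 1.52], [-1.62, 2.32], [-2.1, 3.13], [-2.55, 3.97]]
[[-0.21, 0.42], [-0.41, 0.85], [-0.6, 1.28], [-0.79, 1.72], [-0.96, 2.15]]
```

```bash
python3 -m crank '[[[0,0,0],[-0.5,-0.1,0],1],[[0,0,0],[-1.15,0.56,0],1],[[0,0,0],[-1.81,1.24,0],1],[[0,0,0],[-2.44,1.94,0],1],[[0,0,0],[-3.04,2.67,0],1]]'; python3 -c "
from h import *; lidst2()"
```

```text
t: 9.88
tool_pos: [555.7, 11.0, 279.2]
orientation: [2.54, 1.571, 1.097]
force: [3.6, -0.3, -10.6]
width: 9.8
t 9.88 a 0.9035 r 235.69 Ftan -3.78 Frad -10.52 Fy -0.3 w 9.8 d [ 90.1 184.6]
```

```bash
python3 - <<'E'
from h import *
rows2(HC+hp2(.9,236),[.94,.98,1.02,1.06,1.1],235.0)
rows2(HC+hp2(1.1,235),[1.12,1.14,1.16,1.18,1.2],235.)
E
python3 -m crank '[[[0,0,0],[-0.49,0.81,0],1],[[0,0,0],[-1.03,1.58,0],1],[[0,0,0],[-1.54,2.37,0],1],[[0,0,0],[-2.01,3.18,0],1],[[0,0,0],[-2.46,4.01,0],1]]'; python3 -c "
from h import *; lidst2()"
```

```text
[[-0.49, 0.81], [-1.03, 1.58], [-1.54, 2.37], [-2.01, 3.18], [-2.46, 4.01]]
[[-0.21, 0.42], [-0.41, 0.85], [-0.6, 1.28], [-0.78, 1.71], [-0.96, 2.14]]
t: 10.3
tool_pos: [595.2, 16.1, 305.5]
orientation: [0.034, 1.571, -1.409]
force: [-7.1, -0.9, 5.9]
width: 9.0
t 10.3 a 1.1057 r 236.52 Ftan -3.73 Frad 8.46 Fy -0.9 w 9.0 d [129.9 210.9]
```

```bash
python3 - <<'E'
from h import *
rows2(HC+hp2(1.1,235),[1.12,1.14,1.16,1.18,1.2],236.5)
E
python3 -m crank '[[[0,0,0],[-0.34,0.36,0],1],[[0,0,0],[-0.54,0.79,0],1],[[0,0,0],[-0.74,1.22,0],1],[[0,0,0],[-0.92,1.65,0],1],[[0,0,0],[-1.1,2.1,0],1]]'; python3 - <<'E'
from h import *
lidst2(); c=cam("top","t12"); crop(c,330,140,420,260,6,"t12c",1.8); c=cam("scene","s12"); crop(c,200,80,400,260,4,"s12c",1.6)
E
```

```text
[[-0.34, 0.36], [-0.55, 0.78], [-0.74, 1.22], [-0.92, 1.65], [-1.1, 2.09]]
t: 10.72
tool_pos: [615.9, 18.7, 315.5]
orientation: [1.552, 1.57, 0.109]
force: [-2.5, -0.3, -0.2]
width: 9.5
t 10.72 a 1.2036 r 237.16 Ftan -2.39 Frad 0.69 Fy -0.3 w 9.5 d [150.9 220.9]
```

View pics/t12c.png

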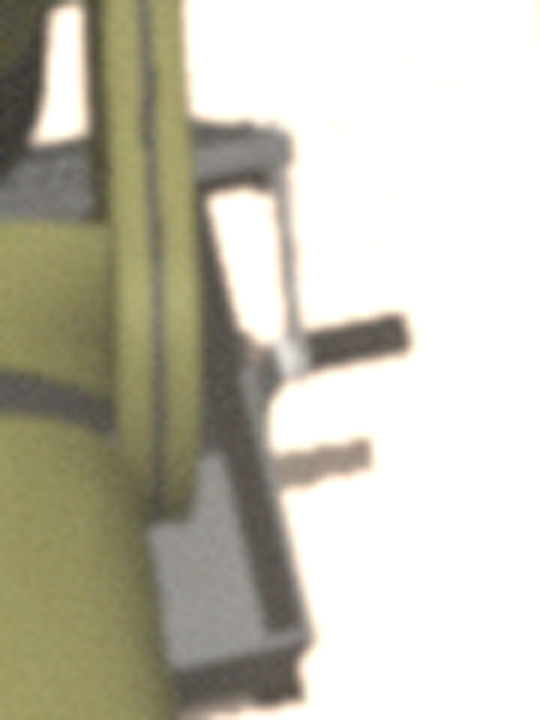

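View pics/s12c.png

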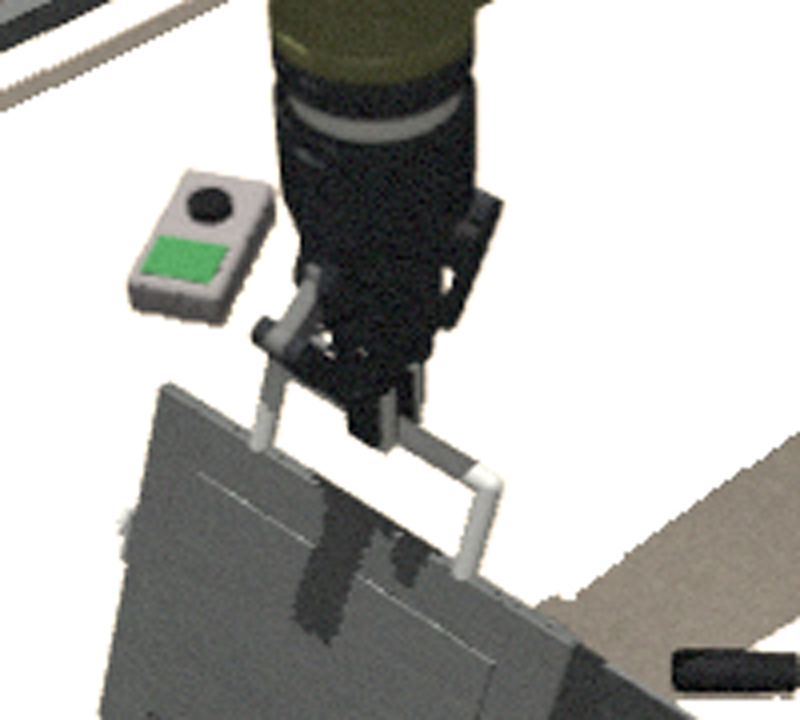

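```bash
cat >> h.py <<'E'
O=np.array([605.6,14.3,0]); BY=np.array([-np.sin(YAW),np.cos(YAW),0])
def w2b(P): d=np.array(P)-O; return np.array([d@BX,d@BY,d[2]])
def b2w(p): return O+BX*p[0]+BY*p[1]+np.array([0,0,p[2]])
def onby(c,px,yb):
    e,d=ray(c,px); n=BY; t=(yb-(e-O)@n)/(d@n); return w2b(e+t*d)
E
python3 - <<'E'
from h import *
c=cam("top")
print('knob init z55',w2b(onz(c,(393,240),55)))
print('knob now at z ..',[np.round(w2b(onz(c,(389.2,196.3),z)),1) for z in (100,120,130,140)])
print('ring',w2b(onz(c,(310.5,257),16)), 'fixture')
lidst2()
E
```

```text
knob init z55 [ -76.81287465 -153.10279647   55.        ]
knob now at z .. [array([  12.7, -160.2,  100. ]), array([   7.4, -156.4,  120. ]), array([   4.8, -154.5,  130. ]), array([   2.2, -152.6,  140. ])]
ring [-69.03608889  36.20399349  16.        ] fixture
t 10.87 a 1.2042 r 237.12 Ftan -2.0 Frad 2.62 Fy -0.3 w 9.1 d [151.  220.9]
```

```bash
python3 - <<'E'
from h import *
c=cam("top")
K=np.array([2.4,139.3]); L=np.array([7.7,55])
for z in (190,200,210,215,220,225):
    u=w2b(onz(c,(377.5,165),z)); 
    print(z,np.round(u,1),'KU',round(np.hypot(u[0]-K[0],z-K[1]),1),'LU',round(np.hypot(u[0]-L[0],z-L[1]),1), 'hinge r',round(np.hypot(u[0]-95,z-105),1))
E
```

```text
190 [  58.8 -135.4  190. ] KU 75.8 LU 144.3 hinge r 92.4
200 [  55.4 -133.5  200. ] KU 80.6 LU 152.7 hinge r 102.9
210 [  52.1 -131.7  210. ] KU 86.4 LU 161.2 hinge r 113.4
215 [  50.4 -130.8  215. ] KU 89.7 LU 165.6 hinge r 118.7
220 [  48.8 -129.9  220. ] KU 93.1 LU 170.0 hinge r 123.9
225 [  47.1 -129.   225. ] KU 96.7 LU 174.5 hinge r 129.2
```

```bash
python3 - <<'E'
from h import *
rows2(HC+hp2(1.2,236.5),[1.212,1.224,1.236,1.248,1.26],237.)
for a in (1.26,1.27,1.28,1.3,1.32,1.34,1.36,1.38,1.4,1.42,1.44,1.46,1.48): rows2(HC+hp2(a,237),[a+.004,a+.008],237.)
E
python3 -m crank '[[[0,0,0],[-0.14,0.25,0],1],[[0,0,0],[-0.25,0.51,0],1],[[0,0,0],[-0.34,0.78,0],1],[[0,0,0],[-0.43,1.05,0],1],[[0,0,0],[-0.52,1.32,0],1]]'; python3 - <<'E'
from h import *
lidst2()
E
```

```text
[[-0.15, 0.25], [-0.25, 0.51], [-0.34, 0.78], [-0.43, 1.05], [-0.52, 1.32]]
[[-0.03, 0.09], [-0.06, 0.18]]
[[-0.03, 0.09], [-0.06, 0.18]]
[[-0.03, 0.09], [-0.05, 0.18]]
[[-0.03, 0.09], [-0.05, 0.18]]
[[-0.02, 0.09], [-0.05, 0.18]]
[[-0.02, 0.09], [-0.04, 0.18]]
[[-0.02, 0.09], [-0.04, 0.19]]
[[-0.02, 0.09], [-0.04, 0.19]]
[[-0.02, 0.09], [-0.03, 0.19]]
[[-0.01, 0.09], [-0.03, 0.19]]
[[-0.01, 0.09], [-0.02, 0.19]]
[[-0.01, 0.09], [-0.02, 0.19]]
[[-0.01, 0.09], [-0.02, 0.19]]
t: 11.33
tool_pos: [628.5, 20.3, 319.9]
orientation: [-1.592, 1.57, -3.035]
force: [-4.3, 0.1, 2.5]
width: 9.3
t 11.33 a 1.2602 r 237.18 Ftan -3.31 Frad 3.73 Fy 0.1 w 9.3 d [163.5 225.3]
```

```bash
python3 -m crank '[[[0,0,0],[-0.04,0.09,0],1],[[0,0,0],[-0.08,0.18,0],1]]'; python3 -c "
from h import *; lidst2()"; python3 -m crank '[[[0,0,0],[-0.03,0.09,0],1],[[0,0,0],[-0.06,0.18,0],1]]'; python3 -c "
from h import *; lidst2()"
```

```text
t: 11.5
tool_pos: [631.0, 20.7, 321.1]
orientation: [1.552, 1.569, 0.109]
force: [-2.4, 0.2, 3.0]
width: 9.4
t 11.5 a 1.2721 r 237.57 Ftan -1.4 Frad 3.52 Fy 0.2 w 9.4 d [166.1 226.5]
t: 11.67
tool_pos: [632.4, 20.8, 321.6]
orientation: [1.569, 1.57, 0.126]
force: [-2.7, -0.3, 3.4]
width: 9.0
t 11.67 a 1.278 r 237.56 Ftan -1.67 Frad 4.02 Fy -0.3 w 9.0 d [167.4 227. ]
```

```bash
python3 -m crank '[[[0,0,0],[-0.03,0.09,0],1],[[0,0,0],[-0.06,0.18,0],1]]'; python3 -c "
from h import *; lidst2()"; python3 -m crank '[[[0,0,0],[-0.03,0.09,0],1],[[0,0,0],[-0.06,0.18,0],1]]'; python3 -c "
from h import *; lidst2()"
```

```text
t: 11.83
tool_pos: [634.0, 21.0, 322.0]
orientation: [1.683, 1.57, 0.24]
force: [-3.9, 0.3, 3.6]
width: 9.4
t 11.83 a 1.2851 r 237.58 Ftan -2.65 Frad 4.57 Fy 0.3 w 9.4 d [169.  227.4]
t: 12.0
tool_pos: [635.7, 21.3, 322.6]
orientation: [2.384, 1.571, 0.94]
force: [-4.1, 0.4, 4.6]
width: 9.0
t 12.0 a 1.2927 r 237.6 Ftan -2.57 Frad 5.52 Fy 0.4 w 9.0 d [170.8 228. ]
```

```bash
python3 -m crank '[[[0,0,0],[-0.06,0.09,0],1],[[0,0,0],[-0.1,0.18,0],1]]'; python3 -c "
from h import *; lidst2()"; python3 -m crank '[[[0,0,0],[-0.03,0.09,0],1],[[0,0,0],[-0.06,0.18,0],1]]'; python3 -c "
from h import *; lidst2()"
```

```text
t: 12.17
tool_pos: [637.4, 21.5, 323.1]
orientation: [-1.805, 1.57, 3.035]
force: [-3.2, 0.7, 2.8]
width: 9.4
t 12.17 a 1.3003 r 237.6 Ftan -2.19 Frad 3.5 Fy 0.7 w 9.4 d [172.5 228.5]
t: 12.33
tool_pos: [639.1, 21.7, 323.5]
orientation: [-1.756, 1.57, 3.084]
force: [-3.0, -0.2, 1.3]
width: 9.2
t 12.33 a 1.3079 r 237.61 Ftan -2.53 Frad 2.08 Fy -0.2 w 9.2 d [174.3 228.9]
```

```bash
python3 -m crank '[[[0,0,0],[-0.03,0.09,0],1],[[0,0,0],[-0.06,0.18,0],1]]'; python3 -c "
from h import *; lidst2()"; python3 -m crank '[[[0,0,0],[-0.03,0.09,0],1],[[0,0,0],[-0.05,0.18,0],1]]'; python3 -c "
from h import *; lidst2(); c=cam('top','t13'); crop(c,330,120,420,240,6,'t13c',1.8)"
```

```text
t: 12.5
tool_pos: [640.9, 21.9, 324.1]
orientation: [-1.778, 1.57, 3.062]
force: [-4.3, 0.8, 1.7]
width: 9.4
t 12.5 a 1.3158 r 237.65 Ftan -3.61 Frad 2.73 Fy 0.8 w 9.4 d [176.  229.5]
t: 12.67
tool_pos: [642.7, 22.2, 324.5]
orientation: [-1.729, 1.57, 3.111]
force: [-3.9, 1.7, 0.9]
width: 9.5
t 12.67 a 1.3235 r 237.64 Ftan -3.34 Frad 1.74 Fy 1.7 w 9.5 d [177.8 229.9]
```

View pics/t13c.png

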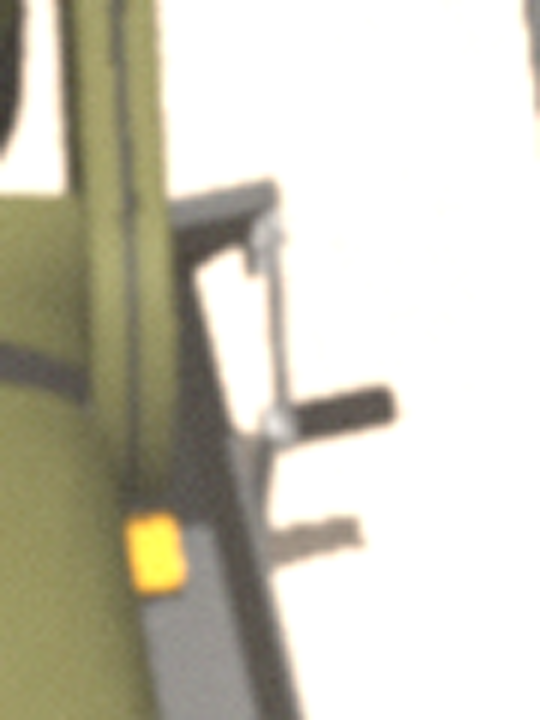

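```bash
python3 - <<'E'
from h import *
c=cam("top")
for z in (130,135,138,140): u=w2b(onz(c,(387.5,188.8),z)); print('K',z,np.round(u,1),round(np.hypot(u[0]-7.7,z-55),1))
for z in (205,210,215,220):
    u=w2b(onz(c,(374.2,158.3),z)); print(z,np.round(u,1),'LU',round(np.hypot(u[0]-7.7,z-55),1),'hr',round(np.hypot(u[0]-95,z-105),1))
lidst2()
E
```

```text
K 130 [  21.8 -154.9  130. ] 76.3
K 135 [  20.4 -153.9  135. ] 81.0
K 138 [  19.6 -153.3  138. ] 83.9
K 140 [  19.1 -153.   140. ] 85.8
205 [  69.  -129.4  205. ] LU 162.1 hr 103.3
210 [  67.3 -128.5  210. ] LU 166.1 hr 108.6
215 [  65.6 -127.6  215. ] LU 170.1 hr 113.9
220 [  63.8 -126.7  220. ] LU 174.3 hr 119.2
t 12.77 a 1.3241 r 237.67 Ftan -3.48 Frad 0.61 Fy 0.7 w 9.4 d [178. 230.]
```

```bash
python3 -m crank '[[[0,0,0],[-0.02,0.09,0],1],[[0,0,0],[-0.05,0.18,0],1]]'; python3 -c "
from h import *; lidst2()"; python3 -m crank '[[[0,0,0],[-0.02,0.09,0],1],[[0,0,0],[-0.04,0.16,0],1]]'; python3 -c "
from h import *; lidst2()"
```

```text
t: 12.93
tool_pos: [644.4, 22.4, 324.9]
orientation: [-1.729, 1.57, 3.111]
force: [-2.9, 0.6, -0.9]
width: 9.3
t 12.93 a 1.3311 r 237.63 Ftan -2.96 Frad -0.25 Fy 0.6 w 9.3 d [179.6 230.3]
t: 13.1
tool_pos: [646.1, 22.6, 325.4]
orientation: [-1.761, 1.57, 3.08]
force: [-3.2, 1.4, -1.5]
width: 9.5
t 13.1 a 1.3383 r 237.65 Ftan -3.22 Frad -0.75 Fy 1.4 w 9.5 d [181.2 230.8]
```

```bash
python3 -m crank '[[[0,0,0],[-0.02,0.07,0],1],[[0,0,0],[-0.03,0.12,0],1]]'; python3 -c "
from h import *; lidst2()"
```

```text
t: 13.27
tool_pos: [648.0, 22.8, 326.3]
orientation: [1.596, 1.569, 0.153]
force: [-1.3, 1.6, -1.7]
width: 9.6
t 13.27 a 1.3472 r 238.1 Ftan -1.41 Frad -1.42 Fy 1.6 w 9.6 d [183.2 231.7]
```

```bash
python3 -m crank '[[[0,0,0],[-0.02,0.07,0],1],[[0,0,0],[-0.03,0.12,0],1]]'; python3 -c "
from h import *; lidst2()"
```

```text
t: 13.43
tool_pos: [648.9, 22.9, 326.4]
orientation: [1.641, 1.57, 0.198]
force: [-0.5, 0.7, -1.6]
width: 8.8
t 13.43 a 1.3509 r 238.07 Ftan -0.79 Frad -1.46 Fy 0.7 w 8.8 d [184.1 231.8]
```

```bash
python3 -m crank '[[[0,0,0],[-0.01,0.07,0],1],[[0,0,0],[-0.02,0.12,0],1]]'; python3 -c "
from h import *; lidst2()"
```

```text
t: 13.6
tool_pos: [649.9, 23.1, 326.7]
orientation: [1.702, 1.571, 0.259]
force: [-1.3, 1.0, -2.2]
width: 9.2
t 13.6 a 1.3553 r 238.08 Ftan -1.6 Frad -1.94 Fy 1.0 w 9.2 d [185.1 232.1]
```

```bash
python3 -m crank '[[[0,0,0],[-0.01,0.07,0],1],[[0,0,0],[-0.02,0.12,0],1]]'; python3 -c "
from h import *; lidst2()"
```

```text
t: 13.77
tool_pos: [651.0, 23.2, 326.9]
orientation: [-2.088, 1.571, 2.752]
force: [-1.7, 1.2, -1.9]
width: 9.4
t 13.77 a 1.36 r 238.07 Ftan -1.88 Frad -1.58 Fy 1.2 w 9.4 d [186.2 232.3]
```

```bash
python3 -m crank '[[[0,0,0],[-0.01,0.07,0],1],[[0,0,0],[-0.02,0.12,0],1]]'; python3 -c "
from h import *; lidst2()"
```

```text
t: 13.93
tool_pos: [652.1, 23.3, 327.2]
orientation: [-1.758, 1.571, 3.082]
force: [-2.3, 0.8, -2.1]
width: 9.1
t 13.93 a 1.365 r 238.07 Ftan -2.57 Frad -1.58 Fy 0.8 w 9.1 d [187.4 232.6]
```

```bash
python3 -m crank '[[[0,0,0],[-0.01,0.07,0],1],[[0,0,0],[-0.02,0.12,0],1]]'; python3 -c "
from h import *; lidst2(); c=cam('top','t14'); crop(c,330,120,420,240,6,'t14c',1.8)"
```

```text
t: 14.1
tool_pos: [653.3, 23.5, 327.4]
orientation: [-1.593, 1.571, -3.036]
force: [-1.5, 1.9, -0.7]
width: 9.3
t 14.1 a 1.3702 r 238.05 Ftan -1.36 Frad -0.49 Fy 1.9 w 9.3 d [188.6 232.8]
```

View pics/t14c.png

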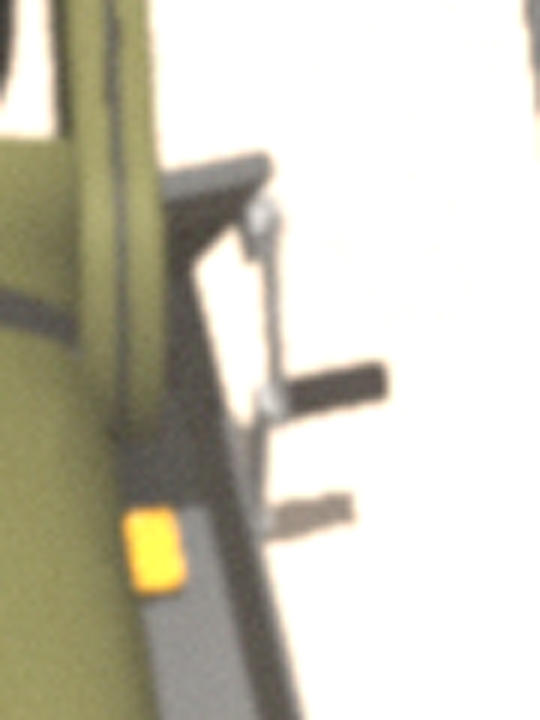

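```bash
python3 -m crank '[[[0,0,0],[-0.01,0.07,0],1],[[0,0,0],[-0.02,0.12,0],1]]'; python3 - <<'E'
from h import *
lidst2()
c=cam("top")
for z in (135,138): u=w2b(onz(c,(385.8,185),z)); print('K',z,np.round(u,1),round(np.hypot(u[0]-7.7,z-55),1),np.degrees(np.arctan2(u[0]-7.7,z-55)))
for z in (205,210,215):
    u=w2b(onz(c,(373.3,155.3),z)); print(z,np.round(u,1),'LU',round(np.hypot(u[0]-7.7,z-55),1),'hr',round(np.hypot(u[0]-95,z-105),1),np.degrees(np.arctan2(u[0]-7.7,z-55)))
E
```

```text
t: 14.32
tool_pos: [654.5, 23.7, 327.6]
orientation: [-1.943, 1.571, 2.897]
force: [-1.5, -0.1, -1.0]
width: 9.5
t 14.32 a 1.3752 r 238.06 Ftan -1.69 Frad -0.67 Fy -0.1 w 9.5 d [189.7 233. ]
K 135 [  29.5 -152.4  135. ] 82.9 15.212226886130239
K 138 [  28.6 -151.8  138. ] 85.6 14.129786225510749
205 [  75.7 -129.1  205. ] LU 164.7 hr 101.9 24.37491057556354
210 [  73.9 -128.2  210. ] LU 168.5 hr 107.1 23.12327121469319
215 [  72.1 -127.3  215. ] LU 172.5 hr 112.4 21.928240969404907
```

```bash
python3 -m crank '[[[0,0,0],[-0.01,0.06,0],1],[[0,0,0],[-0.02,0.12,0],1]]'; python3 -c "
from h import *; lidst2()"
```

```text
t: 14.53
tool_pos: [655.7, 23.8, 327.9]
orientation: [0.833, 1.571, -0.61]
force: [-2.0, 1.5, -0.3]
width: 9.0
t 14.53 a 1.3804 r 238.1 Ftan -1.87 Frad 0.05 Fy 1.5 w 9.0 d [190.9 233.3]
```

```bash
python3 -m crank '[[[0,0,0],[-0.01,0.06,0],1],[[0,0,0],[-0.02,0.12,0],1]]'; python3 -c "
from h import *; lidst2()"
```

```text
t: 14.7
tool_pos: [656.9, 24.0, 328.1]
orientation: [1.464, 1.571, 0.021]
force: [-2.2, 1.1, -0.2]
width: 9.1
t 14.7 a 1.3857 r 238.09 Ftan -2.05 Frad 0.21 Fy 1.1 w 9.1 d [192.2 233.5]
```

```bash
python3 -m crank '[[[0,0,0],[-0.01,0.05,0],1],[[0,0,0],[-0.02,0.1,0],1]]'; python3 -c "
from h import *; lidst2()"
```

```text
t: 14.87
tool_pos: [657.9, 24.1, 328.3]
orientation: [1.59, 1.571, 0.147]
force: [-2.9, 2.7, 0.7]
width: 9.4
t 14.87 a 1.39 r 238.11 Ftan -2.34 Frad 1.15 Fy 2.7 w 9.4 d [193.2 233.7]
```

```bash
python3 -m crank '[[[0,0,0],[-0.01,0.05,0],1],[[0,0,0],[-0.02,0.1,0],1]]'; python3 -c "
from h import *; lidst2()"
```

```text
t: 15.03
tool_pos: [658.9, 24.2, 328.5]
orientation: [1.651, 1.571, 0.208]
force: [-3.0, 0.6, 0.8]
width: 9.3
t 15.03 a 1.3943 r 238.09 Ftan -2.69 Frad 1.25 Fy 0.6 w 9.3 d [194.2 233.9]
```

```bash
python3 -m crank '[[[0,0,0],[-0.01,0.05,0],1],[[0,0,0],[-0.02,0.1,0],1]]'; python3 -c "
from h import *; lidst2(); c=cam('top','t15'); crop(c,330,120,420,240,6,'t15c',1.8)"
```

```text
t: 15.2
tool_pos: [659.9, 24.3, 328.7]
orientation: [1.569, 1.571, 0.125]
force: [-2.9, 0.3, 0.6]
width: 8.8
t 15.2 a 1.3986 r 238.1 Ftan -2.67 Frad 1.06 Fy 0.3 w 8.8 d [195.2 234.1]
```

View pics/t15c.png

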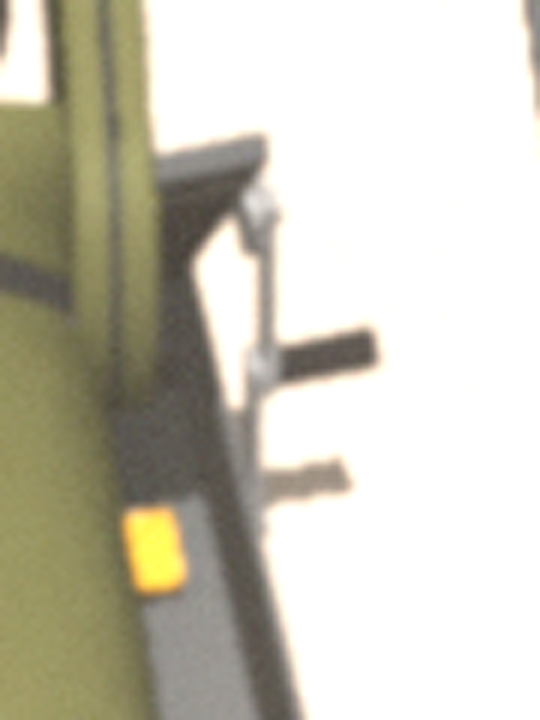

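```bash
python3 -m crank '[[[0,0,0],[0,0.04,0],1],[[0,0,0],[-0.01,0.08,0],1]]'; python3 -c "
from h import *; lidst2()"
```

```text
t: 15.42
tool_pos: [660.2, 24.4, 328.7]
orientation: [-1.551, 1.57, -2.994]
force: [-5.9, 1.2, 1.1]
width: 9.0
t 15.42 a 1.3999 r 238.09 Ftan -5.41 Frad 2.02 Fy 1.2 w 9.0 d [195.5 234.1]
```

```bash
python3 -m crank '[[[0,0,0],[0,0.04,0],1],[[0,0,0],[-0.01,0.08,0],1]]'; python3 -c "
from h import *; lidst2()"
```

```text
t: 15.58
tool_pos: [660.7, 24.4, 328.8]
orientation: [-1.588, 1.569, -3.032]
force: [-6.6, 0.7, 2.5]
width: 9.3
t 15.58 a 1.4018 r 238.07 Ftan -5.93 Frad 3.55 Fy 0.7 w 9.3 d [196.  234.2]
```

```bash
python3 -m crank '[[[0,0,0],[0,0.04,0],1],[[0,0,0],[-0.01,0.08,0],1]]'; python3 -c "
from h import *; lidst2()"
```

```text
t: 15.75
tool_pos: [661.0, 24.5, 328.9]
orientation: [-1.593, 1.567, -3.036]
force: [-8.1, 0.8, 3.3]
width: 9.0
t 15.75 a 1.4035 r 238.1 Ftan -7.3 Frad 4.56 Fy 0.8 w 9.0 d [196.3 234.3]
```

```bash
python3 -m crank '[[[0,0,0],[0,0,0],1],[[0,0,0],[0,-0.1,0],1],[[0,0,0],[0.01,-0.2,0],1],[[0,0,0],[0.02,-0.3,0],1],[[0,0,0],[0.04,-0.4,0],1]]'; python3 -c "
from h import *; lidst2(); c=cam('top','t16'); crop(c,330,120,420,240,6,'t16c',1.8)"
```

```text
t: 16.17
tool_pos: [658.4, 24.2, 328.4]
orientation: [1.557, 1.57, 0.114]
force: [-2.3, 1.3, 0.7]
width: 9.2
t 16.17 a 1.3921 r 238.1 Ftan -1.96 Frad 1.06 Fy 1.3 w 9.2 d [193.7 233.8]
```

View pics/t16c.png

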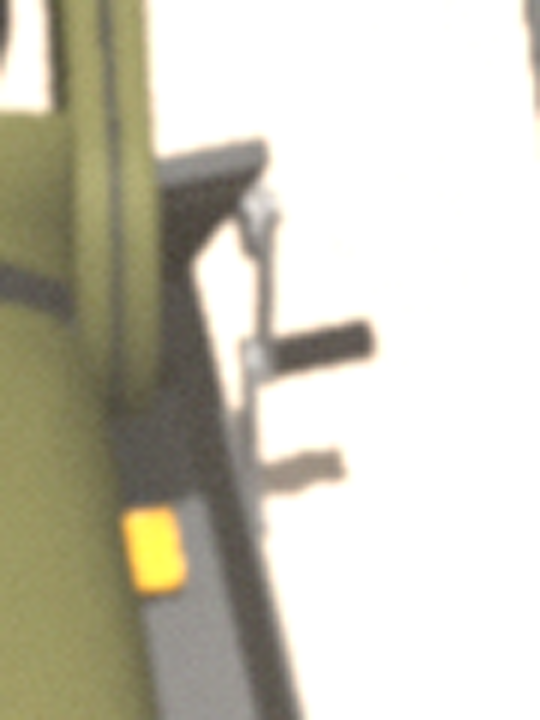

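```bash
python3 -m crank '[[[0,0,0],[0.02,-0.1,0],1],[[0,0,0],[0.04,-0.2,0],1],[[0,0,0],[0.06,-0.3,0],1],[[0,0,0],[0.08,-0.4,0],1],[[0,0,0],[0.1,-0.5,0],1]]'; python3 -c "
from h import *; lidst2()"; python3 -m crank '[[[0,0,0],[0.02,-0.1,0],1],[[0,0,0],[0.04,-0.2,0],1],[[0,0,0],[0.06,-0.3,0],1],[[0,0,0],[0.06,-0.3,0],1]]';python3 -c "
from h import *; lidst2(); c=cam('top','t17'); crop(c,330,120,420,240,6,'t17c',1.8)"
```

```text
t: 16.63
tool_pos: [653.4, 23.5, 327.4]
orientation: [1.561, 1.57, 0.117]
force: [-1.8, 0.9, 0.5]
width: 9.5
t 16.63 a 1.3704 r 238.09 Ftan -1.53 Frad 0.82 Fy 0.9 w 9.5 d [188.6 232.8]
t: 16.97
tool_pos: [650.2, 23.1, 326.7]
orientation: [1.227, 1.571, -0.217]
force: [-1.5, 1.0, -0.6]
width: 9.0
t 16.97 a 1.3568 r 238.06 Ftan -1.43 Frad -0.26 Fy 1.0 w 9.0 d [185.4 232.1]
```

View pics/t17c.png

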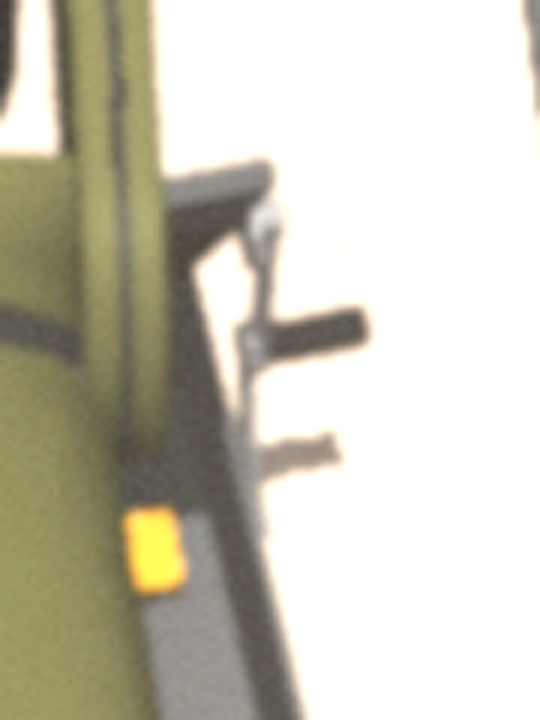

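```bash
python3 -m crank '[[[0,0,0],[0.02,-0.1,0],1],[[0,0,0],[0.05,-0.2,0],1],[[0,0,0],[0.05,-0.2,0],1]]';python3 -c "
from h import *; lidst2()"; python3 -m crank '[[[0,0,0],[0.02,-0.1,0],1],[[0,0,0],[0.05,-0.2,0],1],[[0,0,0],[0.05,-0.2,0],1]]';python3 -c "
from h import *; lidst2()"
```

```text
t: 17.27
tool_pos: [648.3, 22.8, 326.3]
orientation: [1.639, 1.571, 0.196]
force: [-1.3, 1.5, -0.1]
width: 9.0
t 17.27 a 1.3484 r 238.06 Ftan -1.09 Frad 0.14 Fy 1.5 w 9.0 d [183.5 231.7]
t: 17.52
tool_pos: [646.4, 22.6, 325.8]
orientation: [1.531, 1.57, 0.088]
force: [-0.5, 2.0, -0.1]
width: 9.2
t 17.52 a 1.3402 r 238.05 Ftan -0.3 Frad -0.03 Fy 2.0 w 9.2 d [181.6 231.2]
```

```bash
python3 -m crank '[[[0,0,0],[0.01,-0.05,0],1],[[0,0,0],[0.03,-0.12,0],1],[[0,0,0],[0.03,-0.12,0],1]]';python3 -c "
from h import *; lidst2()"
```

```text
t: 17.77
tool_pos: [645.8, 22.5, 325.7]
orientation: [1.547, 1.569, 0.104]
force: [2.6, 1.9, -0.8]
width: 9.2
t 17.77 a 1.3374 r 238.04 Ftan 2.52 Frad -1.42 Fy 1.9 w 9.2 d [181.  231.1]
```

```bash
python3 -m crank '[[[0,0,0],[0,0.04,0],1],[[0,0,0],[0,0.04,0],0.6],[[0,0,0],[0,0.04,0],0.5],[[0,0,0],[0,0.04,0],0.4],[[0,0,0],[0,0.04,0],0.4]]'
python3 -c "
from h import *; lidst2(); c=cam('top','t18'); crop(c,330,120,420,240,6,'t18c',1.8);c=cam('scene','s18'); crop(c,200,80,400,260,4,'s18c',1.6)"
```

```text
t: 18.18
tool_pos: [645.5, 22.2, 325.7]
orientation: [-0.107, 1.57, -1.55]
force: [0.8, 0.1, -0.5]
width: 25.6
t 18.18 a 1.3362 r 238.13 Ftan 0.67 Frad -0.67 Fy 0.1 w 25.6 d [180.7 231.1]
```

View pics/s18c.png

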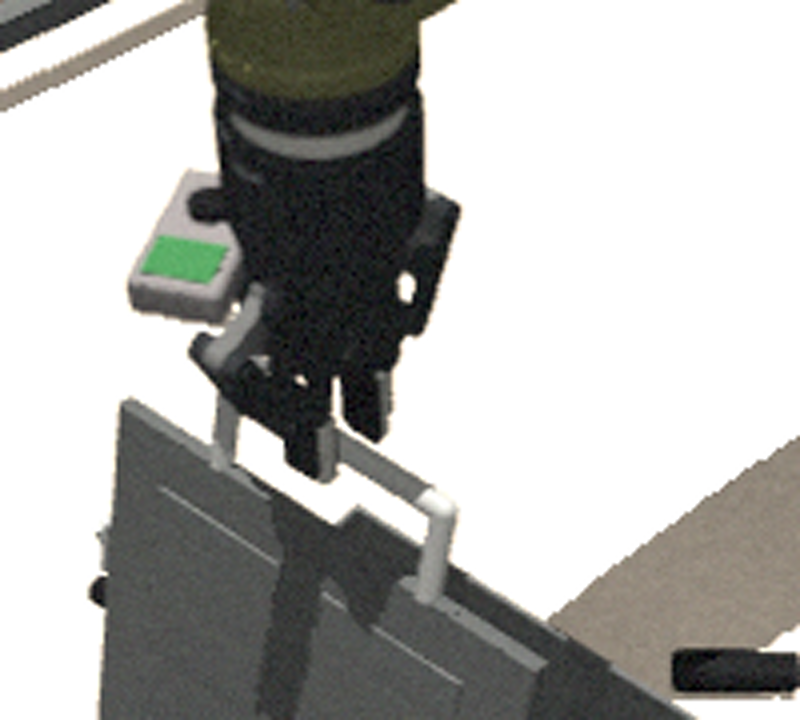

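View pics/t18c.png

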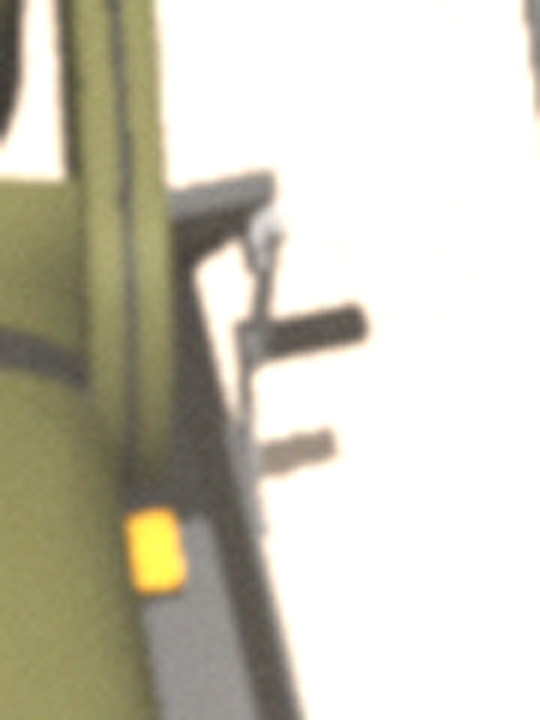

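```bash
python3 -m crank '[[[0,0,0],[-1.5,0,0],0.3],[[0,0,0],[-3.5,0,0],0.2],[[0,0,0],[-6,0,0],0.2],[[0,0,0],[-6,-1,-1.5],0],[[0,0,0],[-6,-3,-4],-0.3]]'
python3 -m crank '[[[0,0,0],[0,-2.5,-3],-0.3],[[0,0,0],[1,-5,-6],-0.3],[[0,0,0],[3,-7.5,-9],-0.3],[[0,0,0],[5,-9.5,-12],-0.3],[[0,0,0],[7,-12,-15],-0.3]]'
python3 -m crank '[[[0,0,0],[1,-1,-2.5],-0.3],[[0,0,0],[2.5,-2,-5],-0.3],[[0,0,0],[4,-2.8,-6],-0.3],[[0,0,0],[5.5,-2.8,-6],-0.3],[[0,0,0],[7,-2.8,-6.1],-0.3]]'
python3 - <<'E'
from h import *
st(); c=cam("top","t19"); crop(c,165,170,405,330,3,"t19c",1.6); d=cam("scene","s19")
hsv=cv2.cvtColor(c['image'],cv2.COLOR_RGB2HSV)
crop(c,180,270,260,330,8,"t19d",1.3)
E
```

```text
t: 18.7
tool_pos: [612.3, 57.1, 388.9]
orientation: [1.318, 1.566, -0.128]
force: [-0.4, -0.3, -0.2]
width: 53.7
t: 19.12
tool_pos: [474.2, 190.5, 318.4]
orientation: [1.743, 1.568, 0.3]
force: [0.4, 0.6, 0.9]
width: 55.2
t: 19.53
tool_pos: [439.4, 247.3, 248.4]
orientation: [1.714, 1.569, 0.273]
force: [0.3, -0.6, 0.1]
width: 55.1
t 19.53 tcp [439.4 247.3 248.4] rpy [1.714 1.569 0.273] F [ 0.3 -0.6  0.1] w 55.1 q [ 0.41 -0.22  1.95 -0.    1.41  0.28]
```

View pics/t19c.png

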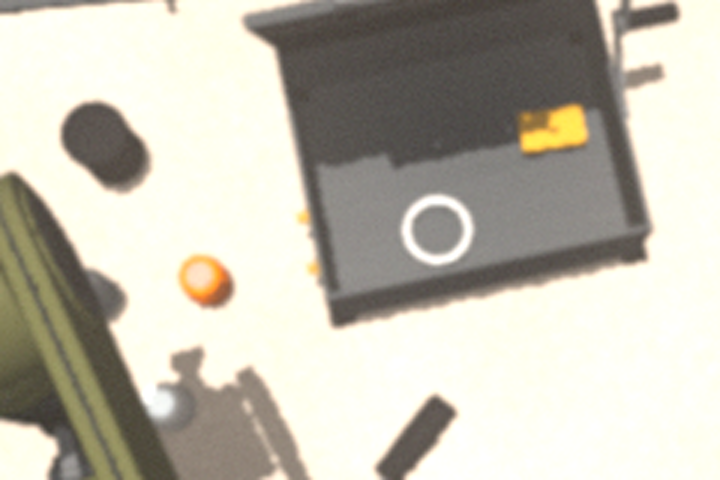

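View pics/s19.png

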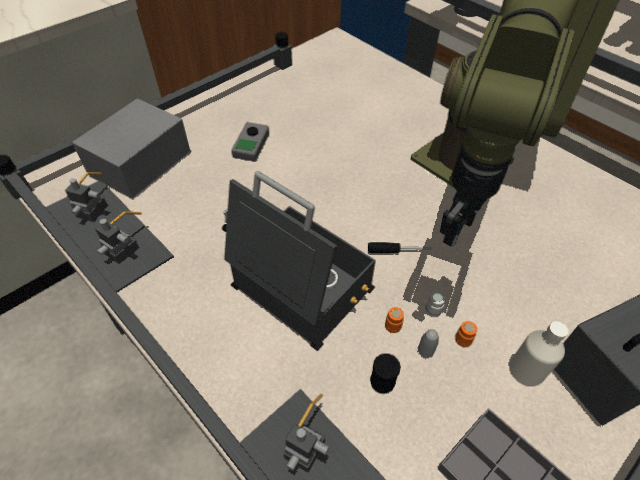

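```bash
python3 - <<'E'
from h import *
c=cam("top")
im=c['image'].astype(int); m=((im.min(2)>110)).astype(np.uint8); 
sub=m[225:262,290:330]; n,l,stt,ce=cv2.connectedComponentsWithStats(sub); print(stt,ce)
k=1+np.argmax(stt[1:,4]); pts=np.argwhere(l==k)[:,::-1].astype(np.float32)+[290,225]
(cx,cy),r=cv2.minEnclosingCircle(pts.astype(np.float32)); e=cv2.fitEllipse(pts.astype(np.float32)); print(cx,cy,r,e)
P=onz(c,(cx,cy),16); print('ring',P,w2b(P), 'mean',onz(c,tuple(pts.mean(0)),16), 'rim radius mm', np.linalg.norm(onz(c,(cx+r,cy),16)-P))
t0=cv2.imread('pics/top0.png')[:,:,::-1].astype(int)
# detector rim bright
sub=t0[285:325,200:245]; print(sub.min(2).max(), np.percentile(sub.min(2),50))
E
python3 - <<'E'
from h import *
t0=cv2.imread('pics/top0.png'); s0=cv2.imread('pics/scene0.png')
a=cv2.resize(t0[288:322,203:240],None,fx=16,fy=16,interpolation=cv2.INTER_NEAREST); b=cv2.resize(s0[285:325,420:456],None,fx=16,fy=16,interpolation=cv2.INTER_NEAREST)[:544]
cv2.imwrite('pics/detcmp.png',np.hstack([a,b])[:600,:800] if 1 else a); print(a.shape,b.shape)
E
```

```text
[[   0    0   40   37 1238]
 [   9   10   24   24  242]] [[19.32471729 17.40791599]
 [20.39669421 21.02892562]]
310.34637451171875 246.0335235595703 12.042080879211426 ((310.3196716308594, 246.08750915527344), (20.68903350830078, 21.27601432800293), 83.15804290771484)
ring [558.44616287  40.01246243  16.        ] [-43.66879866  31.26741281  16.        ] mean [558.44654412  39.89505174  16.        ] rim radius mm 27.98835346581741
165 132.0
(544, 592, 3) (544, 576, 3)
```

View pics/detcmp.png

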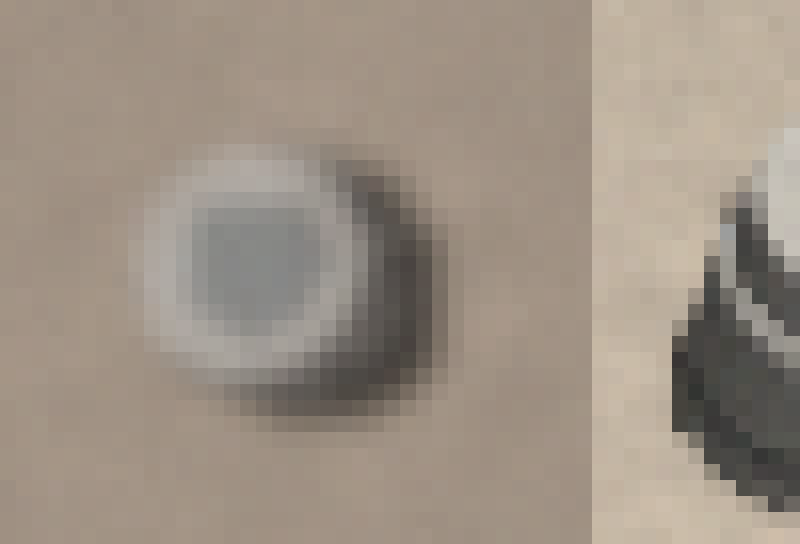

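```bash
python3 - <<'E'
from h import *
c=cam("top"); d=cam("scene")
print('det z50 top',onz(c,(218.1,303.9),50),'sc',onz(d,(437.9,297.2),50),'tri',tri(c,(218.1,303.9),d,(437.9,297.2)))
s=st(); P=np.array(s['tool_pos']); r=R.from_euler('xyz',s['orientation'])
for k in (-1,1): print(np.round(proj(d,P+r.apply([11,k*27.5,0])),1),np.round(proj(c,P+r.apply([11,k*27.5,0])),1))
crop(d,400,160,500,260,6,"s20c",1.8)
crop(d,300,250,400,330,8,"s20r",1.5)
# orange window tops, objective tip
def oc(c):
    h=cv2.cvtColor(c['image'],cv2.COLOR_RGB2HSV); m=cv2.inRange(h,(3,150,60),(20,255,255)); n,l,q,ce=cv2.connectedComponentsWithStats(m); return [(q[i].tolist(),np.round(ce[i],1)) for i in range(1,n) if q[i][4]>20]
print(oc(c)); print(oc(d))
E
```

```text
det z50 top [440.23538788 253.78931866  50.        ] sc [440.94214626 253.43614256  50.        ] tri (array([440.45158804, 253.58874247,  49.56224784]), [0.3360649461979607, 0.33606494619804483])
t 19.78 tcp [440.4 246.5 249.1] rpy [1.816 1.569 0.372] F [ 1.2  0.1 -0.1] w 55.5 q [ 0.4  -0.22  1.94 -0.    1.41  0.28]
[[462.9 229.2]] [[203.4 310.3]]
[[447.5 247.2]] [[198.4 281.2]]
[([536, 102, 13, 18, 34], array([542.6, 110. ])), ([468, 105, 8, 19, 31], array([471.8, 113.5])), ([202, 130, 15, 34, 80], array([208.2, 144.4])), ([123, 144, 4, 28, 49], array([124.9, 155.5])), ([339, 205, 21, 16, 235], array([349.4, 213. ])), ([225, 256, 16, 15, 116], array([233.2, 263.5]))]
[([136, 0, 205, 96, 9169], array([224.1,  32.3])), ([79, 172, 20, 11, 29], array([ 87. , 175.8])), ([111, 212, 29, 12, 51], array([122.5, 215.7])), ([362, 285, 7, 6, 30], array([364.8, 287.6])), ([351, 297, 7, 6, 30], array([353.5, 299.9])), ([385, 307, 19, 26, 299], array([393.6, 321. ])), ([456, 322, 21, 25, 306], array([465.3, 335.2])), ([299, 395, 23, 31, 84], array([308. , 410.7]))]
```

View pics/s20c.png

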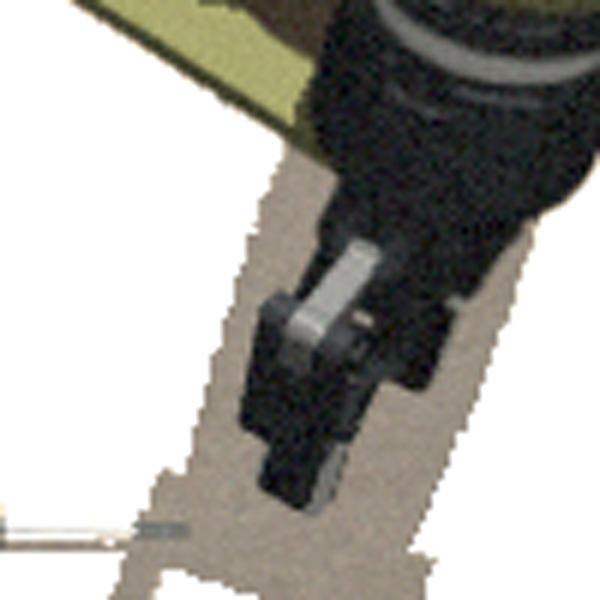

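View pics/s20r.png

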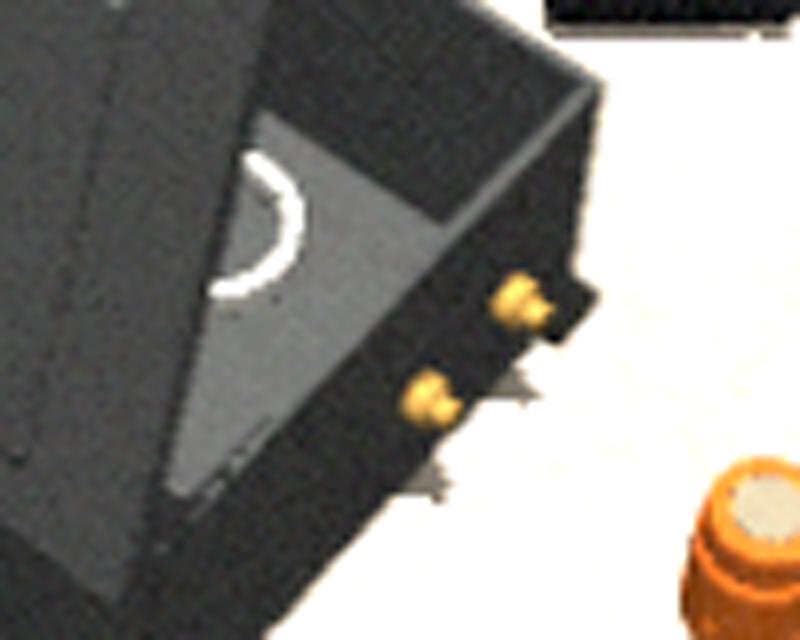

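```bash
python3 - <<'E'
from h import *
d=cam("scene")
s=st(); P=np.array(s['tool_pos']); r=R.from_euler('xyz',s['orientation'])
for t in (6,10,14):
  for x in (8,11,14):
    print(t,x,np.round(proj(d,P+r.apply([x,27.5+t,-11])),1),np.round(proj(d,P+r.apply([x,27.5+t,11])),1),'front',np.round(proj(d,P+r.apply([x,-27.5,-11])),1))
E
```

```text
t 19.83 tcp [440.5 246.5 249.3] rpy [1.813 1.568 0.369] F [-0.2 -1.   0.7] w 55.4 q [ 0.4  -0.22  1.94 -0.    1.41  0.28]
6 8 [[451.6 251.3]] [[440.7 245.1]] front [[468.7 231.1]]
6 11 [[451.2 252.4]] [[440.4 246.1]] front [[468.3 232.2]]
6 14 [[450.8 253.4]] [[440.  247.2]] front [[467.9 233.2]]
10 8 [[450.4 252.7]] [[439.5 246.4]] front [[468.7 231.1]]
10 11 [[450.1 253.8]] [[439.2 247.5]] front [[468.3 232.2]]
10 14 [[449.7 254.8]] [[438.9 248.5]] front [[467.9 233.2]]
14 8 [[449.3 254.1]] [[438.4 247.8]] front [[468.7 231.1]]
14 11 [[448.9 255.1]] [[438.  248.8]] front [[468.3 232.2]]
14 14 [[448.5 256.2]] [[437.7 249.9]] front [[467.9 233.2]]
```

```bash
python3 - <<'E'
from h import *
delta([440.4,251.6,80],Rdown(YAW,1))
E
python3 -m crank '[[[0,0,0],[4,0,-0.3],-0.3],[[0,0,0],[8,0,-0.5],-0.3],[[0,0,0],[11,0.1,-0.5],-0.3],[[0,0,0],[14,0.1,-0.5],-0.3],[[0,0,0],[16.5,0.1,-0.5],-0.3]]'
python3 - <<'E'
from h import *
s=st(); d=cam("scene","s21"); crop(d,390,220,490,330,6,"s21c",1.8)
P=np.array(s['tool_pos']); r=R.from_euler('xyz',s['orientation'])
for dz in (0,20): print(dz,np.round(proj(d,P+[0,0,dz]+r.apply([11,27.5+8,-11])),1),np.round(proj(d,P+[0,0,dz]+r.apply([11,27.5+8,11])),1))
E
```

```text
shift cm [ 1.693e+01  1.000e-02 -5.000e-01] turn deg [ 0.3 -0.  -0.2]
t: 20.25
tool_pos: [440.4, 251.3, 81.5]
orientation: [1.744, 1.57, 0.3]
force: [0.4, 0.5, -0.3]
width: 55.2
t 20.25 tcp [440.4 251.3  81.5] rpy [1.744 1.57  0.3  ] F [ 0.4  0.5 -0.3] w 55.2 q [ 0.41 -0.05  2.09 -0.    1.1   0.29]
0 [[434.8 305.2]] [[425.4 299.3]]
20 [[436.7 299.9]] [[427.2 293.9]]
```

View pics/s21c.png

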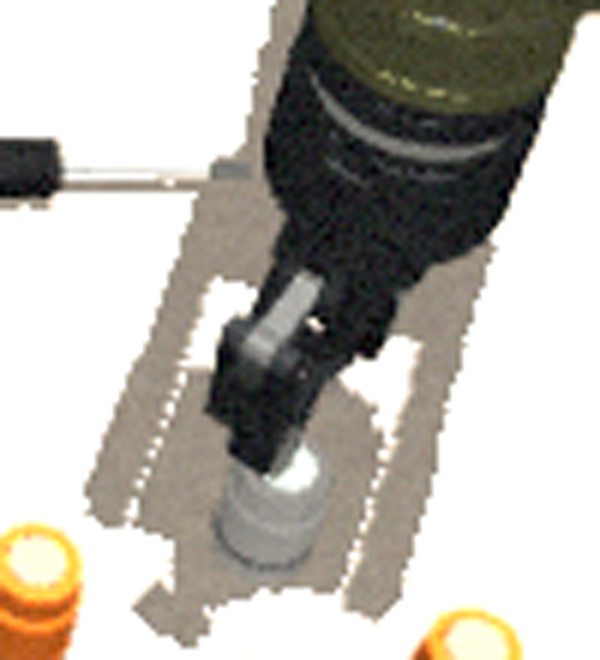

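```bash
python3 -m crank '[[[0,0,0],[1.5,0,-0.2],-0.3],[[0,0,0],[3,0,-0.2],-0.3],[[0,0,0],[4.5,0,-0.2],-0.3],[[0,0,0],[5.8,0,-0.2],-0.3],[[0,0,0],[6.7,0,-0.2],-0.3]]'
python3 - <<'E'
from h import *
s=st(); d=cam("scene","s22"); crop(d,390,240,490,340,6,"s22c",1.8)
E
```

```text
t: 20.72
tool_pos: [440.8, 253.7, 16.1]
orientation: [1.856, 1.569, 0.412]
force: [-0.2, -0.1, -0.1]
width: 55.3
t 20.72 tcp [440.8 253.7  16.1] rpy [1.856 1.569 0.412] F [-0.2 -0.1 -0.1] w 55.3 q [ 0.42  0.05  2.12 -0.    0.97  0.29]
```

View pics/s22c.png

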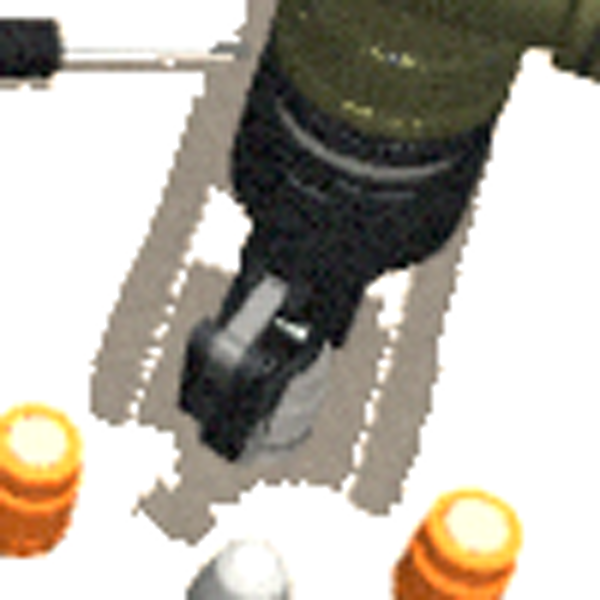

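```bash
python3 -m crank '[[[0,0,0],[0,0,0],0],[[0,0,0],[0,0,0],0.05],[[0,0,0],[0,0,0],0.1],[[0,0,0],[0,0,0],0.1]]'; python3 -m crank '[[[0,0,0],[0,0,0],0.14],[[0,0,0],[0,0,0],0.2],[[0,0,0],[0,0,0],0.3],[[0,0,0],[0,0,0],1],[[0,0,0],[0,0,0],1]]'
```

```text
t: 21.1
tool_pos: [440.6, 253.8, 16.6]
orientation: [1.852, 1.569, 0.409]
force: [0.4, -0.0, -0.7]
width: 38.6
t: 21.52
tool_pos: [440.2, 253.7, 16.6]
orientation: [1.934, 1.57, 0.491]
force: [-2.4, -0.8, 7.2]
width: 33.4
```

```bash
python3 -m crank '[[[0,0,0],[-0.3,0,0],1],[[0,0,0],[-1,0,0],1],[[0,0,0],[-2,0,0],1],[[0,0,0],[-2,0,0],1]]'
python3 - <<'E'
from h import *
s=st(); d=cam("scene","s23"); crop(d,390,230,490,330,6,"s23c",1.8); print(s['wrist_torque'])
E
```

```text
t: 21.85
tool_pos: [441.2, 254.1, 37.6]
orientation: [1.852, 1.567, 0.409]
force: [-0.2, 0.1, -1.3]
width: 33.6
t 21.85 tcp [441.2 254.1  37.6] rpy [1.852 1.567 0.409] F [-0.2  0.1 -1.3] w 33.6 q [ 0.42  0.01  2.11 -0.    1.01  0.29]
[ 0.01634891 -0.01213337  0.03618698]
```

View pics/s23c.png

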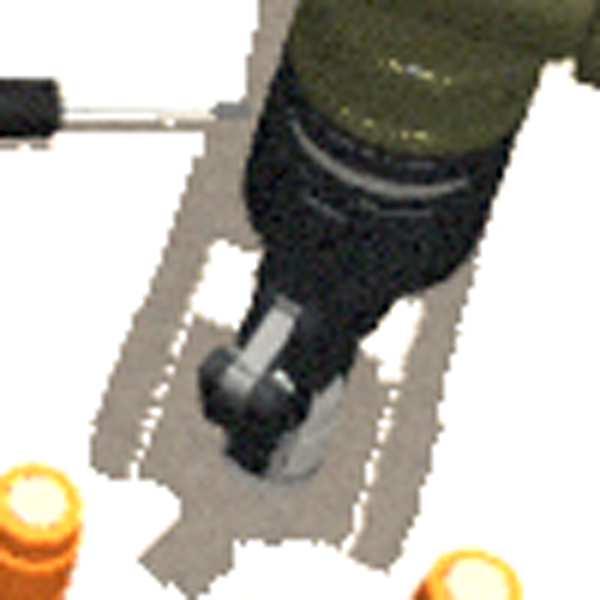

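```bash
python3 - <<'E'
from h import *
c=cam("top")
for z in (300,350,400): print(z,np.round(onz(c,(335,230),z),0))
print(np.round(onz(c,(297,230),330),0),np.round(onz(c,(371,230),330),0))
P=np.array([558.4,40.0]); delta([558.4,40.0,150],Rdown(YAW,1)); 
d=cam("scene")
print(np.round(proj(d,[[558.4+27,40,16],[558.4,40+27,16],[558.4-27,40,16]]),1))
E
```

```text
300 [528.  -9. 300.]
350 [517.  -7. 350.]
400 [506.  -5. 400.]
[527.  56. 330.] [516. -69. 330.]
shift cm [-11.37   9.01  22.69] turn deg [ 0.3 -0.  -0.1]
[[317.8 283.2]
 [335.  283.8]
 [335.2 269.8]]
```

```bash
python3 - <<'E'
from h import *
d=cam("scene"); a=np.linspace(0,2*np.pi,721)
pr=proj(d,np.c_[558.4+27*np.cos(a),40+27*np.sin(a),np.full(721,16.)]); i=pr[:,0].argmax(); print('pred right',pr[i], 'seen 337.9,278; bottom pred',pr[pr[:,1].argmax()])
E
python3 -m crank '[[[0,0,0],[-2.5,0,0],1],[[0,0,0],[-5.5,0,0],1],[[0,0,0],[-8.5,0.3,1],1],[[0,0,0],[-11,1.2,3],1],[[0,0,0],[-12,2.3,6],1]]'
python3 -m crank '[[[0,0,0],[0,1.4,3.4],1],[[0,0,0],[0,2.8,6.8],1],[[0,0,0],[0,4.2,10],1],[[0,0,0],[0,5.5,13.2],1],[[0,0,0],[0,6.3,15.5],1]]'
python3 - <<'E'
from h import *
delta([558.4,40.0,150],Rdown(YAW,1)); st()
E
```

```text
pred right [338.62153766 276.69994069] seen 337.9,278; bottom pred [326.71593308 286.46328218]
t: 22.47
tool_pos: [471.9, 198.1, 159.6]
orientation: [1.842, 1.564, 0.402]
force: [1.9, 0.8, -1.8]
width: 33.3
t: 22.88
tool_pos: [553.3, 48.6, 154.9]
orientation: [-0.479, 1.57, -1.924]
force: [-0.1, 0.3, -1.2]
width: 33.3
shift cm [0.49 0.4  0.92] turn deg [0.2 0.  0. ]
t 22.88 tcp [553.3  48.6 154.9] rpy [-0.479  1.57  -1.924] F [-0.1  0.3 -1.2] w 33.3 q [-0.01 -0.03  1.93 -0.    1.24 -0.13]
```

```bash
python3 -m crank '[[[0,0,0],[0,0.4,0.9],1],[[0,0,0],[2,0.49,0.9],1],[[0,0,0],[4.5,0.49,0.9],1],[[0,0,0],[6,0.49,0.9],1],[[0,0,0],[6,0.49,0.9],1]]'
python3 - <<'E'
from h import *
st(); delta([559.2,40.1,50],Rdown(YAW,1)); d=cam("scene","s24"); crop(d,260,180,380,310,5,"s24c",1.6); d=cam("top","t24"); crop(d,250,150,400,290,5,"t24c",1.8)
E
```

```text
t: 23.3
tool_pos: [554.7, 43.3, 90.3]
orientation: [-1.751, 1.562, 3.089]
force: [-1.1, -0.7, -1.5]
width: 33.4
t 23.3 tcp [554.7  43.3  90.3] rpy [-1.751  1.562  3.089] F [-1.1 -0.7 -1.5] w 33.4 q [-0.02  0.05  1.97  0.    1.13 -0.15]
shift cm [4.03 0.44 0.38] turn deg [ 0.3 -0.1  0.5]
```

View pics/s24c.png

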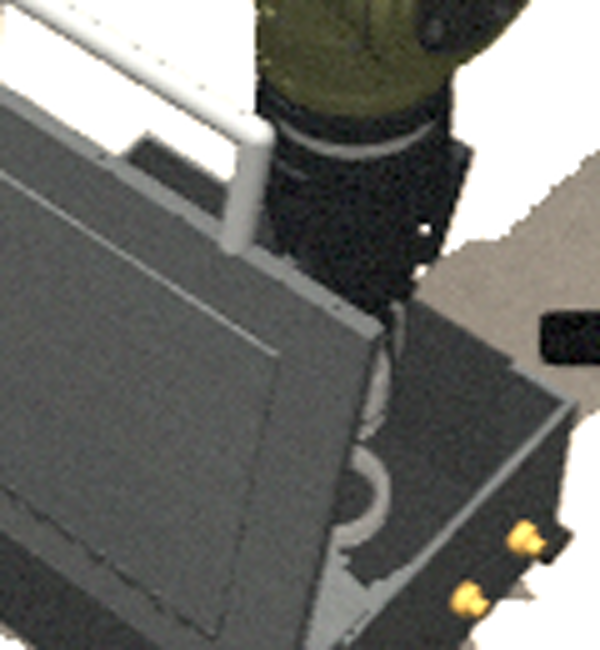

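View pics/t24c.png

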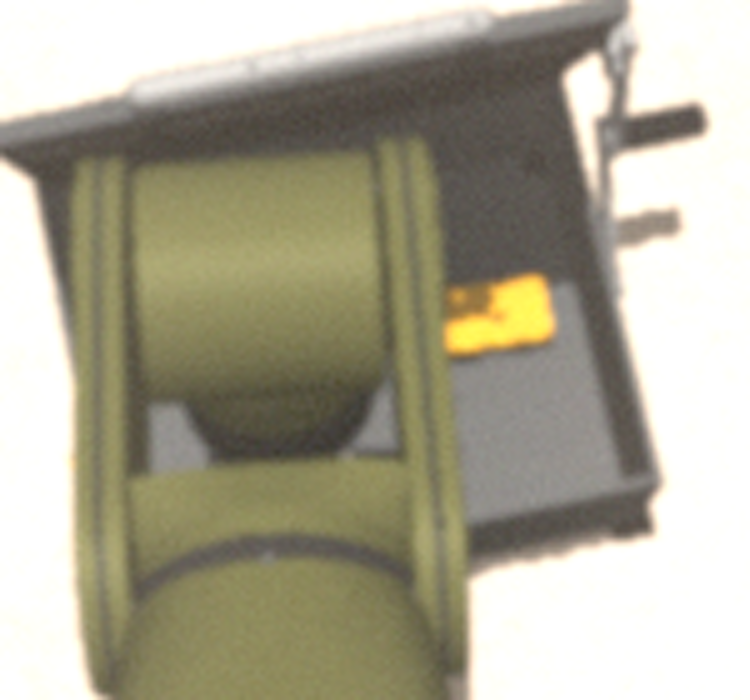

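```bash
python3 -m crank '[[[0,0,0],[0,0,0],1],[[0,0,0],[0,0,0],1]]'; python3 - <<'E'
from h import *
st(); delta([559.2,40.1,50],Rdown(YAW,1))
E
```

```text
t: 23.57
tool_pos: [559.5, 43.1, 97.1]
orientation: [1.444, 1.568, 0.001]
force: [0.1, 0.9, -1.3]
width: 33.0
t 23.57 tcp [559.5  43.1  97.1] rpy [1.444e+00 1.568e+00 1.000e-03] F [ 0.1  0.9 -1.3] w 33.0 q [-0.02  0.05  1.96  0.    1.13 -0.15]
shift cm [ 4.71 -0.09  0.3 ] turn deg [ 0.3  0.  -0.2]
```

```bash
python3 -m crank '[[[0.2,0,0],[1,-0.03,0.3],1],[[0.2,0,0],[2,-0.03,0.3],1],[[0.2,0,0],[3.2,-0.03,0.3],1],[[0.2,0,0],[4.4,-0.03,0.3],1],[[0.2,0,0],[5.2,-0.03,0.3],1]]'; python3 -m crank '[[[0,0,0],[0,0,0],1],[[0,0,0],[0,0,0],1]]'; python3 - <<'E'
from h import *
st(); delta([559.2,40.1,20],Rdown(YAW,1)); d=cam("scene","s25"); crop(d,290,220,380,310,7,"s25c",2.0)
E
```

```text
t: 23.98
tool_pos: [563.2, 39.8, 45.7]
orientation: [1.457, 1.56, 0.01]
force: [12.9, 0.8, 9.7]
width: 33.1
t: 24.15
tool_pos: [563.5, 40.1, 44.9]
orientation: [1.523, 1.559, 0.076]
force: [11.6, 1.5, -1.1]
width: 33.1
t 24.15 tcp [563.5  40.1  44.9] rpy [1.523 1.559 0.076] F [11.6  1.5 -1.1] w 33.1 q [-0.02  0.12  1.99  0.    1.03 -0.15]
shift cm [ 2.48 -0.46 -0.06] turn deg [ 0.1  0.  -0.7]
```

View pics/s25c.png

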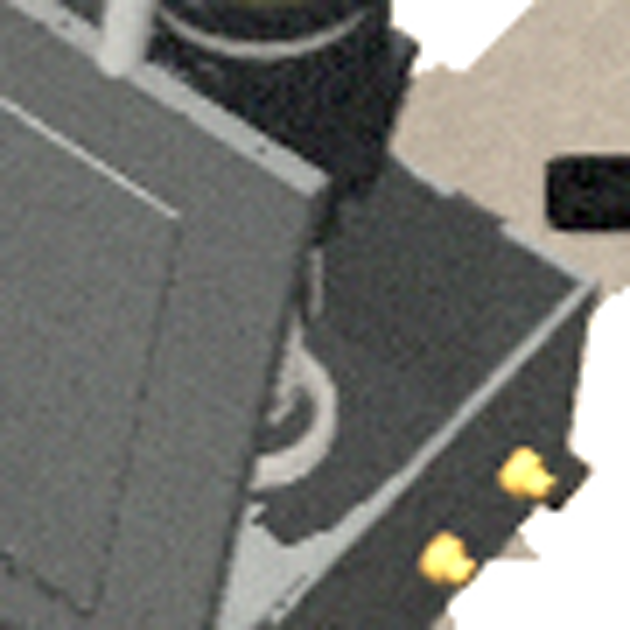

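```bash
python3 -m crank '[[[0,0,0],[-0.5,0,0],1],[[0,0,0],[-1.5,0,0],1],[[0,0,0],[-3,0,0],1],[[0,0,0],[-5,0,0],1],[[0,0,0],[-7.5,0,0],1]]'
python3 -m crank '[[[7,0,0],[0,0,0],1],[[14,0,0],[0,0,0],1],[[21,0,0],[0,0,0],1],[[28,0,0],[0,0,0],1],[[35,0,0],[0,0,0],1]]'
python3 -m crank '[[[7,0,0],[0,0,0],1],[[14,0,0],[0,0,0],1],[[21,0,0],[0,0,0],1],[[28,0,0],[0,0,0],1],[[35,0,0],[0,0,0],1]]'
python3 -m crank '[[[6,0,0],[0,0,0],1],[[12,0,0],[0,0,0],1],[[18,0,0],[0,0,0],1],[[20,0,0],[0,0,0],1],[[20,0,0],[0,0,0],1]]'
python3 - <<'E'
from h import *
s=st(); rr=R.from_euler('xyz',s['orientation']).as_matrix(); print(np.round(rr,3)); delta([559.2,40.1,50],Rdown(YAW-np.pi/2,1)); d=cam("scene","s26"); crop(d,260,180,380,310,5,"s26c",1.6)
E
```

```text
t: 24.62
tool_pos: [556.3, 39.8, 115.8]
orientation: [-1.715, 1.565, 3.122]
force: [0.5, 0.3, -2.4]
width: 33.1
t: 25.03
tool_pos: [557.6, 39.8, 116.9]
orientation: [-1.094, 1.568, 3.126]
force: [-0.1, 0.2, -1.7]
width: 32.6
t: 25.45
tool_pos: [557.6, 39.8, 116.8]
orientation: [-0.483, 1.568, 3.126]
force: [0.9, 0.2, -1.6]
width: 33.3
t: 25.87
tool_pos: [557.7, 39.8, 116.9]
orientation: [-0.139, 1.568, 3.126]
force: [0.5, 0.3, -2.9]
width: 32.9
t 25.87 tcp [557.7  39.8 116.9] rpy [-0.139  1.568  3.126] F [ 0.5  0.3 -2.9] w 32.9 q [-0.02  0.02  1.95 -0.    1.17  1.42]
[[-0.002  0.123 -0.992]
 [ 0.    -0.992 -0.123]
 [-1.    -0.     0.002]]
shift cm [ 6.69 -0.01 -0.17] turn deg [0.1 0.1 0. ]
```

View pics/s26c.png

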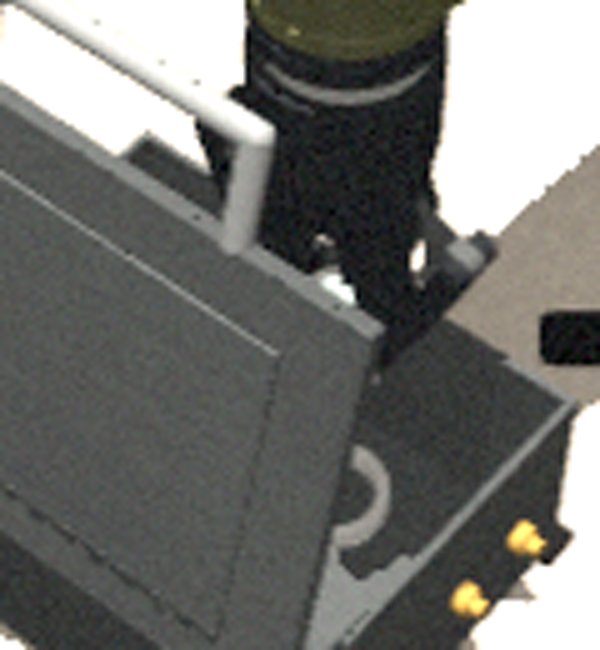

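```bash
python3 -m crank '[[[0,0,0],[1.5,0,-0.17],1],[[0,0,0],[3,0,-0.17],1],[[0,0,0],[4.5,0,-0.17],1],[[0,0,0],[6,0,-0.17],1],[[0,0,0],[7.2,0,-0.17],1]]';  python3 -m crank '[[[0,0,0],[0,0,0],1],[[0,0,0],[0,0,0],1]]';python3 - <<'E'
from h import *
st(); delta([559.2,40.1,20.5],Rdown(YAW-np.pi/2,1)); d=cam("scene","s27"); crop(d,290,220,380,310,7,"s27c",2.0)
E
```

```text
t: 26.33
tool_pos: [559.3, 40.0, 44.4]
orientation: [-0.166, 1.569, 3.101]
force: [0.1, 0.2, -1.7]
width: 33.3
t: 26.5
tool_pos: [559.4, 40.0, 45.3]
orientation: [-0.138, 1.569, 3.129]
force: [0.4, -0.6, -1.2]
width: 33.2
t 26.5 tcp [559.4  40.   45.3] rpy [-0.138  1.569  3.129] F [ 0.4 -0.6 -1.2] w 33.2 q [-0.02  0.12  1.99 -0.    1.04  1.42]
shift cm [ 2.48 -0.01  0.02] turn deg [0.1 0.1 0. ]
```

View pics/s27c.png

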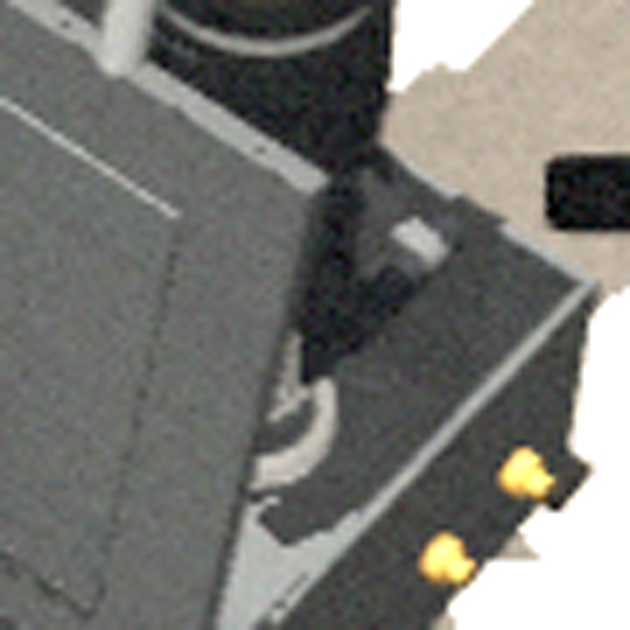

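```bash
python3 -m crank '[[[0,0,0],[0.4,0,0],1],[[0,0,0],[0.9,0,0],1],[[0,0,0],[1.1,0,0],1]]';  python3 -m crank '[[[0,0,0],[0.15,0,0],1],[[0,0,0],[0.3,0,0],1],[[0,0,0],[0.3,0,0],1]]'; python3 -m crank '[[[0,0,0],[0.15,0,0],1],[[0,0,0],[0.3,0,0],1],[[0,0,0],[0.3,0,0],1]]'
```

```text
t: 26.8
tool_pos: [560.3, 40.0, 35.3]
orientation: [2.958, 1.57, -0.059]
force: [-0.7, -0.7, -2.1]
width: 33.2
t: 27.05
tool_pos: [560.0, 40.0, 32.0]
orientation: [-0.111, 1.57, -3.128]
force: [-0.2, -0.6, -1.8]
width: 32.9
t: 27.3
tool_pos: [560.0, 40.0, 29.1]
orientation: [-0.106, 1.57, -3.123]
force: [0.0, 0.2, -2.3]
width: 33.4
```

```bash
python3 -m crank '[[[0,0,0],[0.2,0,0],1],[[0,0,0],[0.4,0,0],1],[[0,0,0],[0.5,0,0],1],[[0,0,0],[0.5,0,0],1]]';  python3 -m crank '[[[0,0,0],[0.1,0,0],1],[[0,0,0],[0.2,0,0],1],[[0,0,0],[0.2,0,0],1]]'
```

```text
t: 27.63
tool_pos: [559.9, 40.0, 23.9]
orientation: [-0.106, 1.57, -3.124]
force: [-0.0, 0.8, -1.8]
width: 33.3
t: 27.88
tool_pos: [560.1, 40.0, 22.1]
orientation: [-0.147, 1.57, 3.119]
force: [0.8, 0.3, -1.3]
width: 33.3
```

```bash
python3 -m crank '[[[0,0,0],[0.05,0,0],1],[[0,0,0],[0.1,0,0],1],[[0,0,0],[0.1,0,0],1]]'
```

```text
t: 28.13
tool_pos: [560.1, 40.0, 21.2]
orientation: [-0.17, 1.571, 3.096]
force: [0.1, -0.1, -1.5]
width: 32.9
```

```bash
python3 -m crank '[[[0,0,0],[0.05,0,0],1],[[0,0,0],[0.1,0,0],1],[[0,0,0],[0.1,0,0],1]]'
```

```text
t: 28.38
tool_pos: [560.3, 40.0, 20.8]
orientation: [2.662, 1.571, -0.356]
force: [-1.1, 0.1, 1.1]
width: 32.8
```

```bash
python3 -m crank '[[[0,0,0],[0,0,0],0.2],[[0,0,0],[0,0,0],0.12],[[0,0,0],[0,0,0],0.05],[[0,0,0],[0,0,0],-0.05],[[0,0,0],[0,0,0],-0.1]]'; python3 -m crank '[[[0,0,0],[-0.5,0,0],-0.15],[[0,0,0],[-1.5,0,0],-0.15],[[0,0,0],[-3,0,0],-0.15],[[0,0,0],[-5,0,0],-0.15],[[0,0,0],[-8,0,0],-0.15]]'; python3 - <<'E'
from h import *
st(); d=cam("scene","s28"); crop(d,290,220,380,310,7,"s28c",2.0)
E
```

```text
t: 28.8
tool_pos: [560.4, 40.0, 20.4]
orientation: [2.959, 1.57, -0.059]
force: [0.4, 0.2, 0.8]
width: 47.0
t: 29.22
tool_pos: [558.5, 40.0, 99.7]
orientation: [-0.145, 1.567, 3.121]
force: [1.0, -0.2, -0.7]
width: 49.1
t 29.22 tcp [558.5  40.   99.7] rpy [-0.145  1.567  3.121] F [ 1.  -0.2 -0.7] w 49.1 q [-0.02  0.04  1.96 -0.    1.14  1.42]
```

View pics/s28c.png

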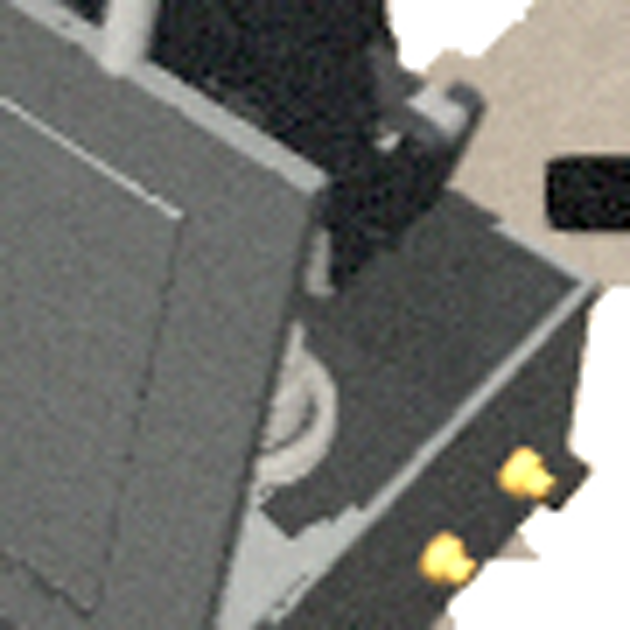

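```bash
python3 -m crank '[[[0,0,0],[-3,0,0],-0.15],[[0,0,0],[-6,0,0],-0.15],[[0,0,0],[-9,0,1],-0.15],[[-7,0,0],[-12,1,4],-0.15],[[-14,0,0],[-15,2,7],-0.15]]'
python3 -m crank '[[[-7,0,0],[0,3,2],-0.15],[[-14,0,0],[0,6,4],-0.15],[[-21,0,0],[0,9.5,6],-0.15],[[-28,0,0],[0,12,6],-0.15],[[-35,0,0],[0,15,6],-0.15]]'
python3 - <<'E'
from h import *
st(); c=cam("top","t29"); crop(c,240,130,420,280,4,"t29c",1.8);crop(c,340,140,420,220,8,"t29k",1.8)
E
```

```text
t: 29.68
tool_pos: [495.3, 12.7, 250.3]
orientation: [2.623, 1.569, -0.143]
force: [-0.2, -0.1, 1.0]
width: 49.3
t: 30.1
tool_pos: [493.3, -150.8, 249.4]
orientation: [1.712, 1.568, -0.471]
force: [0.5, -0.2, 0.5]
width: 48.9
t 30.1 tcp [ 493.3 -150.8  249.4] rpy [ 1.712  1.568 -0.471] F [ 0.5 -0.2  0.5] w 48.9 q [-0.4  -0.19  1.92 -0.    1.41  0.21]
```

View pics/t29c.png

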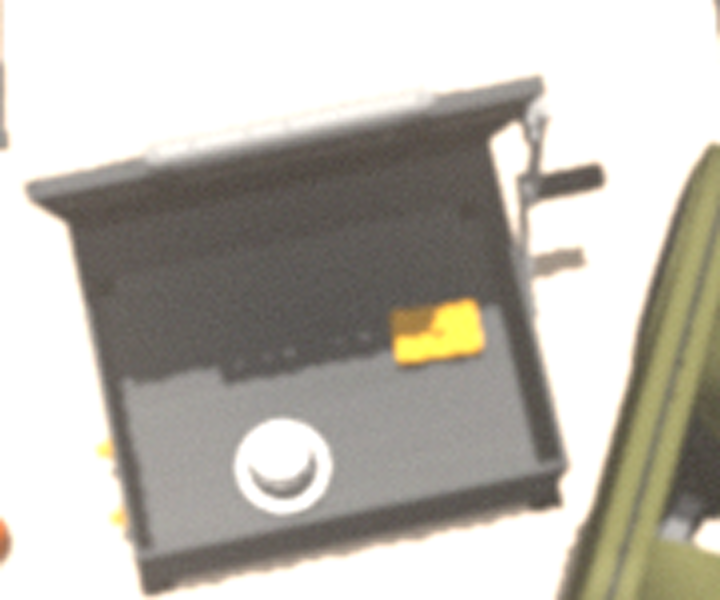

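View pics/t29k.png

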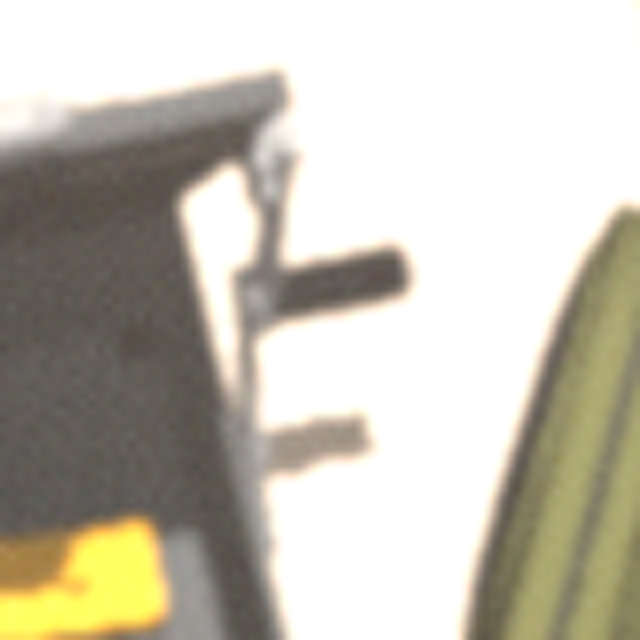

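```bash
python3 - <<'E'
from h import *
t0=cv2.imread('pics/top0.png'); cv2.imwrite('pics/k0.png',cv2.resize(np.clip(t0[225:255,370:410]*1.8,0,255).astype(np.uint8),None,fx=16,fy=16,interpolation=cv2.INTER_NEAREST))
c=cam("top"); t1=c['image'][:,:,::-1]; cv2.imwrite('pics/k1.png',cv2.resize(np.clip(t1[160:190,360:400]*1.8,0,255).astype(np.uint8),None,fx=16,fy=16,interpolation=cv2.INTER_NEAREST))
E
```

```text
(no output)
```

View pics/k0.png

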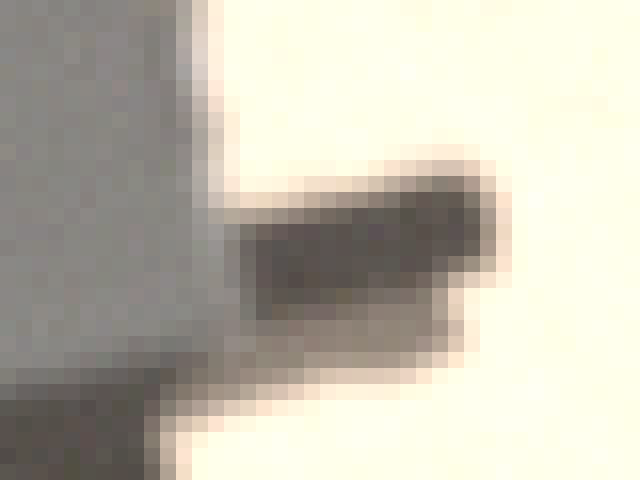

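View pics/k1.png

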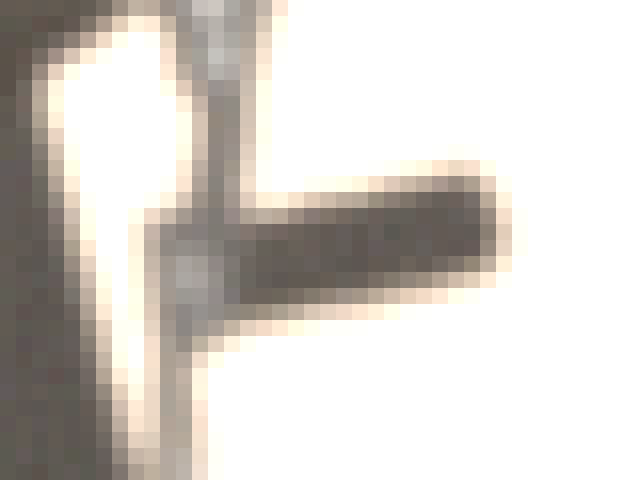

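```bash
python3 - <<'E'
from h import *
from scipy.optimize import brentq
c=cam("top")
for Lz in (49,55,61):
    k0=w2b(onz(c,(391.6,240.1),Lz)); Lx=k0[0]+84.3
    for e in (0,):
        f=lambda z:(lambda u:np.hypot(u[0]-Lx,z-Lz)-84.5)(w2b(onz(c,(382.4,174.7),z)))
        z=brentq(f,Lz+50,Lz+100); u=w2b(onz(c,(382.4,174.7),z)); print('Lz',Lz,'k0',np.round(k0,1),'Lx',round(Lx,1),'K1',np.round(u,1),'world',np.round(b2w(u),1),'ang',round(np.degrees(np.arctan2(u[0]-Lx,z-Lz)),1))
st()
E
```

```text
Lz 49 k0 [ -75.3 -151.    49. ] Lx 9.0 K1 [  59.  -154.   117.1] world [ 683.  -131.4  117.1] ang 36.3
Lz 55 k0 [ -76.4 -150.    55. ] Lx 7.9 K1 [  56.9 -152.7  123.8] world [ 680.7 -130.4  123.8] ang 35.4
Lz 61 k0 [ -77.4 -148.9   61. ] Lx 6.9 K1 [  54.8 -151.5  130.6] world [ 678.5 -129.4  130.6] ang 34.6
t 30.25 tcp [ 494.  -150.3  248.6] rpy [ 1.964  1.57  -0.228] F [ 0.2 -0.  -0.1] w 48.9 q [-0.4  -0.19  1.92  0.    1.41  0.22]
```

```bash
python3 - <<'E'
from h import *
d=cam("scene","s30"); crop(d,205,180,265,250,9,"s30k",2.0)
print(proj(d,[b2w([56.2,-152-19,126]),b2w([56.2,-152,126])]))
E
```

```text
[[224.14293696 225.78320541]
 [230.41466102 230.19871305]]
```

View pics/s30k.png

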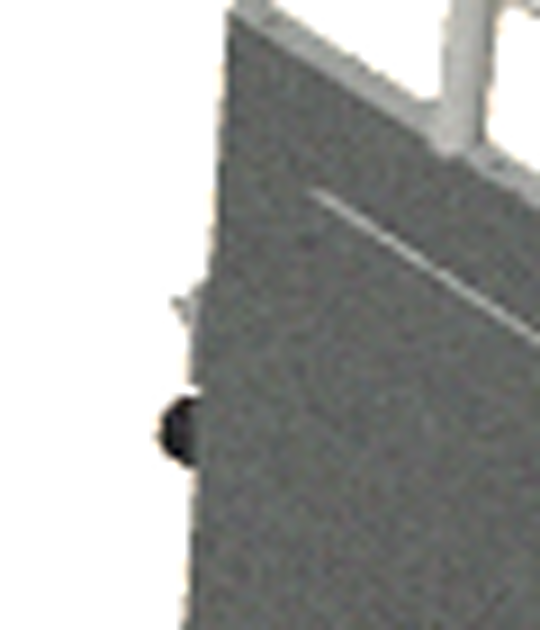

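```bash
cat >> h.py <<'E'
LEAN=np.radians(25); RL=Rdown(YAW,1,LEAN); XD=RL.as_matrix()[:,0]
OFF=20.
def tcp_for(G): return np.array(G)+(2+OFF)*XD   # reported TCP so that grasp point is at G (true)
def grasp_now():
    s=arm.read_state(); r=R.from_euler('xyz',s['orientation']).as_matrix(); return np.array(s['tool_pos'])-(2+OFF)*r[:,0]
E
python3 - <<'E'
from h import *
G=b2w([56.2,-159,126]); print(G, XD)
print('pre',tcp_for(G-110*XD)); delta(tcp_for(G-110*XD),RL)
s=arm.read_state(); r=R.from_euler('xyz',s['orientation']); print(np.round(r.as_matrix(),2))
E
```

```text
[ 680.75831932 -136.66578101  126.        ] [-0.05150421  0.41946813 -0.90630779]
pre [ 685.29068981 -173.57897639  205.75508526]
shift cm [ 4.27 17.   -9.14] turn deg [-41.8  23.8  -9.3]
[[ 0.    0.81 -0.58]
 [ 0.   -0.58 -0.81]
 [-1.    0.   -0.  ]]
```

```bash
python3 -m crank '[[[-5.9,3.4,-1.3],[0,3.5,1],0],[[-11.9,6.8,-2.6],[0,7,2],0],[[-17.9,10.2,-4],[0,10,2.7],0],[[-23.9,13.6,-5.3],[0,13.2,1],0],[[-29.9,17,-6.6],[0,16,-1.5],0]]'
python3 - <<'E'
from h import *
st(); G=b2w([56.2,-159,126]); delta(tcp_for(G-110*XD),RL)
E
```

```text
t: 30.72
tool_pos: [633.7, -230.3, 248.7]
orientation: [-3.039, 1.254, 1.584]
force: [0.5, -1.5, 0.7]
width: 42.6
t 30.72 tcp [ 633.7 -230.3  248.7] rpy [-3.039  1.254  1.584] F [ 0.5 -1.5  0.7] w 42.6 q [-0.54  0.25  1.5   0.27  1.57 -0.47]
shift cm [ 5.82  4.8  -4.5 ] turn deg [-11.7   6.7  -2.6]
```

```bash
python3 -m crank '[[[-4,2.3,-1],[1,2,-1],0],[[-8,4.6,-1.8],[2.5,4,-2],0],[[-11.7,6.7,-2.6],[4,4.8,-3.5],0],[[-11.7,6.7,-2.6],[5.5,4.8,-4.5],0],[[-11.7,6.7,-2.6],[5.8,4.8,-4.5],0]]'
python3 - <<'E'
from h import *
s=st(); G=b2w([56.2,-159,126]); delta(tcp_for(G-50*XD),RL); d=cam("scene","s31"); crop(d,170,110,270,260,5,"s31c",1.8); c=cam("top","t31"); crop(c,330,110,450,220,6,"t31c",1.8)
P=np.array(s['tool_pos']);
print(proj(c,[grasp_now()]),proj(d,[grasp_now()]))
E
```

```text
t: 31.13
tool_pos: [683.9, -168.6, 201.9]
orientation: [-3.128, 1.134, 1.706]
force: [-0.4, 1.6, 0.0]
width: 42.5
t 31.13 tcp [ 683.9 -168.6  201.9] rpy [-3.128  1.134  1.706] F [-0.4  1.6  0. ] w 42.5 q [-0.46  0.38  1.43  0.36  1.58 -0.62]
shift cm [5.44 0.11 0.3 ] turn deg [-0.1 -0.   0.3]
[[412.61672557 154.16923644]] [[206.60399225 185.44690796]]
```

View pics/s31c.png

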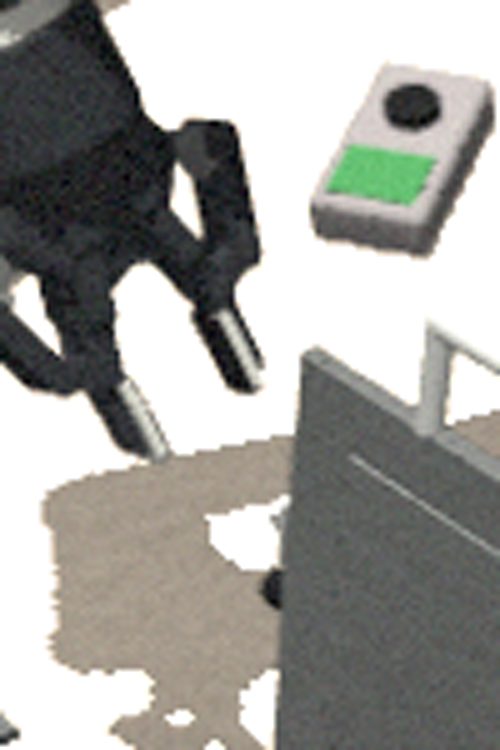

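View pics/t31c.png

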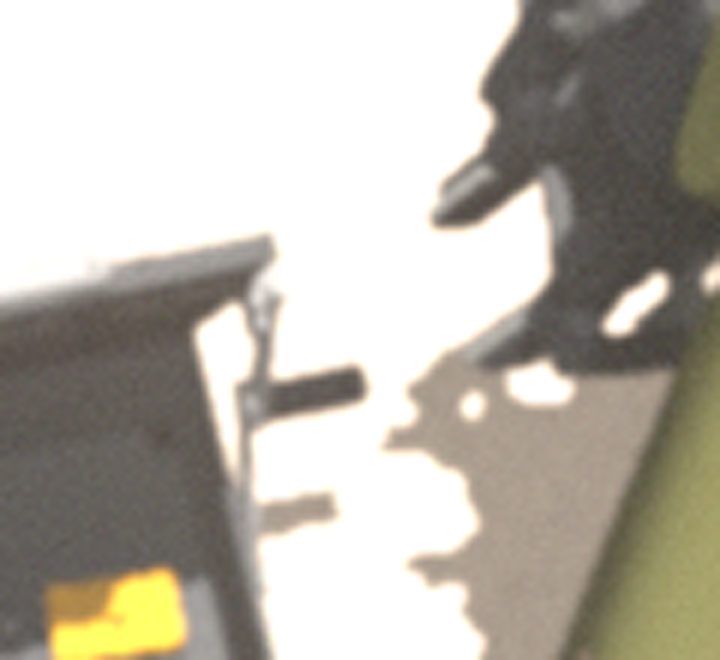

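```bash
python3 - <<'E'
from h import *
d=cam("scene"); c=cam("top")
b=tri(c,(403.3,145.8),d,(200,201)); f=tri(c,(409.2,169.5),d,(220,187.6)); print('tips',b,f)
m=(b[0]+f[0])/2; s=st(); r=R.from_euler('xyz',s['orientation']); print('mid',m,'in tool frame',r.inv().apply(m-np.array(s['tool_pos'])), 'box',w2b(m))
E
```

```text
tips (array([ 711.39839015, -168.00339947,  207.01125304]), [1.0238096686193208, 1.0238096686194602]) (array([ 659.94122081, -173.2969559 ,  206.20671611]), [0.3933965267495161, 0.3933965267494895])
t 31.33 tcp [ 684.3 -172.6  206.3] rpy [3.141 1.138 1.691] F [ 0.3  0.3 -0.8] w 42.9 q [-0.46  0.38  1.43  0.36  1.58 -0.62]
mid [ 685.66980548 -170.65017769  206.60898458] in tool frame [ 0.45500532  1.61395223 -1.77004029] box [  56.93322057 -193.32964173  206.60898458]
```

```bash
python3 -m crank '[[[0,0,0],[1.5,0.1,0.1],0],[[0,0,0],[3,0.1,0.1],0],[[0,0,0],[4.5,0.1,0.1],0],[[0,0,0],[6,0.1,0.1],0],[[0,0,0],[6,0.1,0.1],0]]'
python3 - <<'E'
from h import *
s=st(); G=b2w([56.2,-159,126]); delta(tcp_for(G),RL); d=cam("scene","s32"); crop(d,170,150,270,260,6,"s32c",1.8); c=cam("top","t32"); crop(c,350,130,430,210,8,"t32c",1.8)
E
```

```text
t: 31.75
tool_pos: [679.9, -146.2, 144.5]
orientation: [-3.123, 1.133, 1.71]
force: [-0.4, -0.1, -1.2]
width: 42.5
t 31.75 tcp [ 679.9 -146.2  144.5] rpy [-3.123  1.133  1.71 ] F [-0.4 -0.1 -1.2] w 42.5 q [-0.43  0.4   1.5   0.37  1.49 -0.63]
shift cm [ 4.27  0.23 -0.06] turn deg [-0.2 -0.1  0.4]
```

View pics/s32c.png

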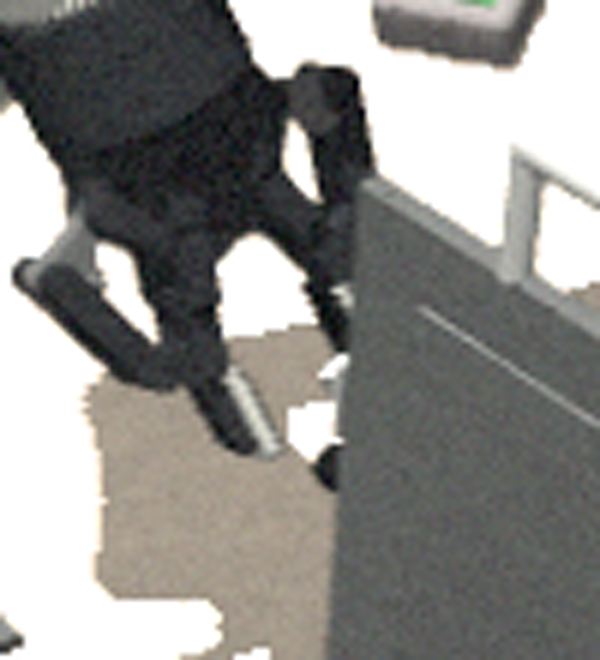

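View pics/t32c.png

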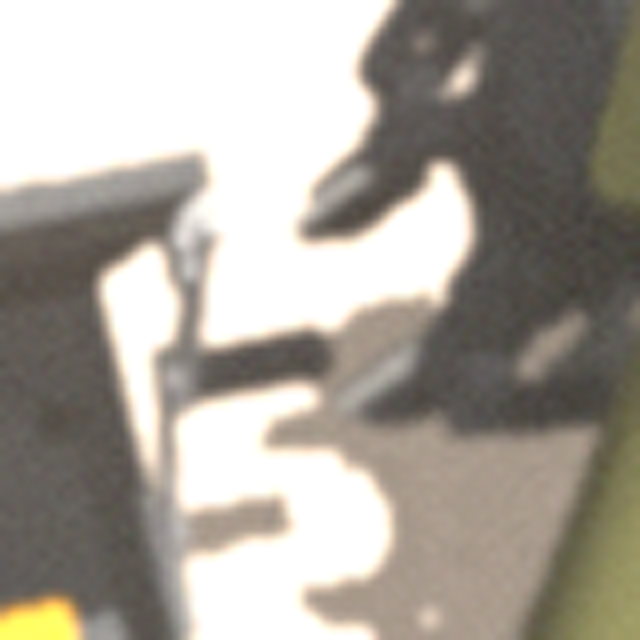

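```bash
python3 -m crank '[[[0,0,0],[1,0.1,0],0],[[0,0,0],[2,0.2,0],0],[[0,0,0],[3,0.2,0],0],[[0,0,0],[3,0.2,0],0]]'
python3 - <<'E'
from h import *
s=st(); G=b2w([56.2,-159,126]); delta(tcp_for(G),RL); d=cam("scene","s33"); crop(d,190,170,260,250,8,"s33c",1.8); c=cam("top","t33"); crop(c,350,130,430,210,8,"t33c",1.8)
E
```

```text
t: 32.18
tool_pos: [681.7, -134.4, 119.8]
orientation: [-3.131, 1.135, 1.702]
force: [-1.3, -0.9, -1.1]
width: 42.7
t 32.18 tcp [ 681.7 -134.4  119.8] rpy [-3.131  1.135  1.702] F [-1.3 -0.9 -1.1] w 42.7 q [-0.42  0.42  1.53  0.37  1.44 -0.63]
shift cm [ 1.54 -0.12 -0.07] turn deg [-0.1  0.   0.2]
```

View pics/s33c.png

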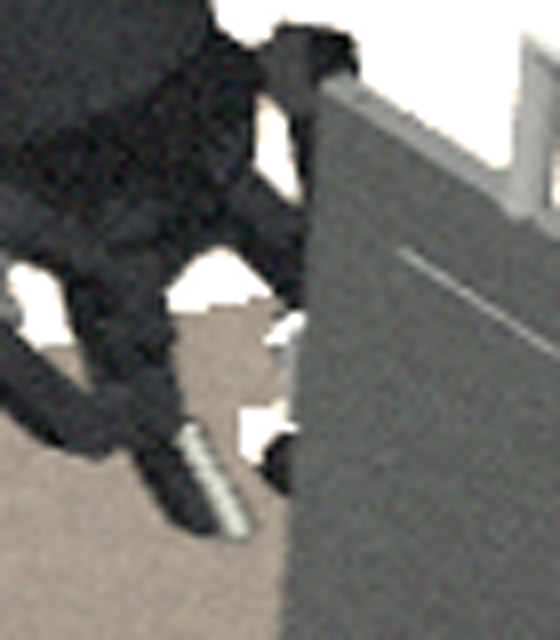

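View pics/t33c.png

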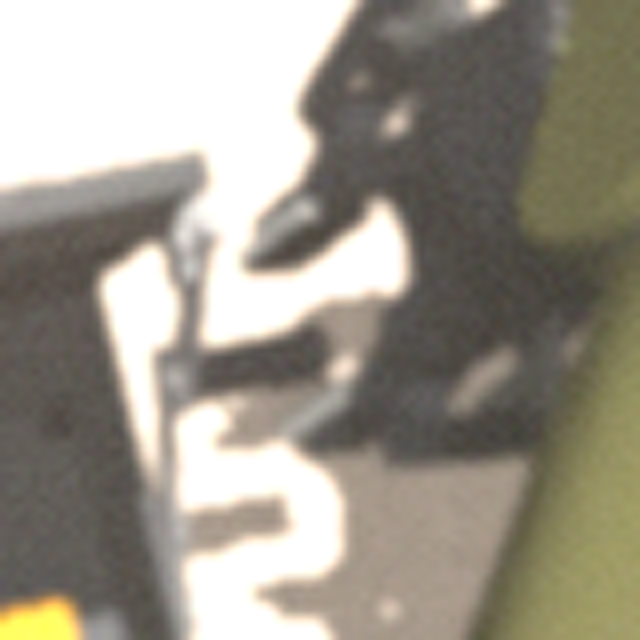

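```bash
python3 -m crank '[[[0,0,0],[0.5,-0.05,0],0.1],[[0,0,0],[1,-0.1,0],0.2],[[0,0,0],[1.5,-0.15,0],0.3],[[0,0,0],[1.5,-0.15,0],0.35],[[0,0,0],[1.5,-0.15,0],0.35]]'; python3 -m crank '[[[0,0,0],[0,0,0],0.4],[[0,0,0],[0,0,0],0.45],[[0,0,0],[0,0,0],0.5],[[0,0,0],[0,0,0],0.5]]'
python3 - <<'E'
from h import *
s=st(); c=cam("top","t34"); crop(c,350,130,430,210,8,"t34c",1.8)
E
```

```text
t: 32.7
tool_pos: [680.4, -129.4, 108.5]
orientation: [-3.138, 1.136, 1.695]
force: [-0.1, 0.2, -0.4]
width: 28.0
t: 33.03
tool_pos: [681.0, -129.8, 109.4]
orientation: [-3.141, 1.137, 1.692]
force: [0.4, -0.1, -0.4]
width: 21.5
t 33.03 tcp [ 681.  -129.8  109.4] rpy [-3.141  1.137  1.692] F [ 0.4 -0.1 -0.4] w 21.5 q [-0.41  0.42  1.54  0.37  1.42 -0.64]
```

View pics/t34c.png

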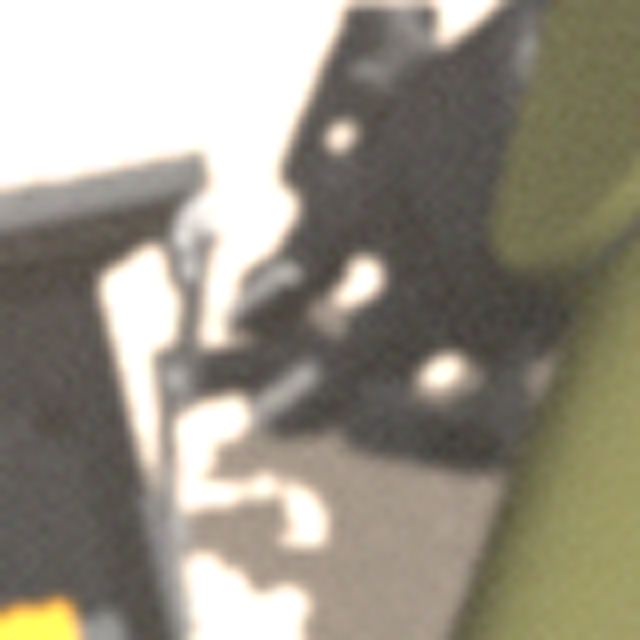

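```bash
python3 -m crank '[[[0,0,0],[0.2,0,0],0.5],[[0,0,0],[0.4,0,0],0.52],[[0,0,0],[0.4,0,0],0.55],[[0,0,0],[0.4,0,0],0.58]]'; python3 -m crank '[[[0,0,0],[0,0,0],0.6],[[0,0,0],[0,0,0],0.62],[[0,0,0],[0,0,0],0.62]]'; python3 -m crank '[[[0,0,0],[0,0,0],0.64],[[0,0,0],[0,0,0],0.66],[[0,0,0],[0,0,0],0.66]]'
```

```text
t: 33.42
tool_pos: [679.8, -127.8, 104.9]
orientation: [-3.135, 1.136, 1.699]
force: [-2.3, 0.9, -0.3]
width: 17.9
t: 33.67
tool_pos: [679.2, -127.8, 104.9]
orientation: [-3.132, 1.136, 1.702]
force: [-4.6, -0.4, -0.7]
width: 16.5
t: 33.92
tool_pos: [679.0, -127.9, 104.9]
orientation: [-3.131, 1.136, 1.703]
force: [-6.3, 0.5, 1.3]
width: 15.0
```

```bash
python3 -m crank '[[[0,0,0],[0,-0.1,0],0.66],[[0,0,0],[0,-0.2,0],0.68],[[0,0,0],[0,-0.2,0],0.72]]'; python3 -m crank '[[[0,0,0],[0,0,0],0.8],[[0,0,0],[0,0,0],1],[[0,0,0],[0,0,0],1]]'; python3 - <<'E'
from h import *
s=st(); g=w2b(grasp_now()); print('grasp box',np.round(g,1),s['wrist_torque'])
c=cam("top","t35"); crop(c,350,130,430,210,8,"t35c",1.8); d=cam("scene","s35"); crop(d,190,170,260,250,8,"s35c",1.8)
E
```

```text
t: 34.17
tool_pos: [678.7, -128.1, 105.1]
orientation: [-3.141, 1.137, 1.692]
force: [-0.0, -0.3, -2.1]
width: 14.1
t: 34.42
tool_pos: [678.7, -128.1, 105.1]
orientation: [-3.14, 1.137, 1.693]
force: [-0.8, 0.4, -2.5]
width: 14.2
t 34.42 tcp [ 678.7 -128.1  105.1] rpy [-3.14   1.137  1.693] F [-0.8  0.4 -2.5] w 14.2 q [-0.41  0.42  1.55  0.37  1.41 -0.64]
grasp box [  55.2 -159.5  125.1] [-0.3285455  -0.0201843  -0.02880588]
```

View pics/t35c.png

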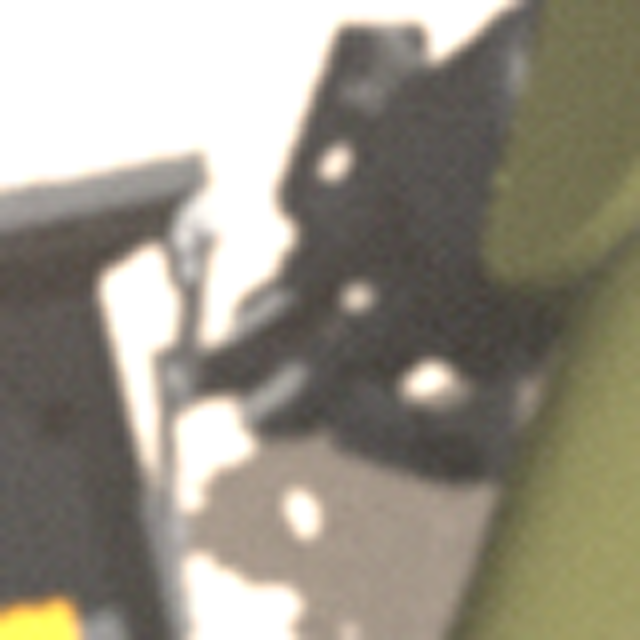

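View pics/s35c.png

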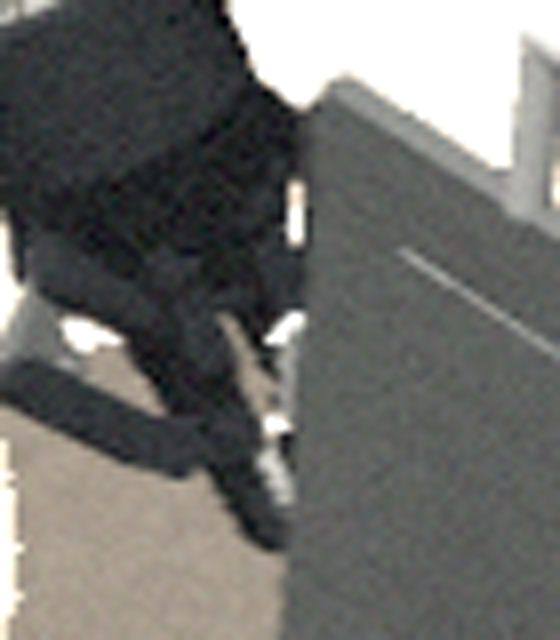

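```bash
cat >> h.py <<'E'
K0=np.array([678.7,-128.1,105.1]); PHI0=np.radians(34.)
def kp(phi): return 84.5*np.array([np.sin(phi),np.cos(phi)])
def krows(f0,fs,dr=(0,0)):
    o=[]
    for i,f in enumerate(fs):
        p=kp(np.radians(f))-kp(np.radians(f0)); w=(i+1)/len(fs); p=p+w*np.array(dr)
        o.append([round(float(-np.cos(LEAN)*p[1]/10),2),round(float(p[0]/10),2),round(float(-np.sin(LEAN)*p[1]/10),2)])
    print(o)
def kst():
    s=arm.read_state(); d=np.array(s['tool_pos'])-K0; v=np.array([d@BX,d[2]])+kp(PHI0)
    r=np.linalg.norm(v); phi=np.degrees(np.arctan2(v[0],v[1])); rad=v/r; tan=np.array([-rad[1],rad[0]]) # tan: direction of decreasing phi (forward)
    f=np.array(s['force']); F=np.array([f@BX,f[2]])
    print('t',round(s['t'],2),'phi',round(phi,1),'r',round(r,2),'lat',round(float(d@BY),1),'Ftan(fwd)',round(float(F@tan),1),'Frad',round(float(F@rad),1),'Fby',round(float(f@BY),1),'w',round(float(s['width']),1),'d',np.round([d@BX,d[2]],1))
E
python3 - <<'E'
from h import *
kst(); krows(34,[32,30,28]); krows(28,[26,24,22]); krows(22,[20,18,16])
E
```

```text
t 34.52 phi 34.0 r 84.49 lat -0.0 Ftan(fwd) -1.6 Frad -3.1 Fby 0.6 w 13.9 d [-0.  0.]
[[-0.15, -0.25, -0.07], [-0.28, -0.5, -0.13], [-0.41, -0.76, -0.19]]
[[-0.12, -0.26, -0.06], [-0.23, -0.53, -0.11], [-0.34, -0.8, -0.16]]
[[-0.1, -0.28, -0.04], [-0.18, -0.55, -0.09], [-0.26, -0.84, -0.12]]
```

```bash
python3 -m crank '[[[0,0,0],[-0.15,-0.25,-0.07],1],[[0,0,0],[-0.28,-0.5,-0.13],1]]'; python3 -c "
from h import *; kst()"
```

```text
t: 34.68
tool_pos: [674.7, -128.7, 107.7]
orientation: [3.138, 1.138, 1.686]
force: [6.5, 0.9, -5.6]
width: 14.3
t 34.68 phi 30.7 r 84.52 lat -0.1 Ftan(fwd) -8.5 Frad -1.4 Fby 0.1 w 14.3 d [-4.1  2.6]
```

```bash
python3 -m crank '[[[0,0,0],[-0.13,-0.26,-0.06],1],[[0,0,0],[-0.25,-0.52,-0.12],1]]'; python3 -c "
from h import *; kst()"
```

```text
t: 34.85
tool_pos: [669.5, -129.2, 111.0]
orientation: [3.138, 1.138, 1.687]
force: [8.2, 3.7, 0.5]
width: 14.1
t 34.85 phi 26.5 r 84.94 lat 0.0 Ftan(fwd) -7.4 Frad 4.3 Fby 2.7 w 14.1 d [-9.3  5.9]
```

```bash
python3 -m crank '[[[0,0,0],[-0.12,-0.26,-0.06],1],[[0,0,0],[-0.23,-0.53,-0.11],1]]'; python3 -c "
from h import *; kst(); krows(22,[20,18,16]); krows(18,[16,14,12])"
```

```text
t: 35.02
tool_pos: [663.9, -129.8, 114.0]
orientation: [3.139, 1.138, 1.689]
force: [3.5, -0.6, -5.1]
width: 13.9
t 35.02 phi 22.3 r 85.33 lat 0.1 Ftan(fwd) -5.1 Frad -3.5 Fby -1.1 w 13.9 d [-14.9   8.9]
[[-0.1, -0.28, -0.04], [-0.18, -0.55, -0.09], [-0.26, -0.84, -0.12]]
[[-0.08, -0.28, -0.04], [-0.15, -0.57, -0.07], [-0.21, -0.85, -0.1]]
```

```bash
python3 -m crank '[[[0,0,0],[-0.1,-0.28,-0.04],1],[[0,0,0],[-0.18,-0.55,-0.09],1]]'; python3 -c "
from h import *; kst()"
```

```text
t: 35.18
tool_pos: [658.1, -130.5, 116.3]
orientation: [3.14, 1.137, 1.69]
force: [5.4, 0.5, -3.3]
width: 13.7
t 35.18 phi 18.1 r 85.5 lat 0.1 Ftan(fwd) -6.2 Frad -1.5 Fby -0.1 w 13.7 d [-20.7  11.2]
```

```bash
python3 -m crank '[[[0,0,0],[-0.08,-0.28,-0.04],1],[[0,0,0],[-0.15,-0.57,-0.07],1]]'; python3 -c "
from h import *; kst(); a=14
while a>-40: krows(a,[a-2,a-4,a-6]); a-=6"
```

```text
t: 35.35
tool_pos: [652.2, -131.3, 118.1]
orientation: [-3.141, 1.137, 1.692]
force: [2.9, 1.1, -3.9]
width: 13.9
t 35.35 phi 13.9 r 85.55 lat 0.0 Ftan(fwd) -3.9 Frad -3.1 Fby 0.7 w 13.9 d [-26.7  13. ]
[[-0.06, -0.29, -0.03], [-0.11, -0.58, -0.05], [-0.15, -0.87, -0.07]]
[[-0.03, -0.29, -0.02], [-0.06, -0.59, -0.03], [-0.07, -0.88, -0.03]]
[[-0.0, -0.29, -0.0], [-0.0, -0.59, -0.0], [0.01, -0.88, 0.01]]
[[0.02, -0.29, 0.01], [0.06, -0.59, 0.03], [0.1, -0.88, 0.05]]
[[0.05, -0.29, 0.02], [0.11, -0.58, 0.05], [0.18, -0.86, 0.08]]
[[0.08, -0.28, 0.04], [0.17, -0.56, 0.08], [0.26, -0.84, 0.12]]
[[0.1, -0.27, 0.05], [0.22, -0.54, 0.1], [0.34, -0.8, 0.16]]
[[0.13, -0.26, 0.06], [0.27, -0.51, 0.12], [0.41, -0.76, 0.19]]
[[0.15, -0.24, 0.07], [0.31, -0.48, 0.15], [0.48, -0.71, 0.22]]
```

```bash
python3 -m crank '[[[0,0,0],[-0.05,-0.29,-0.02],1],[[0,0,0],[-0.1,-0.58,-0.04],1],[[0,0,0],[-0.13,-0.87,-0.06],1]]'; python3 -c "
from h import *; kst()"
```

```text
t: 35.6
tool_pos: [643.3, -132.4, 119.9]
orientation: [-3.141, 1.137, 1.692]
force: [2.6, 1.3, -0.2]
width: 14.2
t 35.6 phi 7.8 r 85.64 lat 0.0 Ftan(fwd) -2.8 Frad 0.2 Fby 1.0 w 14.2 d [-35.6  14.8]
```

```bash
python3 -m crank '[[[0,0,0],[-0.03,-0.29,-0.02],1],[[0,0,0],[-0.06,-0.59,-0.03],1],[[0,0,0],[-0.07,-0.88,-0.03],1]]'; python3 - <<'E'
from h import *
kst(); c=cam("top","t36"); crop(c,240,110,440,260,4,"t36c",1.8); d=cam("scene","s36"); crop(d,150,120,390,320,3,"s36c",1.8)
E
```

```text
t: 35.85
tool_pos: [634.3, -133.6, 120.2]
orientation: [-3.139, 1.137, 1.694]
force: [1.6, 0.6, 1.4]
width: 14.4
t 35.85 phi 1.7 r 85.23 lat -0.0 Ftan(fwd) -1.6 Frad 1.4 Fby 0.4 w 14.4 d [-44.7  15.1]
```

View pics/t36c.png

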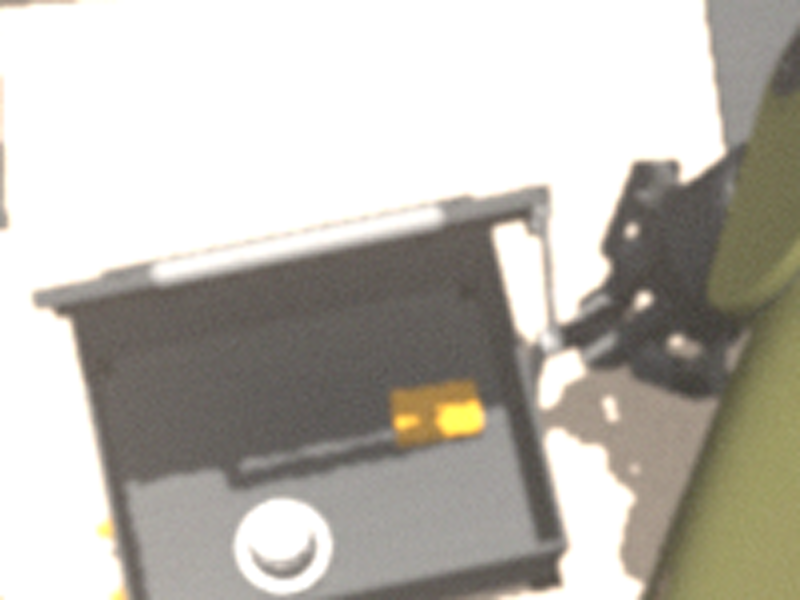

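View pics/s36c.png

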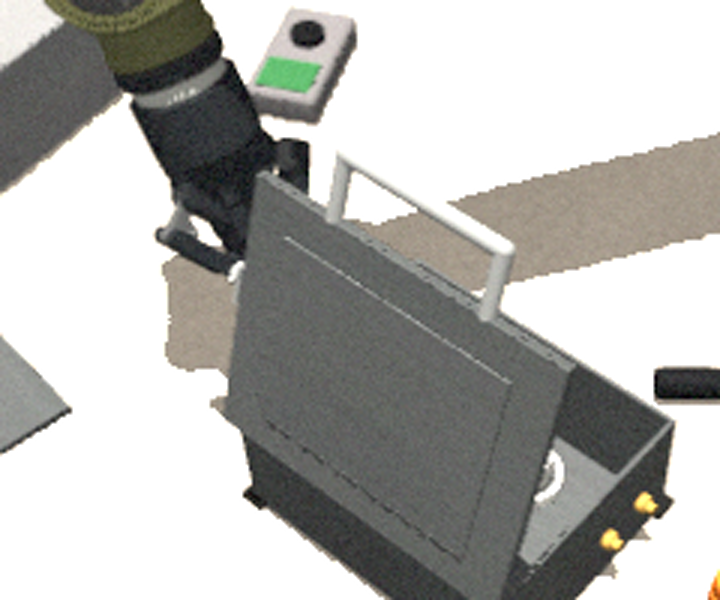

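```bash
python3 -m crank '[[[0,0,0],[-0.02,-0.29,0],1],[[0,0,0],[-0.02,-0.59,0],1],[[0,0,0],[0,-0.88,0],1]]'; python3 -c "
from h import *; kst()"
```

```text
t: 36.2
tool_pos: [625.4, -134.7, 119.6]
orientation: [-3.138, 1.137, 1.696]
force: [-1.2, -0.8, 0.7]
width: 13.9
t 36.2 phi -4.4 r 84.81 lat -0.0 Ftan(fwd) 1.2 Frad 0.8 Fby -0.6 w 13.9 d [-53.7  14.5]
```

```bash
python3 -m crank '[[[0,0,0],[0.02,-0.29,0.01],1],[[0,0,0],[0.06,-0.59,0.03],1],[[0,0,0],[0.1,-0.88,0.05],1]]'; python3 -c "
from h import *; kst()"
```

```text
t: 36.45
tool_pos: [616.5, -135.8, 118.6]
orientation: [-3.137, 1.137, 1.696]
force: [0.0, -0.8, 0.4]
width: 13.8
t 36.45 phi -10.5 r 84.92 lat -0.1 Ftan(fwd) 0.0 Frad 0.4 Fby -0.8 w 13.8 d [-62.7  13.5]
```

```bash
python3 -m crank '[[[0,0,0],[0.05,-0.29,0.02],1],[[0,0,0],[0.11,-0.58,0.05],1],[[0,0,0],[0.18,-0.86,0.08],1]]'; python3 -c "
from h import *; kst()"
```

```text
t: 36.7
tool_pos: [608.0, -136.9, 116.4]
orientation: [-3.137, 1.137, 1.696]
force: [-1.0, -1.7, 2.0]
width: 14.0
t 36.7 phi -16.4 r 84.84 lat -0.1 Ftan(fwd) 0.6 Frad 2.2 Fby -1.6 w 14.0 d [-71.2  11.3]
```

```bash
python3 -m crank '[[[0,0,0],[0.07,-0.28,0.03],1],[[0,0,0],[0.16,-0.56,0.07],1],[[0,0,0],[0.25,-0.84,0.12],1]]'; python3 -c "
from h import *; kst()"
```

```text
t: 36.95
tool_pos: [599.6, -137.9, 113.1]
orientation: [-3.137, 1.137, 1.696]
force: [-2.7, -2.9, -1.3]
width: 13.9
t 36.95 phi -22.6 r 84.56 lat -0.1 Ftan(fwd) 3.3 Frad -0.1 Fby -2.6 w 13.9 d [-79.7   8. ]
```

```bash
python3 -m crank '[[[0,0,0],[0.1,-0.27,0.05],1],[[0,0,0],[0.21,-0.54,0.1],1],[[0,0,0],[0.33,-0.8,0.16],1]]'; python3 -c "
from h import *; kst()"
```

```text
t: 37.2
tool_pos: [591.7, -138.9, 109.6]
orientation: [-3.137, 1.137, 1.696]
force: [-2.7, -1.2, -4.3]
width: 14.0
t 37.2 phi -28.5 r 84.74 lat -0.1 Ftan(fwd) 4.5 Frad -2.4 Fby -0.9 w 14.0 d [-87.6   4.5]
```

```bash
python3 -m crank '[[[0,0,0],[0.13,-0.26,0.06],1],[[0,0,0],[0.27,-0.51,0.12],1],[[0,0,0],[0.41,-0.76,0.19],1]]'; python3 -c "
from h import *; kst(); c=cam('top','t37'); crop(c,240,130,440,280,4,'t37c',1.8); a=-34
while a>-95: krows(a,[a-2,a-4,a-6]); a-=6"
```

```text
t: 37.45
tool_pos: [584.4, -139.6, 105.0]
orientation: [-3.139, 1.137, 1.694]
force: [-1.4, -2.3, -5.1]
width: 14.2
t 37.45 phi -34.3 r 84.69 lat 0.1 Ftan(fwd) 4.3 Frad -3.2 Fby -2.1 w 14.2 d [-95.   -0.1]
[[0.15, -0.24, 0.07], [0.31, -0.48, 0.15], [0.48, -0.71, 0.22]]
[[0.18, -0.22, 0.08], [0.36, -0.44, 0.17], [0.55, -0.65, 0.25]]
[[0.2, -0.2, 0.09], [0.4, -0.39, 0.19], [0.6, -0.58, 0.28]]
[[0.21, -0.18, 0.1], [0.43, -0.35, 0.2], [0.66, -0.51, 0.31]]
[[0.23, -0.15, 0.11], [0.46, -0.29, 0.22], [0.7, -0.43, 0.33]]
[[0.24, -0.12, 0.11], [0.49, -0.24, 0.23], [0.74, -0.35, 0.34]]
[[0.25, -0.1, 0.12], [0.51, -0.18, 0.24], [0.77, -0.26, 0.36]]
[[0.26, -0.07, 0.12], [0.52, -0.12, 0.24], [0.79, -0.17, 0.37]]
[[0.27, -0.04, 0.12], [0.53, -0.06, 0.25], [0.8, -0.08, 0.37]]
[[0.27, -0.01, 0.12], [0.53, 0.0, 0.25], [0.8, 0.02, 0.37]]
[[0.27, 0.03, 0.12], [0.53, 0.06, 0.25], [0.8, 0.11, 0.37]]
```

View pics/t37c.png

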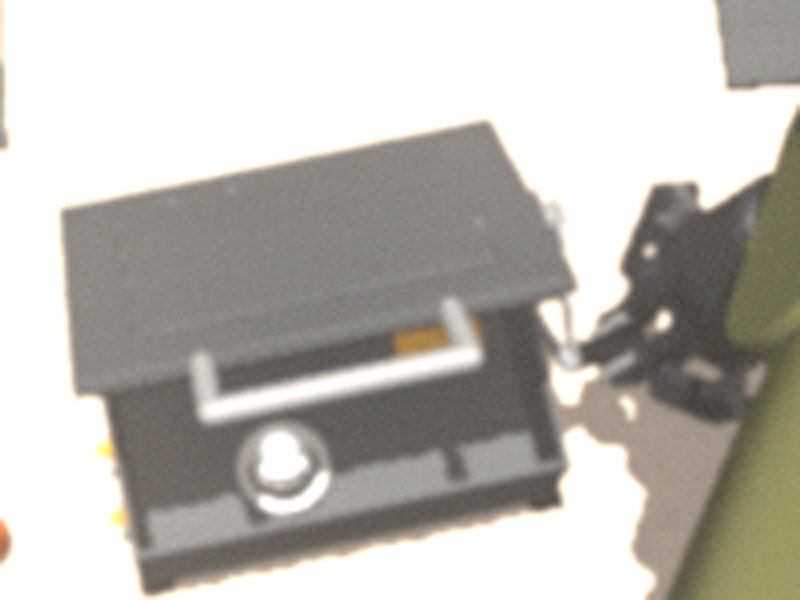

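```bash
python3 -m crank '[[[0,0,0],[0.15,-0.24,0.07],1],[[0,0,0],[0.31,-0.48,0.15],1],[[0,0,0],[0.48,-0.71,0.22],1]]'; python3 -c "
from h import *; kst()"
```

```text
t: 37.75
tool_pos: [577.6, -140.4, 100.0]
orientation: [-3.14, 1.137, 1.694]
force: [-1.7, -3.0, -5.6]
width: 13.9
t 37.75 phi -40.1 r 84.86 lat 0.1 Ftan(fwd) 5.1 Frad -3.0 Fby -2.8 w 13.9 d [-101.9   -5.1]
```

```bash
python3 -m crank '[[[0,0,0],[0.18,-0.22,0.08],1],[[0,0,0],[0.36,-0.44,0.17],1],[[0,0,0],[0.55,-0.65,0.25],1]]'; python3 -c "
from h import *; kst()"
```

```text
t: 38.0
tool_pos: [571.2, -141.1, 93.9]
orientation: [-3.14, 1.137, 1.693]
force: [-0.1, -2.3, -9.3]
width: 14.2
t 38.0 phi -46.0 r 84.82 lat 0.2 Ftan(fwd) 7.0 Frad -6.2 Fby -2.3 w 14.2 d [-108.3  -11.2]
```

```bash
python3 -m crank '[[[0,0,0],[0.2,-0.2,0.09],1],[[0,0,0],[0.4,-0.39,0.19],1],[[0,0,0],[0.6,-0.58,0.28],1]]'; python3 -c "
from h import *; kst(); c=cam('top','t38'); crop(c,240,130,440,280,4,'t38c',1.8)"
```

```text
t: 38.25
tool_pos: [565.5, -141.8, 87.5]
orientation: [-3.141, 1.137, 1.692]
force: [0.5, -1.9, -8.8]
width: 13.9
t 38.25 phi -51.8 r 84.87 lat 0.2 Ftan(fwd) 6.7 Frad -5.6 Fby -1.9 w 13.9 d [-114.   -17.6]
```

View pics/t38c.png

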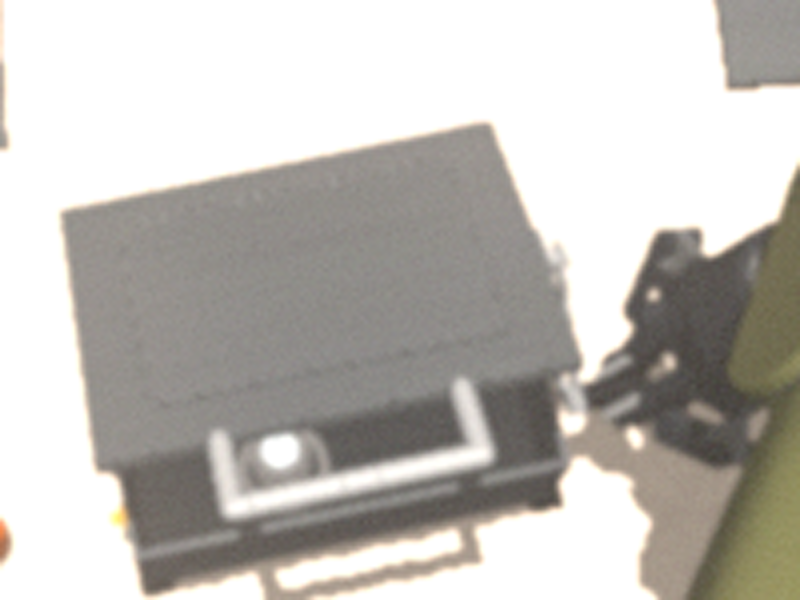

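```bash
python3 -m crank '[[[0,0,0],[0.23,-0.16,0.1],1],[[0,0,0],[0.46,-0.32,0.21],1],[[0,0,0],[0.69,-0.46,0.32],1]]'; python3 -c "
from h import *; kst()"
```

```text
t: 38.55
tool_pos: [560.7, -142.5, 80.1]
orientation: [-3.138, 1.137, 1.695]
force: [-0.9, -3.7, -7.4]
width: 14.3
t 38.55 phi -57.8 r 84.62 lat 0.1 Ftan(fwd) 7.0 Frad -2.8 Fby -3.6 w 14.3 d [-118.9  -25. ]
```

```bash
python3 -m crank '[[[0,0,0],[0.23,-0.14,0.11],1],[[0,0,0],[0.46,-0.28,0.22],1],[[0,0,0],[0.7,-0.41,0.33],1]]'; python3 -c "
from h import *; kst()"
```

```text
t: 38.8
tool_pos: [556.5, -143.1, 72.2]
orientation: [-3.138, 1.137, 1.696]
force: [-2.3, -1.7, -5.9]
width: 13.8
t 38.8 phi -63.9 r 84.47 lat 0.0 Ftan(fwd) 6.4 Frad -0.3 Fby -1.4 w 13.8 d [-123.1  -32.9]
```

```bash
python3 -m crank '[[[0,0,0],[0.24,-0.12,0.11],1],[[0,0,0],[0.49,-0.24,0.23],1],[[0,0,0],[0.74,-0.35,0.34],1]]'; python3 -c "
from h import *; kst(); c=cam('top','t39'); crop(c,240,130,440,280,4,'t39c',1.8);d=cam('scene','s39'); crop(d,150,140,390,320,3,'s39c',1.8)"
```

```text
t: 39.05
tool_pos: [553.2, -143.4, 64.0]
orientation: [-3.139, 1.137, 1.694]
force: [-2.3, -3.2, -7.0]
width: 14.4
t 39.05 phi -69.9 r 84.33 lat 0.1 Ftan(fwd) 7.4 Frad 0.1 Fby -2.9 w 14.4 d [-126.5  -41.1]
```

View pics/t39c.png

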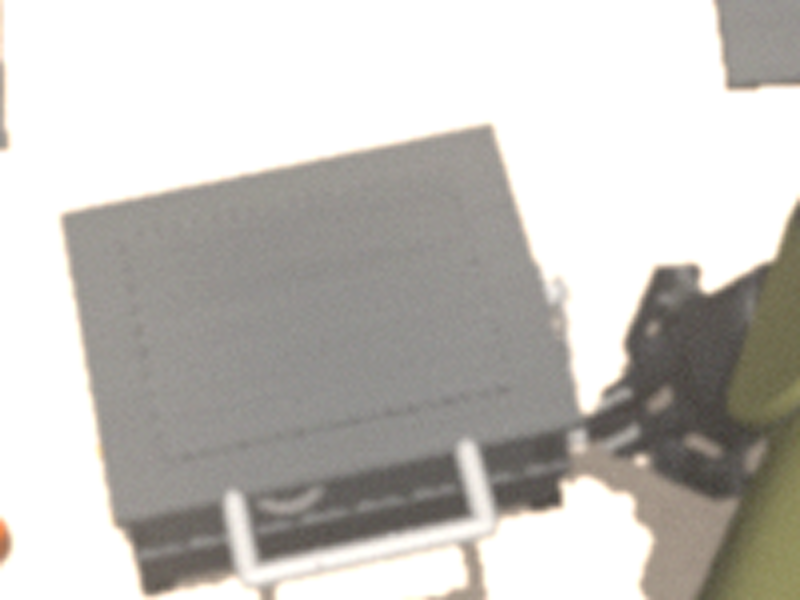

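View pics/s39c.png

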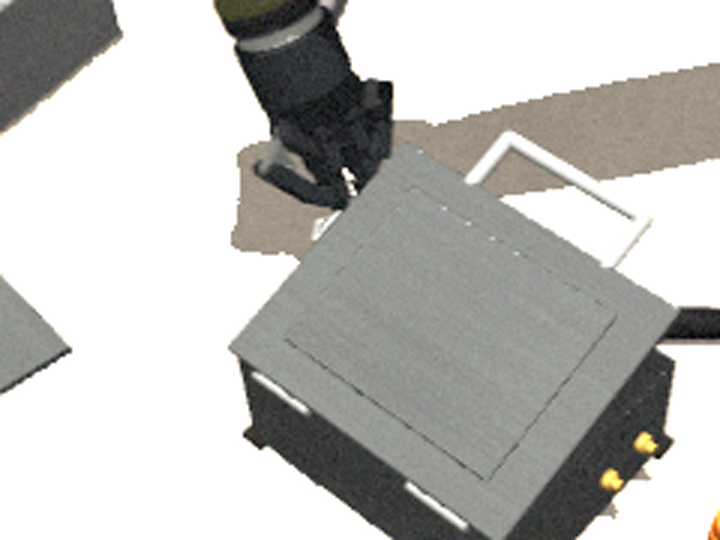

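```bash
python3 -m crank '[[[0,0,0],[0.25,-0.1,0.12],1],[[0,0,0],[0.51,-0.18,0.24],1],[[0,0,0],[0.64,-0.22,0.3],1]]'; python3 -c "
from h import *; kst()"
```

```text
t: 39.4
tool_pos: [551.0, -143.7, 56.7]
orientation: [-3.139, 1.137, 1.694]
force: [-2.6, -4.1, -9.7]
width: 14.2
t 39.4 phi -75.1 r 84.22 lat 0.1 Ftan(fwd) 10.2 Frad 0.5 Fby -3.8 w 14.2 d [-128.6  -48.4]
```

```bash
python3 -m crank '[[[0,0,0],[0.2,-0.06,0.09],1],[[0,0,0],[0.39,-0.1,0.18],1],[[0,0,0],[0.58,-0.14,0.27],1]]'; python3 -c "
from h import *; kst(); c=cam('top','t40'); crop(c,240,130,440,280,4,'t40c',1.8)"
```

```text
t: 39.65
tool_pos: [549.8, -143.9, 50.6]
orientation: [-3.139, 1.137, 1.694]
force: [-3.1, -4.4, -9.6]
width: 14.1
t 39.65 phi -79.3 r 84.08 lat 0.0 Ftan(fwd) 10.1 Frad 1.8 Fby -4.0 w 14.1 d [-129.9  -54.5]
```

View pics/t40c.png

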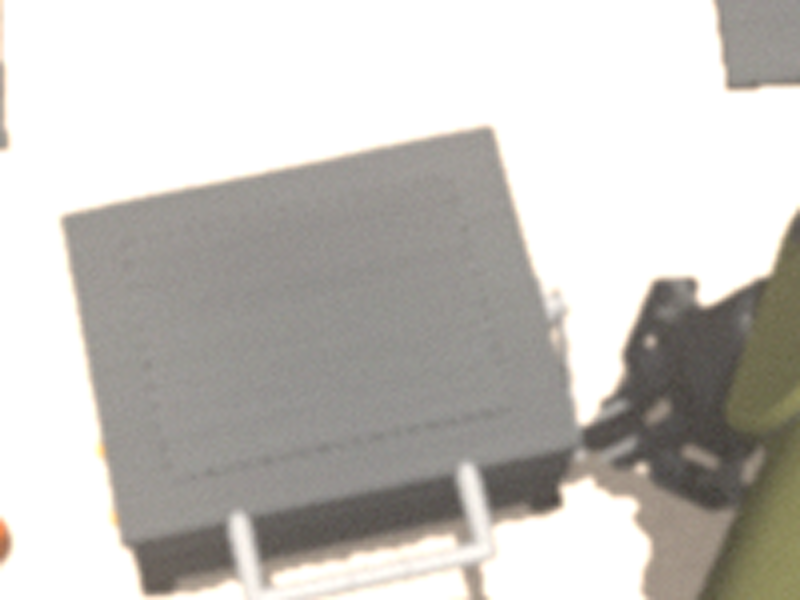

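```bash
python3 -m crank '[[[0,0,0],[0.17,-0.02,0.08],1],[[0,0,0],[0.35,-0.05,0.16],1],[[0,0,0],[0.52,-0.07,0.24],1]]'; python3 -c "
from h import *; kst()"
```

```text
t: 39.95
tool_pos: [549.0, -144.0, 45.0]
orientation: [-3.139, 1.137, 1.694]
force: [-3.3, -3.8, -7.5]
width: 14.1
t 39.95 phi -83.2 r 83.97 lat 0.0 Ftan(fwd) 7.9 Frad 2.8 Fby -3.4 w 14.1 d [-130.6  -60.1]
```

```bash
python3 -m crank '[[[0,0,0],[0.13,-0.01,0.06],1],[[0,0,0],[0.27,-0.02,0.12],1],[[0,0,0],[0.27,-0.02,0.12],1]]'; python3 -c "
from h import *; kst()"
```

```text
t: 40.2
tool_pos: [548.7, -144.0, 41.7]
orientation: [-3.138, 1.137, 1.695]
force: [-3.4, -4.1, -9.5]
width: 14.1
t 40.2 phi -85.5 r 83.97 lat 0.1 Ftan(fwd) 9.7 Frad 3.1 Fby -3.6 w 14.1 d [-131.   -63.4]
```

```bash
python3 -c "
from h import *; kst(); c=cam('top','t41'); crop(c,240,150,420,300,4,'t41c',1.8)"
```

```text
t 40.2 phi -85.5 r 83.97 lat 0.1 Ftan(fwd) 9.7 Frad 3.1 Fby -3.6 w 14.1 d [-131.   -63.4]
```

View pics/t41c.png

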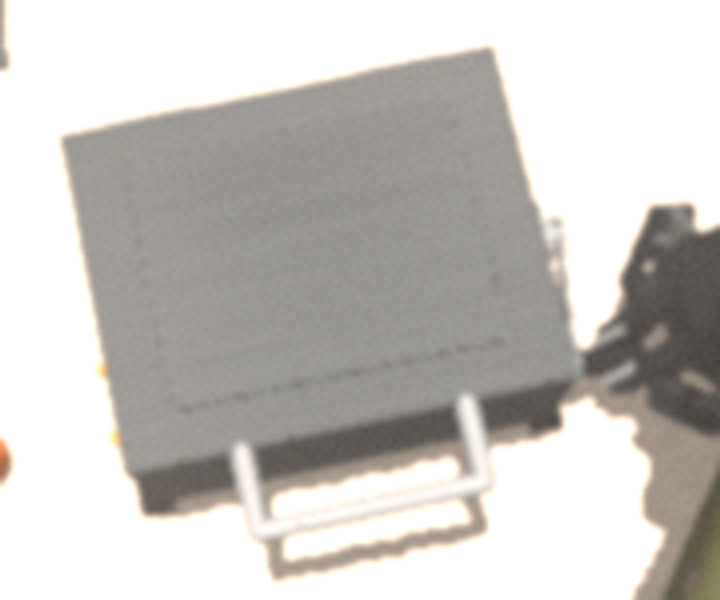

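```bash
python3 -m crank '[[[0,0,0],[0.13,0,0.06],1],[[0,0,0],[0.27,0.01,0.12],1],[[0,0,0],[0.4,0.01,0.19],1]]'; python3 -c "
from h import *; kst()"
```

```text
t: 40.5
tool_pos: [548.6, -144.1, 37.4]
orientation: [-3.137, 1.137, 1.696]
force: [-5.1, -4.4, -8.5]
width: 14.2
t 40.5 phi -88.4 r 83.85 lat -0.0 Ftan(fwd) 8.7 Frad 5.3 Fby -3.7 w 14.2 d [-131.1  -67.7]
```

```bash
python3 -m crank '[[[0,0,0],[0.13,0.01,0.06],1],[[0,0,0],[0.27,0.02,0.12],1],[[0,0,0],[0.27,0.02,0.12],1]]'; python3 -c "
from h import *; kst()"
```

```text
t: 40.75
tool_pos: [548.6, -144.0, 34.1]
orientation: [-3.136, 1.137, 1.697]
force: [-5.3, -3.8, -9.6]
width: 14.5
t 40.75 phi -90.6 r 83.82 lat 0.1 Ftan(fwd) 9.5 Frad 5.8 Fby -3.2 w 14.5 d [-131.1  -71. ]
```

```bash
python3 -m crank '[[[0,0,0],[0.13,-0.02,0.06],1],[[0,0,0],[0.27,-0.02,0.12],1],[[0,0,0],[0.27,-0.02,0.12],1]]'; python3 -c "
from h import *; kst()"
```

```text
t: 41.0
tool_pos: [548.7, -144.0, 31.5]
orientation: [-3.138, 1.137, 1.695]
force: [-3.4, -4.6, -9.5]
width: 14.4
t 41.0 phi -92.4 r 83.78 lat 0.0 Ftan(fwd) 9.4 Frad 4.3 Fby -4.2 w 14.4 d [-131.   -73.6]
```

```bash
python3 -c "
from h import *; c=cam('top','t42'); crop(c,240,150,420,300,4,'t42c',1.8); d=cam('scene','s42'); crop(d,210,130,390,330,4,'s42c',1.8)"
```

```text
(no output)
```

View pics/t42c.png

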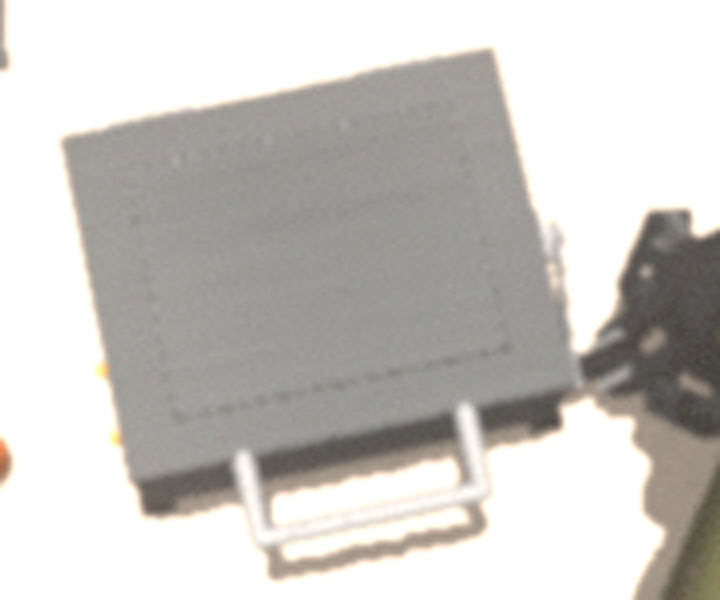

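View pics/s42c.png

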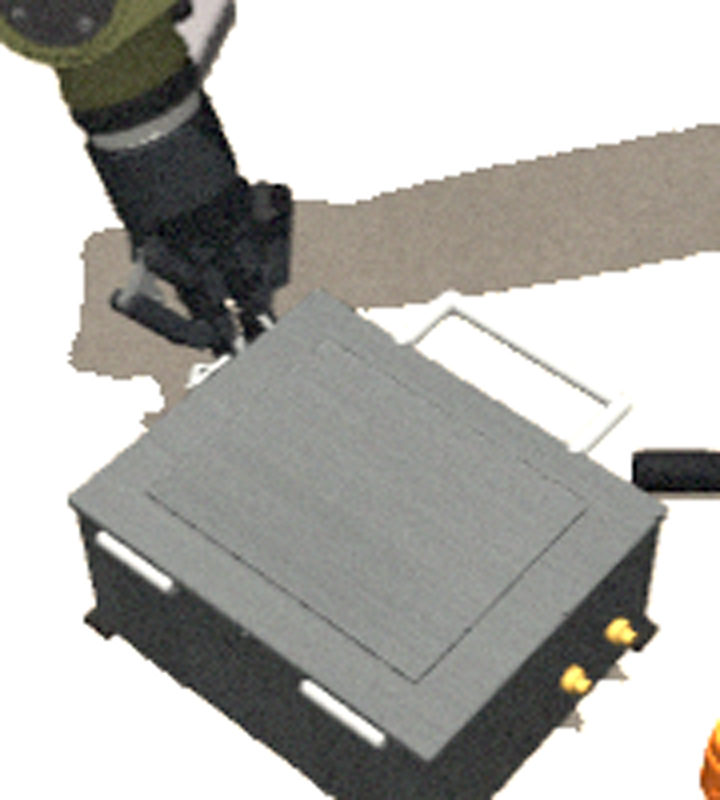

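```bash
python3 -m crank '[[[0,0,0],[0.09,0,0.04],1],[[0,0,0],[0.18,0.01,0.08],1],[[0,0,0],[0.18,0.01,0.08],1]]'; python3 -c "
from h import *; kst()"
```

```text
t: 41.35
tool_pos: [549.1, -144.2, 31.1]
orientation: [-3.139, 1.137, 1.695]
force: [-6.6, -4.4, -1.8]
width: 14.5
t 41.35 phi -92.7 r 83.39 lat -0.2 Ftan(fwd) 1.5 Frad 7.2 Fby -3.6 w 14.5 d [-130.5  -74. ]
```

```bash
python3 -m crank '[[[0,0,0],[0.09,0,0.04],1],[[0,0,0],[0.18,0.01,0.08],1],[[0,0,0],[0.18,0.01,0.08],1]]'; python3 -c "
from h import *; kst()"
```

```text
t: 41.6
tool_pos: [549.6, -144.3, 30.7]
orientation: [-3.14, 1.136, 1.695]
force: [-9.4, -5.6, 4.2]
width: 14.0
t 41.6 phi -93.0 r 83.0 lat -0.4 Ftan(fwd) -4.7 Frad 9.8 Fby -4.4 w 14.0 d [-130.1  -74.4]
```

```bash
python3 -m crank '[[[0,0,0],[-0.08,-0.08,-0.04],1],[[0,0,0],[-0.14,-0.15,-0.06],1],[[0,0,0],[-0.14,-0.15,-0.06],1]]'; python3 -c "
from h import *; kst()"
```

```text
t: 41.85
tool_pos: [549.1, -144.1, 31.1]
orientation: [3.137, 1.137, 1.687]
force: [-2.9, -1.9, -0.9]
width: 14.4
t 41.85 phi -92.7 r 83.46 lat -0.1 Ftan(fwd) 0.7 Frad 3.1 Fby -1.6 w 14.4 d [-130.6  -74. ]
```

```bash
python3 -m crank '[[[0,0,0],[0,0,0],0.6],[[0,0,0],[0,0,0],0.5],[[0,0,0],[0,0,0],0.4],[[0,0,0],[0,0,0],0.3],[[0,0,0],[0,0,0],0.3]]'; python3 -c "
from h import *; kst(); c=cam('top','t43'); crop(c,240,150,420,300,4,'t43c',1.8)"
```

```text
t: 42.27
tool_pos: [548.4, -143.9, 29.9]
orientation: [3.14, 1.137, 1.691]
force: [0.6, 0.2, 0.1]
width: 29.9
t 42.27 phi -93.5 r 84.12 lat 0.2 Ftan(fwd) -0.1 Frad -0.6 Fby 0.1 w 29.9 d [-131.2  -75.2]
```

View pics/t43c.png

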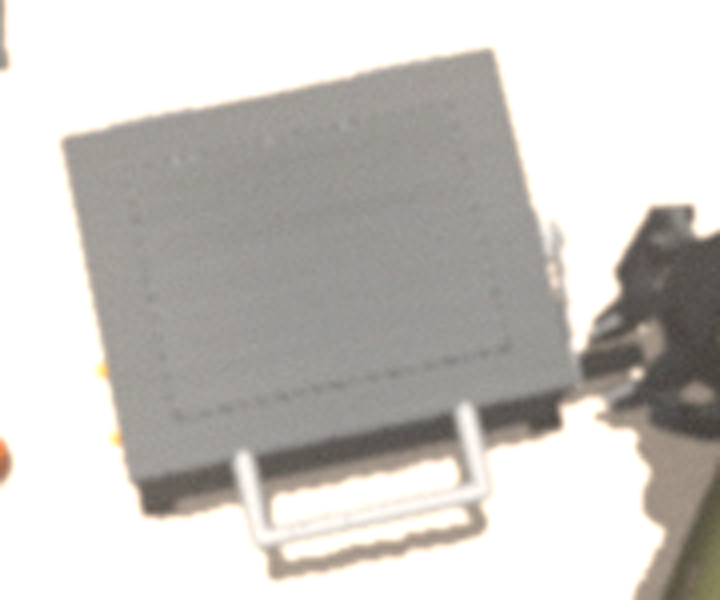

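Lid shut and knob free between the open fingers; retract along the tool axis.

```bash
python3 -m crank '[[[0,0,0],[-1,0,0],0.3],[[0,0,0],[-2.5,0,0],0.3],[[0,0,0],[-4.5,0,0],0.3],[[0,0,0],[-7,0,0],0.2],[[0,0,0],[-10,0,0],0.2]]'; python3 -m crank '[[[0,0,0],[-3,0,2],0.2],[[0,0,0],[-6,0,4],0.2],[[0,0,0],[-9,0,6],0.2],[[0,0,0],[-12,0,8],0.2],[[0,0,0],[-12,0,8],0.2]]'; python3 - <<'E'
from h import *
st(); c=cam('top','t44'); crop(c,240,150,420,300,4,'t44c',1.8); d=cam('scene','s44')
t0=cv2.imread('pics/top0.png').astype(int); t1=c['image'][:,:,::-1].astype(int)
df=np.abs(t1-t0).max(2); df=cv2.GaussianBlur(df.astype(np.uint8),(3,3),0)
print('box region max diff',df[155:295,250:388].max(),(df[155:295,250:388]>40).sum(), 'bystanders', [(n,(df[a:b,e:f]>40).sum()) for n,(a,b,e,f) in {'pot':(200,235,180,215),'obj':(255,280,180,210),'or1':(250,275,222,245),'meter':(265,330,495,560),'driver':(300,360,270,320)}.items()])
E
```

```text
t: 42.73
tool_pos: [552.1, -185.5, 120.5]
orientation: [-3.135, 1.135, 1.698]
force: [0.2, 0.6, -0.5]
width: 34.1
t: 43.15
tool_pos: [569.7, -314.2, 201.1]
orientation: [3.128, 1.145, 1.675]
force: [0.1, 0.1, 0.5]
width: 34.1
t 43.15 tcp [ 569.7 -314.2  201.1] rpy [3.128 1.145 1.675] F [0.1 0.1 0.5] w 34.1 q [-0.71  0.31  1.52  0.29  1.63 -0.86]
box region max diff 24 0 bystanders [('pot', np.int64(0)), ('obj', np.int64(0)), ('or1', np.int64(0)), ('meter', np.int64(2453)), ('driver', np.int64(0))]
```

View pics/t44c.png

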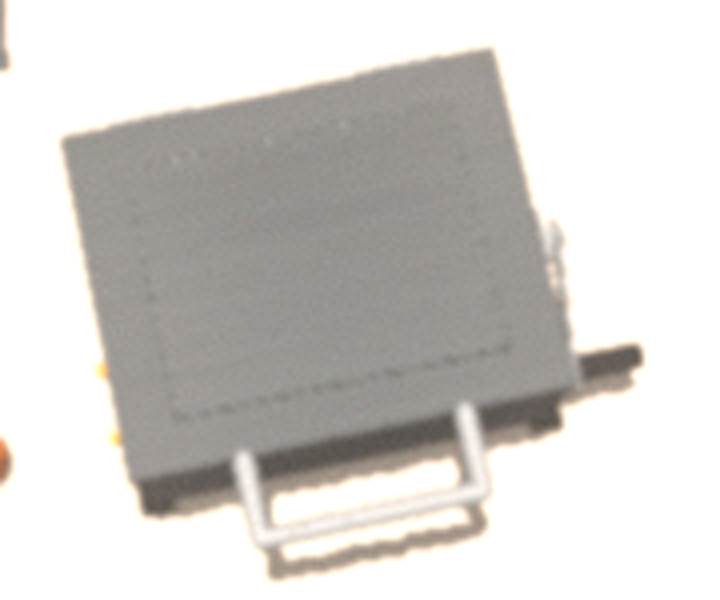

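View pics/s44.png

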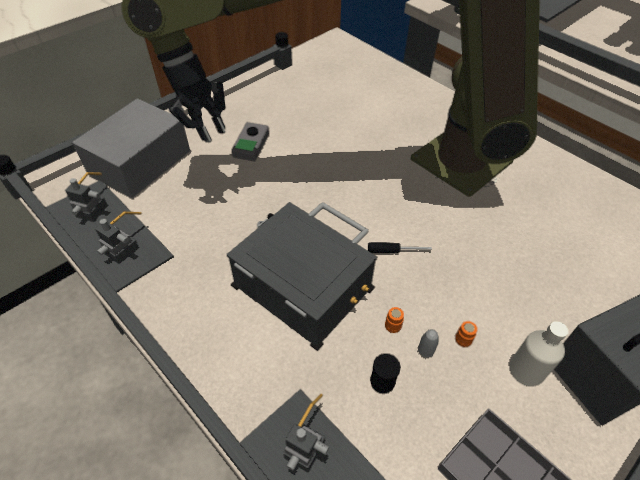

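```bash
python3 - <<'E'
from h import *
s0=cv2.imread('pics/scene0.png').astype(int); s1=cam('scene')['image'][:,:,::-1].astype(int); df=np.abs(s1-s0).max(2)
print('meter diff scene',(df[120:162,230:275]>40).sum()); st(); arm.sign_off()
E
```

```text
meter diff scene 207
t 43.3 tcp [ 567.6 -307.9  195.5] rpy [-3.14   1.137  1.693] F [-0.7 -0.7 -0.3] w 34.3 q [-0.7   0.31  1.53  0.29  1.63 -0.86]
the job is handed in; nothing more can be done
```

The detector head is in the ring and the lid is shut. I handed the job in at 43.3 s with the arm clear and touching nothing.

**What I did**
- **Lid:** I raised it by the handle until the stay came up tight, at about 1.40 rad by my reading. The largest force along the lift was about 7.3 N. I eased it down until the stay locked at about 1.34 rad and the lid stood by itself.
- **Detector:** I put the aluminium head into the ring by feel. The top view showed it inside the ring before I shut the lid.
- **Stay:** I broke it at the knob, resisting its push all the way. The knob's push stayed at about 10 N or less until the lid met the rim.

**Last checks**
- **Lid shut:** the box region of the top picture, with lid, handle and knob, matches the first picture, with no pixel clearly changed.
- **Bystanders:** the pot, the objective, one look-alike and the driver show no change in the top picture.
- **Meter:** this check failed. 207 pixels changed in the scene view, and more in the top view, where the arm stood in the way. I put it down to the arm's shadow, because the meter sits in the same place in both scene pictures and the hand never came near it.
- **Not checked:** I did not compare the wash bottle or the other look-alike by numbers, and the fixture is under the shut lid. I also had no direct reading of the stay's clamp.

**What went wrong on the way**
- **Reported tool height:** the gripper's real height was about 20 mm above the reported value. My first try at the handle therefore closed on top of the bar, with up to about 22 N. I corrected for the offset after that.
- **First placing try:** the gripper touched the box's front wall with about 16 N, so I turned it 90 degrees and placed again.

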